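Hang two sample baskets in a chain on a spring balance

ROBOT

A 7-joint arm with a two-finger parallel gripper is mounted at the origin on the work surface. World frame = base frame: x ahead of the robot, y to its left, z up, the work surface at z = 0. Lengths are in m, angles in rad, forces in N, time in s.
With the tool pointing down it reaches from about 0.35 to 0.9 m from the base axis. Payload 19.9 kg.
Tool frame: the origin (TCP) lies between the finger pads; the fingertips stand env.tcp_to_tips ahead of it and the grasp point (between the pads) lies 8 mm behind it (env.tcp_to_tips is the distance from the TCP to the fingertips, in m); x points along the fingers, y is the direction in which the jaws open and shut, and the axes are right-handed (so a half turn about x gives the same grasp; the last joint's range is limited). The gripper opens to 85 mm and grips with 20 to 120 N. Pads are 22 mm wide; open, the fingers measure 114 mm over their backs; the gripper's body (76 mm by 85 mm) begins 54 mm behind the grasp point. The pads swing forward as they close: fully open they stand 13 mm farther back than shut.
Start: joints at [1.101, 0.417, -0.01, 1.614, 0.005, 1.111, -0.053], TCP at [0.26, -0.568, 0.242] pointing down, gripper open.
Joint ranges: [-2.81, 2.81], [-0.39, 2.02], [-1.27, 1.25], [0.06, 2.57], [-1.19, 4.33], [0.19, 2], [-2.82, 2.82]. Speed limits (rad/s): [1.89, 1.89, 2.39, 2.39, 3.01, 3.01, 3.01].

INTERFACE

Orientations are given as a unit quaternion [x, y, z, w].
In Python, from plant import readout, imaging, env gives the robot as it stands.
- The arm moves only by the tool step_arm, never from a script. Its argument "increments" is a list of rows, each a list of 5 numbers: the shift along the tool's x, y, z as a fraction of full scale, then the turn about the tool's x as a fraction of full scale, then the opening, from -1 (shut) to 1 (fully open), so that 0 is half open. In form: [[tx, ty, tz, twist, claw], ...]. A call has 1 to 5 rows; each row is the pose to reach, as a shift and turn from the pose measured when the call began, along the tool's axes at that moment, turning the shorter way round; what a row does not reach only later rows make up. Full scale, the value 1, is 150 mm for a shift and 2 pi rad for a turn. A row lasts 1/12 s, in which the tool goes at most 41.7 mm and 7.16 degrees, less where a joint would pass 70% of its speed; a pose out of reach is approached as far as the arm can. A call with a number of a shift or a turn outside -1 to 1 is refused whole. A call with a gripper value outside its range is refused whole. The fingers move at their own pace and stop on an object; the grip force is fixed at half the most. Time passes only in rows, so rows that repeat a pose let the fingers close. It gives the time, the measured TCP pose, the force and the opening at its end, in the units of the state.
- readout.sense(): the state, without advancing time (a new reading comes with each control period).
- imaging.get_image(name): name is "scene" or "top"; returns the picture (420x560x3 uint8, red, green, blue); there is no depth.
- imaging.calibration(name): a dict with "fx", "fy", "cx", "cy" (pixels), "T" (4x4, takes a point from camera to world coordinates). Camera axes: x right, y up, looking along -z (the intrinsics and any distortion apply to the point x, -y, -z); pixel columns grow to the right and rows downward; lengths in m; the calibration is good to about 2 mm. A picture is of the moment at which its call begins. calibration takes no time and is no camera call.
- env.sign_off(): hands the job in, once; it reports no verdict.
The state is a dict: "time": time; "joint_positions": joint angles; "joint_vel": joint speeds; "joint_efforts": joint torques, N m; "position": TCP position; "ee_rot": TCP orientation; "contact_force": force on the tool from outside, world axes, zero at the start; "wrist_torque": the same for the moment, N m; "gripper_width": finger opening in m.
Only numpy, scipy, OpenCV 4.12 (cv2) and the standard library are available. Lean on these libraries where they do the work, as an engineer would, in place of code of your own. Each camera call takes 0.05 s, during which the arm holds its last target.

TASK

Weigh the two baskets of fittings together on the spring balance: take the short basket from the rack and hang it by its hook on the balance's hook, let it hang, then hang the long basket by its hook from the eye under the short one, and leave the two hanging still as a chain. Ease each load on slowly, so that the balance fully carries it before you let go: its plunger must never jump up or down or be pulled past the end of its scale. Leave the jar and the beaker where they are.

Things in the scene. Friction and masses are not known exactly. Their poses are not given: they have to be found in the camera images.
- balance_seat (a point): where a load hangs: lowest point inside the J hook of the spring balance, on top of its 4 mm wire, 330 mm above the bench unloaded. Hook in this frame's y-z plane, open upward: 16 mm clear width, tip at +y ends 19 mm above this point, shank bends back over the centre 34 mm above it; wire here runs along y. z up; -x is the open side, facing away from the stand's rod
- plunger (a joint): how far the balance's plunger (16 mm thick, a scale ring every newton, carries the J hook) is pulled down, m. 0 unloaded; spring 160 N/m; end of scale 12 N = 0.075; hard stop 0.080. Light damping: it bounces if a load is let go before the spring carries it, or pressed down and let go. Moving faster than 50 mm/s counts as a jump
- stand: fixed lab stand; origin on the bench under the balance axis. Base plate 12 mm thick, 130 mm wide, from 50 mm on the -x side to 160 mm on the +x side; upright 12 mm rod, 612 mm high, at x = +110 mm, y = +50 mm; the balance's white tube, 28 mm across, is clamped to it with its lower end 50 mm above the unloaded balance_seat
- short_basket_mid (a point): centre of the short basket's box, 21 mm above its underside: open sheet-steel box with flat sides, 84 mm along its x, 44 mm along y, 42 mm high, rigid, with fittings inside; total mass unknown, under 0.6 kg, balanced about its middle. z up. Wire bail across its middle (x = 0) to a hook; an eye below. Starts with its underside on the rack, 56 mm above the bench, the eye in a 32 mm hole
- short_basket_hook (a point): highest point inside the short basket's hook, 79 mm above its box centre; same axes. 4 mm wire in the x-z plane, 12 mm clear inside; crown's outside 4 mm above this point; tip at x = +8 mm ends 13 mm below it, stem at x = -8 mm, top of the bail 30 mm below it: a wire along y enters from +x between tip and bail, then comes up to here
- short_basket_eye (a point): lowest point inside the short basket's lower eye, on top of its wire, which runs along y here; 59 mm below its box centre; same axes. Closed oblong eye of 4 mm wire in the y-z plane, inside 18 mm wide and 28 mm high; outer end 42 mm below the underside. The second basket's hook hangs here
- long_basket_mid (a point): centre of the long basket's box, 21 mm above its underside: like the short one but 130 mm along its x, 56 mm along y, 42 mm high, same bail and hook, no eye below; mass unknown, under 0.6 kg, balanced about its middle. Stands on the other place of the rack. To keep the gripper's body clear of what hangs above, grip either basket by its two long sides near its -x end, leaning about 20 deg
- long_basket_hook (a point): highest point inside the long basket's hook, 79 mm above its box centre; same axes and hook shape as the short basket's (open to +x)
- rack: the baskets' draining rack: fixed white pierced shelf 120 mm (x) by 236 mm (y), 56 mm high, two places 110 mm apart along its y, either basket on either; origin on the bench under its centre
- jar: amber glass jar with a white cap, 52 mm across, 75 mm tall; origin at the centre of its underside; to be left alone
- beaker: glass beaker, 64 mm across, 80 mm tall; origin at the centre of its underside; to be left alone
Things that resemble listed ones, but are neither listed nor needed, are in the scene too. Leave any blue or pink look-alike of the part that bears long_basket_mid alone.

How it is judged:
On the way:
1. the short basket hangs freely by its hook on the balance's hook, let go (distance between short_basket_hook and balance_seat below 0.007 m and value of joint plunger above 0.004 m and contact force between the fingers and short_basket below 0.05 N and contact force between short_basket and long_basket below 0.05 N), for 0.3 s.
At the end, for the whole second after the job is handed in: The short basket hangs by its hook on the balance's hook and the long basket by its hook in the short basket's lower eye (each hook's crown within 7 mm of the seat it hangs on), both upright within 0.2 rad and slower than 0.06 m/s, the balance carrying both (plunger down more than 12 mm) (distance between short_basket_hook and balance_seat below 0.007 m and distance between long_basket_hook and short_basket_eye below 0.007 m and contact force between long_basket and short_basket above 1 N and value of joint plunger above 0.012 m and angle between each of short_basket_mid, long_basket_mid's own z axis and vertical below 0.2 rad and linear speed of each of short_basket, long_basket below 0.06 m/s); the robot touches nothing.
It fails at once if the balance's plunger jumps up or down, faster than 0.05 m/s (velocity of joint plunger above 0.05 m/s or velocity of joint plunger below -0.05 m/s).
It fails at once if the balance is pulled past the end of its scale (12 N, 75 mm) (value of joint plunger above 0.075 m).
It fails at once if the jar or the beaker is moved more than 20 mm (distance of any of jar, beaker from where it was at the start of the episode above 0.02 m).
It also fails if it takes over 72 s, if anything falls off the work surface, if the arm or the gripper's body presses on something with over 40 N, if the wrist force passes 120 N, or if a joint passes its speed limit or range.

## Working session

There is one attempt and no reset: what is moved stays moved. The work goes in short steps, Python scripts to look and compute and a tool call to move; the robot and the scene stay as the last step left them, time stands still between calls to the robot, and variables do not carry over. Pictures are saved under pics/ and viewed, and the job is handed in when it is done.

Besides the shell and the picture viewer there is one more tool, called after "Call:" by a JSON object that holds its "api" and its "payload", one argument or row to a line. step_arm: Moves the arm, as the interface text tells. Shift numbers are shares of 150 mm and turn numbers shares of 2 pi rad, none past 1 either way. Its arguments: {"type":"object","properties":{"increments":{"type":"array","items":{"type":"array","items":{"type":"number","minimum":-1,"maximum":1}}}},"required":["increments"]}

```bash
ls; mkdir -p pics; python3 - <<'E'
from plant import readout, imaging, env
import cv2
print(readout.sense()); print(env.tcp_to_tips)
for n in("scene","top"):
    im=imaging.get_image(n); cv2.imwrite(f"pics/{n}0.png",im[:,:,::-1]); print(imaging.calibration(n))
E
```

```text
pics
{'time': 0.0, 'joint_positions': array([ 1.10052864,  0.41796175, -0.01031185,  1.61417301,  0.00472434,
        1.1107064 , -0.05301496]), 'joint_vel': array([ 5.08296082e-05, -2.16267926e-04,  1.00000705e-04,  2.69775000e-04,
       -1.02147935e-04,  1.59429309e-04,  1.97797850e-04]), 'joint_efforts': array([-1.56423489e-04, -8.64456511e+01,  6.78508133e-01, -4.34917653e+01,
        1.91390124e-02,  7.30025131e-03, -1.03168759e-04]), 'position': array([ 0.25969437, -0.56812351,  0.24166835]), 'ee_rot': array([-0.69078868, -0.15085122,  0.69104813, -0.1500246 ]), 'contact_force': array([0.24148298, 0.65112518, 0.82346477]), 'wrist_torque': array([ 0.01538905, -0.11656902,  0.03322917]), 'gripper_width': 0.08546787294498936}
0.011
{'fx': 406.003301893427, 'fy': 406.003301893427, 'cx': 282.7026901383158, 'cy': 208.46930053575596, 'T': array([[ 0.478066  , -0.6785741 ,  0.55766486,  1.15398905],
       [ 0.87816299,  0.38142944, -0.28868902, -0.20429401],
       [-0.0168129 ,  0.62773304,  0.7782471 ,  1.00027277],
       [ 0.        ,  0.        ,  0.        ,  1.        ]])}
{'fx': 481.8891704455579, 'fy': 481.8891704455579, 'cx': 271.081340718696, 'cy': 204.09261003709793, 'T': array([[-0.02640058,  0.97973528, -0.19854922,  0.36156467],
       [-0.99963708, -0.02480939,  0.01049798,  0.09022008],
       [ 0.00535935,  0.19875432,  0.98003469,  1.2122873 ],
       [ 0.        ,  0.        ,  0.        ,  1.        ]])}
```

View pics/scene0.png

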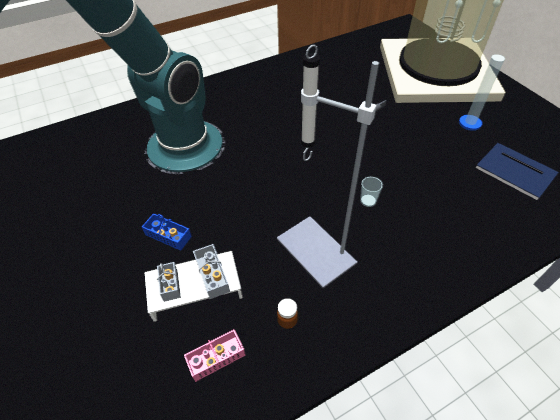

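View pics/top0.png

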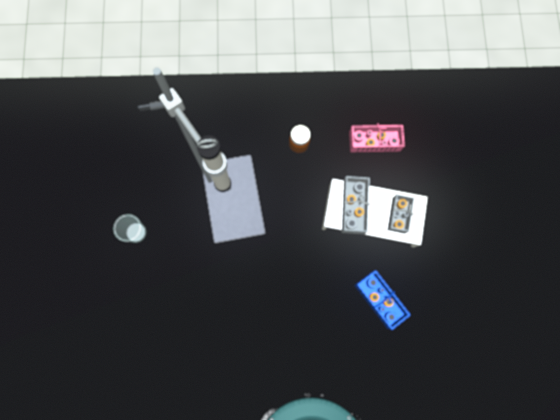

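```bash
cat > h.py <<'E'
import numpy as np, cv2
from plant import readout, imaging, env
from scipy.spatial.transform import Rotation as R
def cal(n):
    c=imaging.calibration(n); return c
def proj(n,P):
    c=cal(n); T=np.linalg.inv(c['T']); p=T[:3,:3]@np.asarray(P,float)+T[:3,3]
    return np.array([c['cx']+c['fx']*p[0]/-p[2], c['cy']+c['fy']*-p[1]/-p[2]])
def ray(n,uv):
    c=cal(n); d=np.array([(uv[0]-c['cx'])/c['fx'],-(uv[1]-c['cy'])/c['fy'],-1.]); d=c['T'][:3,:3]@d
    return c['T'][:3,3],d/np.linalg.norm(d)
def onz(n,uv,z):
    o,d=ray(n,uv); return o+d*(z-o[2])/d[2]
def tri(uv1,uv2,n1="scene",n2="top"):
    o1,d1=ray(n1,uv1);o2,d2=ray(n2,uv2)
    A=np.stack([d1,-d2],1); s=np.linalg.lstsq(A,o2-o1,rcond=None)[0]
    a=o1+s[0]*d1;b=o2+s[1]*d2; return (a+b)/2,np.linalg.norm(a-b)
def snap(n,tag,box=None,k=1):
    im=imaging.get_image(n); np.save(f"pics/{tag}.npy",im); crop(tag,box,k,tag); return im
def crop(tag,box,k,out):
    im=np.load(f"pics/{tag}.npy")
    if box: x0,y0,x1,y1=box; im=im[y0:y1,x0:x1]
    cv2.imwrite(f"pics/{out}.png",cv2.resize(im,None,fx=k,fy=k,interpolation=cv2.INTER_CUBIC)[:,:,::-1])
def tool():
    s=readout.sense(); return s,R.from_quat(s['ee_rot']).as_matrix()
E
python3 - <<'E'
from h import *
s,M=tool(); print(M.round(3)); print(proj("scene",s['position']),proj("top",s['position']))
for n in("scene","top"):
    np.save(f"pics/{n}0.npy",cv2.imread(f"pics/{n}0.png")[:,:,::-1])
crop("scene0",(130,200,260,390),4,"s0a"); crop("scene0",(270,40,400,300),3,"s0b"); crop("top0",(310,110,440,260),5,"t0a"); crop("top0",(130,60,280,250),4,"t0b")
E
```

```text
[[-0.001  0.416 -0.909]
 [ 0.001 -0.909 -0.416]
 [-1.    -0.001  0.   ]]
[-20.25459004 211.82711847] [607.92461347 346.07523396]
```

View pics/s0a.png

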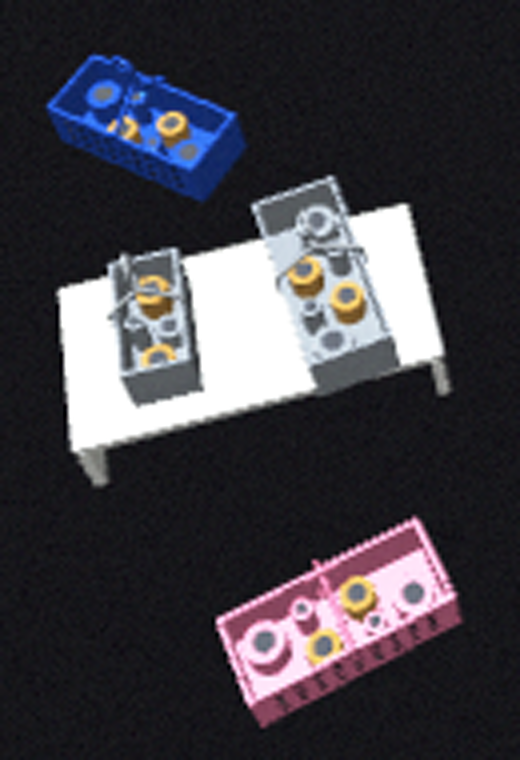

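View pics/s0b.png

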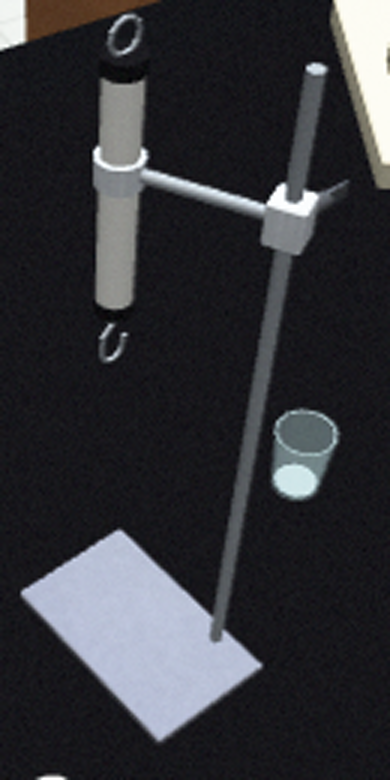

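View pics/t0a.png

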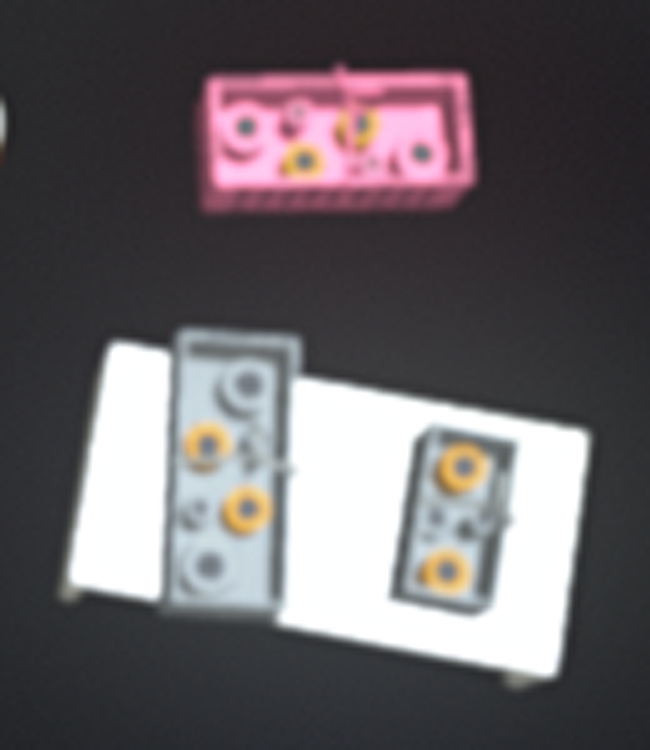

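View pics/t0b.png

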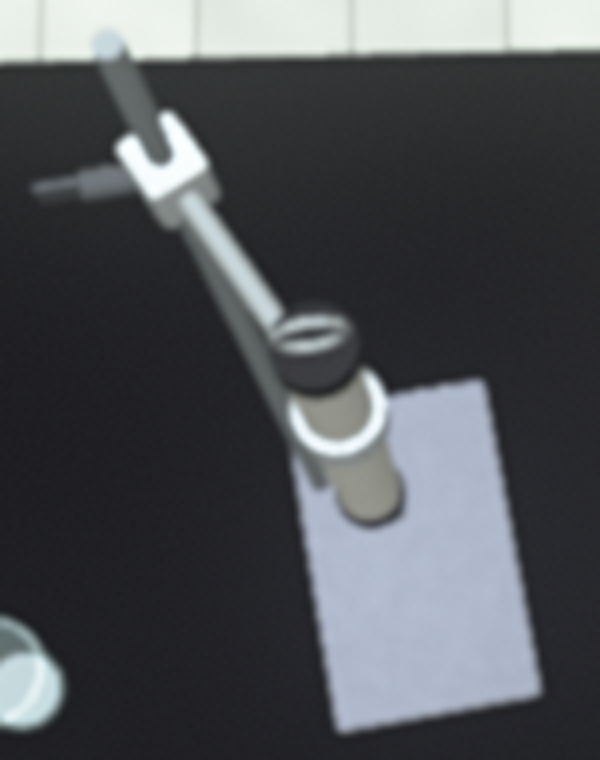

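```bash
python3 - <<'E'
from h import *
for n in("scene","top"):
    im=np.load(f"pics/{n}0.npy"); hsv=cv2.cvtColor(im,cv2.COLOR_RGB2HSV)
    c=cal(n)
    # base plate: bluish light gray
    h,s,v=cv2.split(hsv)
    m=((v>130)&(s>20)&(s<70)&(h>100)&(h<135)).astype(np.uint8)
    m=cv2.morphologyEx(m,cv2.MORPH_OPEN,np.ones((3,3)))
    cs=max(cv2.findContours(m,0,1)[0],key=cv2.contourArea)
    P=np.array([onz(n,p[0],0.012)[:2] for p in cs],np.float32)
    r=cv2.minAreaRect(P); print(n,"plate",r)
    m=((v>215)&(s<25)).astype(np.uint8)
    for q in cv2.findContours(m,0,1)[0]:
        if cv2.contourArea(q)<300: continue
        P=np.array([onz(n,p[0],0.056)[:2] for p in q],np.float32); print(n,"white",cv2.contourArea(q),cv2.minAreaRect(P))
crop("scene0",(150,240,240,310),9,"s0c");crop("top0",(330,165,425,245),8,"t0c");crop("scene0",(290,130,330,170),14,"s0h")
E
```

```text
scene plate ((0.6244019269943237, 0.173467218875885), (0.2079068422317505, 0.12909308075904846), 9.1060152053833)
scene white 531.5 ((1.2357995510101318, 0.3675937056541443), (0.038836121559143066, 0.11914094537496567), 0.03459131345152855)
scene white 5090.0 ((1.168715238571167, 0.3370344638824463), (0.08935681730508804, 0.3638778030872345), 0.039821557700634)
scene white 13717.0 ((1.0561703443527222, 0.3250262439250946), (0.1304050087928772, 0.7092084288597107), 0.05885128676891327)
scene white 1591.0 ((0.5658257603645325, -0.20630615949630737), (0.17936593294143677, 0.1200522780418396), 77.70941162109375)
scene white 435.5 ((0.5936188697814941, -0.07977914065122604), (0.03945430368185043, 0.12108556926250458), 81.30583953857422)
scene white 7154.5 ((-0.4926537275314331, -0.31476861238479614), (0.5151141881942749, 0.40837788581848145), 89.88319396972656)
scene white 1533.5 ((0.11646997928619385, 1.075107216835022), (0.4132990837097168, 0.4022960066795349), 60.07284927368164)
scene white 4551.0 ((-0.492794930934906, 0.44580841064453125), (0.5956119894981384, 0.40744563937187195), 89.89351654052734)Traceback (most recent call last):
  File "<stdin>", line 10, in <module>
  File "h.py", line 13, in onz
    o,d=ray(n,uv); return o+d*(z-o[2])/d[2]
        ~~~^^^^^^
  File "h.py", line 10, in ray
    c=cal(n); d=np.array([(uv[0]-c['cx'])/c['fx'],-(uv[1]-c['cy'])/c['fy'],-1.]); d=c['T'][:3,:3]@d
  File "h.py", line 5, in cal
    c=imaging.calibration(n); return c
ValueError: time passes only in moves, steps and waits
```

```bash
python3 - <<'E'
s=open('h.py').read()
s=s.replace("    c=imaging.calibration(n); return c","    import pickle; return pickle.load(open('cal.pkl','rb'))[n]")
open('h.py','w').write(s)
import numpy as np,pickle
f={}
f['scene']={'fx': 406.003301893427, 'fy': 406.003301893427, 'cx': 282.7026901383158, 'cy': 208.46930053575596, 'T': np.array([[ 0.478066  , -0.6785741 ,  0.55766486,  1.15398905],
       [ 0.87816299,  0.38142944, -0.28868902, -0.20429401],
       [-0.0168129 ,  0.62773304,  0.7782471 ,  1.00027277],
       [ 0.        ,  0.        ,  0.        ,  1.        ]])}
f['top']={'fx': 481.8891704455579, 'fy': 481.8891704455579, 'cx': 271.081340718696, 'cy': 204.09261003709793, 'T': np.array([[-0.02640058,  0.97973528, -0.19854922,  0.36156467],
       [-0.99963708, -0.02480939,  0.01049798,  0.09022008],
       [ 0.00535935,  0.19875432,  0.98003469,  1.2122873 ],
       [ 0.        ,  0.        ,  0.        ,  1.        ]])}
pickle.dump(f,open('cal.pkl','wb'))
E
python3 - <<'E'
from h import *
n="top"
im=np.load(f"pics/{n}0.npy"); hsv=cv2.cvtColor(im,cv2.COLOR_RGB2HSV)
h,s,v=cv2.split(hsv)
m=((v>130)&(s>20)&(s<70)&(h>100)&(h<135)).astype(np.uint8)
m=cv2.morphologyEx(m,cv2.MORPH_OPEN,np.ones((3,3)))
cs=max(cv2.findContours(m,0,1)[0],key=cv2.contourArea)
P=np.array([onz(n,p[0],0.012)[:2] for p in cs],np.float32)
print("plate",cv2.minAreaRect(P))
for uv in((215,243),(265.25,233),(251.75,154.5)): print(onz(n,uv,.012))
print("rack")
for uv in ((108,340),(592,430),(557,677),(68,588)):
  print(onz(n,(310+uv[0]/5,110+uv[1]/5),.056))
for uv in ((60,288),(408,203),(442,362),(72,450)): print(onz("scene",(130+uv[0]/4,200+uv[1]/4),.056))
crop("scene0",(150,240,240,310),9,"s0c");crop("top0",(330,165,425,245),8,"t0c");crop("scene0",(290,130,330,170),14,"s0h")
E
```

```text
plate ((0.6241447925567627, 0.17547893524169922), (0.21069955825805664, 0.1305549591779709), 9.036115646362305)
[0.50910817 0.22008805 0.012     ]
[0.53107323 0.09395502 0.012     ]
[0.73727931 0.12404788 0.012     ]
rack
[ 0.65795785 -0.07378271  0.056     ]
[ 0.6063356 -0.3097684  0.056    ]
[ 0.4850824  -0.28172743  0.056     ]
[ 0.53443127 -0.04799149  0.056     ]
[ 0.48856638 -0.27894456  0.056     ]
[ 0.54053292 -0.04798444  0.056     ]
[ 0.66241859 -0.07849833  0.056     ]
[ 0.60533318 -0.30585081  0.056     ]
```

View pics/s0c.png

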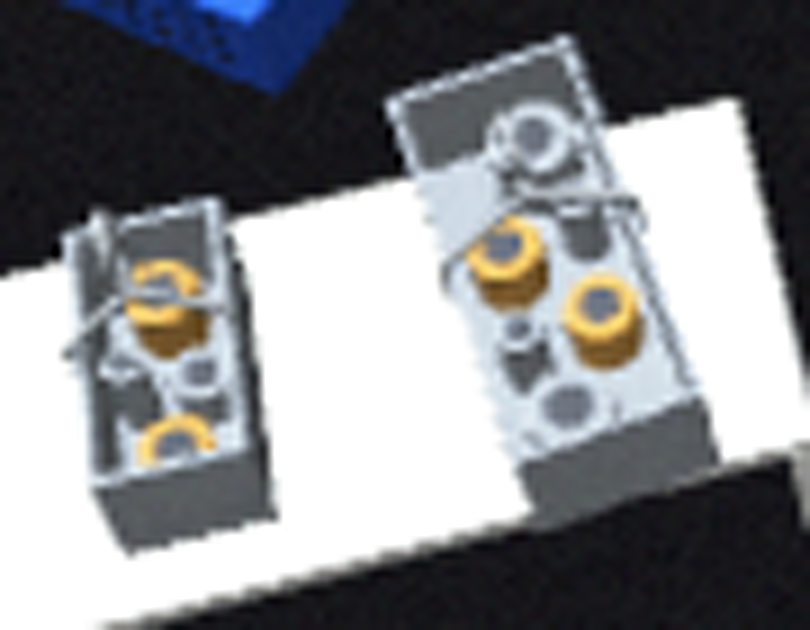

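View pics/t0c.png

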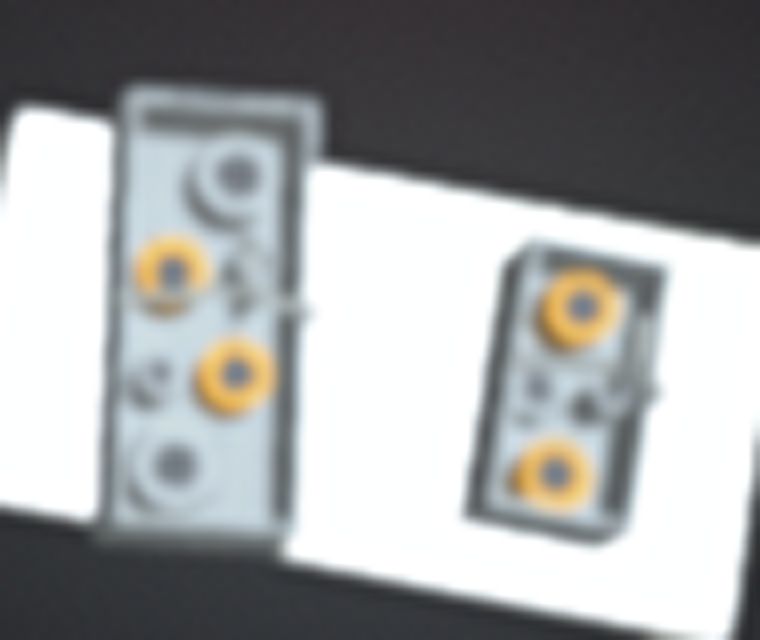

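View pics/s0h.png

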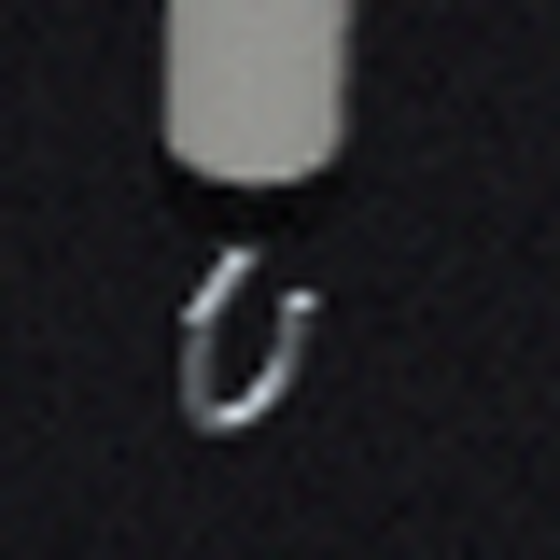

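```bash
python3 - <<'E'
from h import *
def rep(name,n,pts,off,k):
    P=np.array([onz(n,(off[0]+u/k,off[1]+v/k),.098)[:2] for u,v in pts])
    c=P.mean(0); e=np.roll(P,-1,0)-P
    print(name,n,c.round(4),np.linalg.norm(e,axis=1).round(4),[round(np.degrees(np.arctan2(a[1],a[0])),1) for a in e])
rep("short","scene",[(65,235),(218,200),(247,450),(93,485)],(150,240),9)
rep("long","scene",[(388,100),(572,38),(710,400),(520,462)],(150,240),9)
rep("short","top",[(535,245),(668,268),(632,540),(492,520)],(330,165),8)
rep("long","top",[(122,88),(322,100),(292,540),(102,530)],(330,165),8)
E
```

```text
short scene [ 0.5619 -0.2309] [0.0436 0.0827 0.0418 0.0821] [np.float64(76.3), np.float64(-13.5), np.float64(-104.4), np.float64(167.7)]
long scene [ 0.5864 -0.1233] [0.0561 0.131  0.0538 0.129 ] [np.float64(83.7), np.float64(-5.6), np.float64(-98.5), np.float64(175.5)]
short top [ 0.5556 -0.2308] [0.0397 0.0827 0.041  0.084 ] [np.float64(-101.6), np.float64(167.8), np.float64(80.3), np.float64(-13.1)]
long top [ 0.5825 -0.1227] [0.0598 0.1332 0.0555 0.1336] [np.float64(-95.0), np.float64(172.4), np.float64(85.5), np.float64(-5.8)]
```

```bash
python3 - <<'E'
from h import *
for nm,c,yaw in(("short",(.559,-.231),-13),("long",(.5845,-.123),-6)):
  for y in(yaw,yaw+180):
    a=np.radians(y);X=np.array([np.cos(a),np.sin(a),0])
    for lab,x,z in(("crown",0,.158),("tip",.008,.143),("tipside",.008,.150),("stem",-.008,.150),("stemlow",-.008,.135),("bail",0,.126)):
      P=np.array([*c,z])+X*x
      u=proj("scene",P);t=proj("top",P)
      print(nm,y,lab,((u-[150,240])*9).round(),((t-[330,165])*8).round())
crop("scene0",(152,250,192,300),15,"s0d");crop("scene0",(190,240,235,285),15,"s0e")
crop("top0",(385,190,415,235),15,"t0d");crop("top0",(340,185,375,225),15,"t0e")
E
```

```text
short -13 crown [ 99. 220.] [640. 342.]
short -13 tip [115. 274.] [629. 325.]
short -13 tipside [109. 261.] [636. 320.]
short -13 stem [103. 211.] [628. 375.]
short -13 stemlow [117. 240.] [613. 384.]
short -13 bail [128. 281.] [608. 363.]
short 167 crown [ 99. 220.] [640. 342.]
short 167 tip [110. 225.] [621. 379.]
short 167 tipside [103. 211.] [628. 375.]
short 167 stem [109. 261.] [636. 320.]
short 167 stemlow [122. 289.] [621. 330.]
short 167 bail [128. 281.] [608. 363.]
long -6 crown [510. 124.] [248. 262.]
long -6 tip [527. 176.] [240. 246.]
long -6 tipside [523. 163.] [244. 241.]
long -6 stem [507. 117.] [242. 296.]
long -6 stemlow [515. 146.] [232. 307.]
long -6 bail [528. 186.] [228. 286.]
long 174 crown [510. 124.] [248. 262.]
long 174 tip [511. 131.] [237. 301.]
long 174 tipside [507. 117.] [242. 296.]
long 174 stem [523. 163.] [244. 241.]
long 174 stemlow [531. 192.] [234. 252.]
long 174 bail [528. 186.] [228. 286.]
```

View pics/s0d.png

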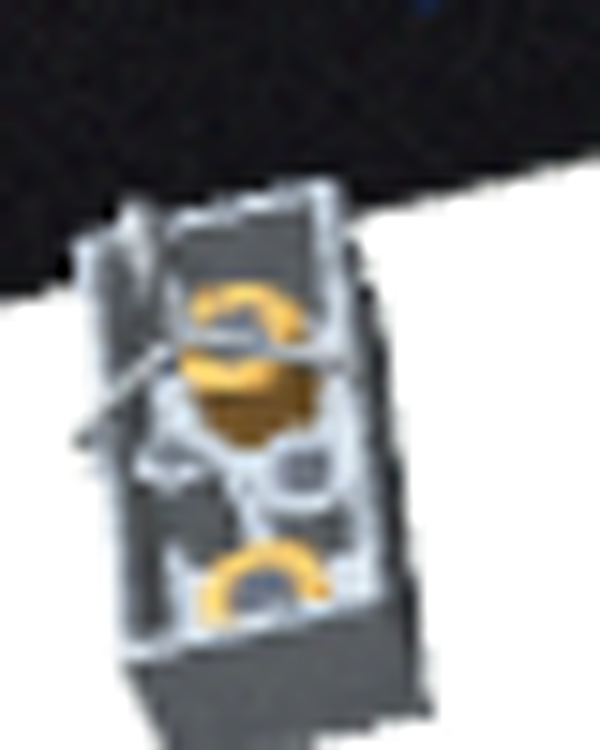

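View pics/s0e.png

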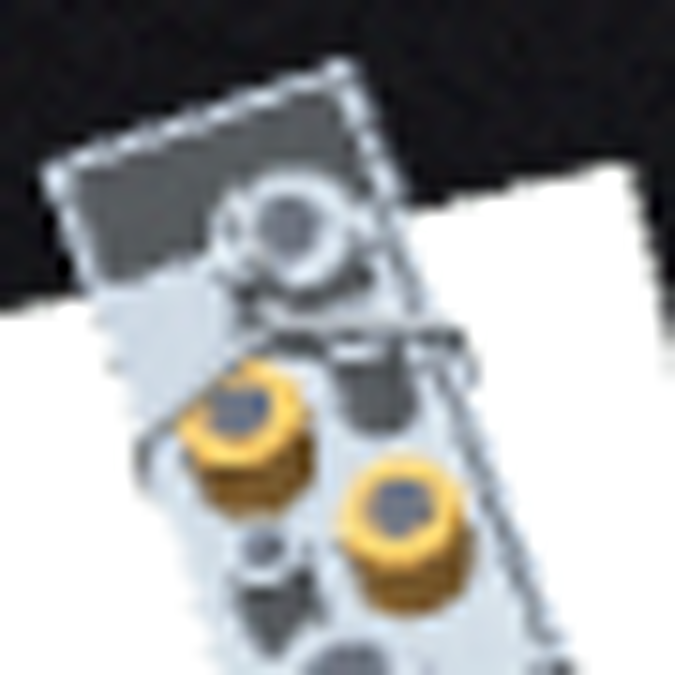

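View pics/t0d.png

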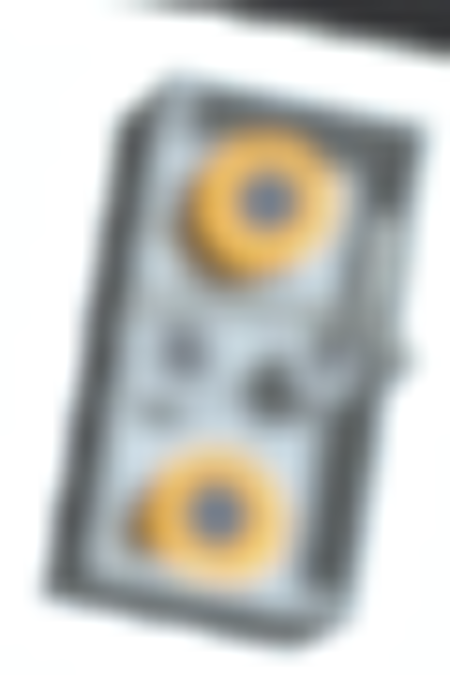

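View pics/t0e.png

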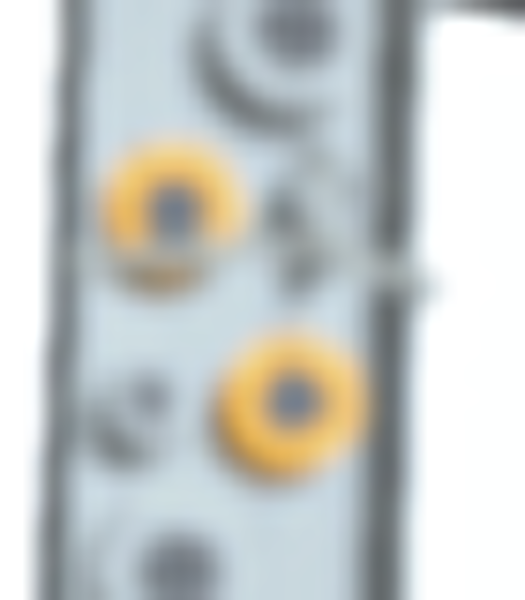

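Call:
{"api": "step_arm", "payload": {
  "increments": [
    [-0.41, -0.51, -1, 0.02, 1],
    [-0.41, -0.51, -1, 0.04, 1],
    [-0.41, -0.51, -1, 0.06, 1],
    [-0.41, -0.51, -1, 0.08, 1],
    [-0.41, -0.51, -1, 0.097, 1]
  ]
}}

```text
time: 0.52
position: [0.3672, -0.433, 0.3046]
ee_rot: [0.705, -0.06, -0.704, -0.061]
contact_force: [-0.1, 0.4, -0.1]
gripper_width: 0.0851
```

```bash
cat >> h.py <<'E'
def go(P=None,yaw=None):
    """print tool state, and units to reach world point P (TCP)"""
    s,M=tool(); p=s['position']
    lean=np.degrees(np.arccos(-M[2,0])); az=np.degrees(np.arctan2(M[1,0],M[0,0]))
    print("t",round(s['time'],2),"p",p.round(4),"lean",round(lean,2),"az",round(az,1),"y",M[:,1].round(3),"yaz",round(np.degrees(np.arctan2(M[1,1],M[0,1])),2),"F",s['contact_force'].round(2),"w",round(s['gripper_width'],4),"q",s['joint_positions'].round(2))
    if P is not None: print("  units",(M.T@(np.asarray(P)-p)/0.15).round(4), "dist",np.linalg.norm(np.asarray(P)-p).round(4))
E
python3 -c "
from h import *
go((.62,-.11,.45))"
```

```text
t 0.52 p [ 0.3672 -0.433   0.3046] lean 0.08 az 51.3 y [-0.17  -0.985 -0.001] yaz -99.78 F [-0.12  0.42 -0.13] w 0.0851 q [ 0.8   0.26  0.02  1.68 -0.01  1.2  -0.92]
  units [-0.9658 -2.4099 -1.2959] dist 0.4352
```

Call:
{"api": "step_arm", "payload": {
  "increments": [
    [-0.4, -1, -0.54, 0, 1],
    [-0.4, -1, -0.54, 0, 1],
    [-0.4, -1, -0.54, 0, 1],
    [-0.4, -1, -0.54, 0, 1]
  ]
}}

```text
time: 0.85
position: [0.4623, -0.311, 0.3593]
ee_rot: [0.705, -0.06, -0.704, -0.061]
contact_force: [0.4, -0.9, 0.3]
gripper_width: 0.0856
```

Call:
{"api": "step_arm", "payload": {
  "increments": [
    [-0.4, -1, -0.54, 0, 1],
    [-0.4, -1, -0.54, 0, 1],
    [-0.4, -1, -0.54, 0, 1],
    [-0.4, -1, -0.54, 0, 1]
  ]
}}

```text
time: 1.18
position: [0.559, -0.1871, 0.4148]
ee_rot: [0.705, -0.06, -0.704, -0.061]
contact_force: [0.5, -0.6, 1.2]
gripper_width: 0.0852
```

```bash
python3 -c "
from h import *
go((.62,-.11,.45))"
```

```text
t 1.18 p [ 0.559  -0.1871  0.4148] lean 0.07 az 68.3 y [-0.17  -0.985 -0.001] yaz -99.8 F [ 0.53 -0.56  1.23] w 0.0852 q [ 0.4   0.25 -0.17  1.45  0.04  1.44 -1.51]
  units [-0.234  -0.576  -0.3134] dist 0.1044
```

Call:
{"api": "step_arm", "payload": {
  "increments": [
    [-0.7, -0.42, -0.6, 0, 1],
    [-0.7, -0.42, -0.6, 0, 1],
    [-0.7, -0.42, -0.6, 0, 1],
    [-0.7, -0.42, -0.6, 0, 1]
  ]
}}

```text
time: 1.52
position: [0.6599, -0.1387, 0.5217]
ee_rot: [0.705, -0.059, -0.704, -0.061]
contact_force: [0.5, 0.6, -0.4]
gripper_width: 0.0855
```

```bash
python3 -c "
from h import *
go((.68,-.12,.65))"
```

```text
t 1.52 p [ 0.6599 -0.1387  0.5217] lean 0.13 az 44.9 y [-0.169 -0.986 -0.002] yaz -99.73 F [ 0.45  0.63 -0.44] w 0.0855 q [ 0.27  0.44 -0.19  0.98  0.08  1.73 -1.63]
  units [-0.8546 -0.1471 -0.1122] dist 0.1312
```

Call:
{"api": "step_arm", "payload": {
  "increments": [
    [-0.8, -0.1, -0.1, 0, 1],
    [-0.8, -0.1, -0.1, 0, 1],
    [-0.8, -0.1, -0.1, 0, 1],
    [-0.8, -0.1, -0.1, 0, 1]
  ]
}}

```text
time: 1.85
position: [0.6717, -0.1289, 0.6198]
ee_rot: [0.707, -0.059, -0.701, -0.063]
contact_force: [0.4, -1.3, -2.3]
gripper_width: 0.0853
```

```bash
python3 -c "
from h import *
go((.68,-.12,.65))"
```

```text
t 1.85 p [ 0.6717 -0.1289  0.6198] lean 0.56 az 24.0 y [-0.172 -0.985 -0.005] yaz -99.88 F [ 0.35 -1.31 -2.32] w 0.0853 q [ 0.11  0.53  0.1   0.62 -0.06  1.99 -1.58]
  units [-0.2009 -0.0688 -0.0457] dist 0.0326
```

q6 is at its limit (1.99). Push on upward a little to see whether a lean comes.

Call:
{"api": "step_arm", "payload": {
  "increments": [
    [-0.5, 0, -0.1, 0, 1],
    [-0.5, 0, -0.1, 0, 1],
    [-0.5, 0, -0.1, 0, 1],
    [-0.5, 0, -0.1, 0, 1]
  ]
}}

```text
time: 2.18
position: [0.6625, -0.1272, 0.6527]
ee_rot: [0.724, -0.061, -0.685, -0.061]
contact_force: [0.9, 0.4, -0.4]
gripper_width: 0.0857
```

```bash
python3 -c "
from h import *
go((.68,-.12,.65))"
```

```text
t 2.18 p [ 0.6625 -0.1272  0.6527] lean 3.17 az -4.8 y [-0.172 -0.985 -0.005] yaz -99.89 F [ 0.92  0.41 -0.44] w 0.0857 q [ 0.07  0.51  0.19  0.58 -0.11  2.   -1.56]
  units [ 0.024  -0.0673 -0.1053] dist 0.0191
```

Call:
{"api": "step_arm", "payload": {
  "increments": [
    [-0.8, 0, 0, 0, 1],
    [-0.8, 0, 0, 0, 1],
    [-0.8, 0, 0, 0, 1],
    [-0.8, 0, 0, 0, 1],
    [-0.8, 0, 0, 0, 1]
  ]
}}

```text
time: 2.6
position: [0.6249, -0.1205, 0.6934]
ee_rot: [0.74, -0.062, -0.667, -0.059]
contact_force: [-0.3, -0.0, -0.1]
gripper_width: 0.0853
```

```bash
python3 -c "
from h import *
go((.68,-.12,.65))"
```

```text
t 2.6 p [ 0.6249 -0.1205  0.6934] lean 5.85 az -7.3 y [-0.172 -0.985 -0.005] yaz -99.9 F [-0.29 -0.02 -0.07] w 0.0853 q [ 0.05  0.42  0.2   0.63 -0.1   2.   -1.56]
  units [ 0.3251 -0.0651 -0.33  ] dist 0.0702
```

Call:
{"api": "step_arm", "payload": {
  "increments": [
    [-1, 0, -0.5, 0, 1],
    [-1, 0, -0.5, 0, 1],
    [-1, 0, -0.5, 0, 1],
    [-1, 0, -0.5, 0, 1],
    [-1, 0, -0.5, 0, 1]
  ]
}}

```text
time: 3.02
position: [0.6275, -0.1203, 0.7133]
ee_rot: [0.755, -0.064, -0.65, -0.058]
contact_force: [0.5, -0.1, 0.3]
gripper_width: 0.0856
```

Call:
{"api": "step_arm", "payload": {
  "increments": [
    [-1, 0, -0.3, 0, 1],
    [-1, 0, -0.3, 0, 1],
    [-1, 0, -0.3, 0, 1],
    [-1, 0, -0.3, 0, 1],
    [-1, 0, -0.3, 0, 1]
  ]
}}

```text
time: 3.43
position: [0.6072, -0.1162, 0.7435]
ee_rot: [0.77, -0.066, -0.632, -0.056]
contact_force: [0.5, -0.1, -1.0]
gripper_width: 0.0855
```

```bash
python3 -c "
from h import *
go((.68,-.12,.65))"
```

```text
t 3.43 p [ 0.6072 -0.1162  0.7435] lean 11.26 az -8.9 y [-0.172 -0.985 -0.004] yaz -99.9 F [ 0.54 -0.05 -1.03] w 0.0855 q [ 0.04  0.37  0.23  0.58 -0.11  2.   -1.56]
  units [ 0.7055 -0.0563 -0.3514] dist 0.1185
```

Call:
{"api": "step_arm", "payload": {
  "increments": [
    [-1, 0, -0.3, 0, 1],
    [-1, 0, -0.3, 0, 1],
    [-1, 0, -0.3, 0, 1],
    [-1, 0, -0.3, 0, 1],
    [-1, 0, -0.3, 0, 1]
  ]
}}

```text
time: 3.85
position: [0.5858, -0.112, 0.7724]
ee_rot: [0.785, -0.067, -0.613, -0.054]
contact_force: [0.4, 0.3, 0.2]
gripper_width: 0.0854
```

Call:
{"api": "step_arm", "payload": {
  "increments": [
    [-1, 0, -0.3, 0, 1],
    [-1, 0, -0.3, 0, 1],
    [-1, 0, -0.3, 0, 1],
    [-1, 0, -0.3, 0, 1],
    [-1, 0, -0.3, 0, 1]
  ]
}}

```text
time: 4.27
position: [0.5629, -0.1075, 0.8003]
ee_rot: [0.8, -0.069, -0.594, -0.053]
contact_force: [-0.0, 0.4, -0.9]
gripper_width: 0.0856
```

Call:
{"api": "step_arm", "payload": {
  "increments": [
    [-1, 0, -0.3, 0, 1],
    [-1, 0, -0.3, 0, 1],
    [-1, 0, -0.3, 0, 1],
    [-1, 0, -0.3, 0, 1],
    [-1, 0, -0.3, 0, 1]
  ]
}}

```text
time: 4.68
position: [0.5386, -0.1028, 0.8271]
ee_rot: [0.814, -0.07, -0.575, -0.051]
contact_force: [0.4, 0.4, -0.7]
gripper_width: 0.0855
```

```bash
python3 -c "
from h import *
go((.68,-.12,.65))"
```

```text
t 4.68 p [ 0.5386 -0.1028  0.8271] lean 19.51 az -9.5 y [-0.172 -0.985 -0.002] yaz -99.92 F [ 0.35  0.42 -0.71] w 0.0855 q [-0.05  0.23  0.31  0.58 -0.1   2.   -1.56]
  units [ 1.4296 -0.0467 -0.4995] dist 0.2273
```

Call:
{"api": "step_arm", "payload": {
  "increments": [
    [-1, 0, -0.3, 0, 1],
    [-1, 0, -0.3, 0, 1],
    [-1, 0, -0.3, 0, 1],
    [-1, 0, -0.3, 0, 1],
    [-1, 0, -0.3, 0, 1]
  ]
}}

```text
time: 5.1
position: [0.513, -0.0979, 0.8527]
ee_rot: [0.827, -0.071, -0.555, -0.049]
contact_force: [0.4, -0.1, 0.3]
gripper_width: 0.0852
```

Call:
{"api": "step_arm", "payload": {
  "increments": [
    [-1, 0, -0.3, 0, 1],
    [-1, 0, -0.3, 0, 1],
    [-1, 0, -0.3, 0, 1],
    [-1, 0, -0.3, 0, 1]
  ]
}}

```text
time: 5.43
position: [0.4879, -0.0935, 0.8772]
ee_rot: [0.841, -0.072, -0.535, -0.047]
contact_force: [0.3, -0.0, -0.0]
gripper_width: 0.0854
```

```bash
python3 -c "
from h import *
go((.5,-.2,.4))"
```

```text
t 5.43 p [ 0.4879 -0.0935  0.8772] lean 25.06 az -9.7 y [-0.173 -0.985 -0.002] yaz -99.93 F [ 0.3  -0.04 -0.  ] w 0.0854 q [-0.19  0.14  0.45  0.58 -0.1   2.   -1.57]
  units [2.9661 0.6929 1.164 ] dist 0.4891
```

Call:
{"api": "step_arm", "payload": {
  "increments": [
    [0.99, 0.23, 0.5, 0, 1],
    [0.99, 0.23, 0.5, 0, 1],
    [0.99, 0.23, 0.5, 0, 1],
    [0.99, 0.23, 0.5, 0, 1],
    [0.99, 0.23, 0.5, 0, 1]
  ]
}}

```text
time: 5.85
position: [0.4768, -0.1252, 0.7131]
ee_rot: [0.841, -0.072, -0.535, -0.047]
contact_force: [1.8, -1.2, 1.4]
gripper_width: 0.0853
```

Call:
{"api": "step_arm", "payload": {
  "increments": [
    [0.99, 0.23, 0.5, 0, 1],
    [0.99, 0.23, 0.5, 0, 1],
    [0.99, 0.23, 0.5, 0, 1],
    [0.99, 0.23, 0.5, 0, 1],
    [0.99, 0.23, 0.5, 0.008, 1]
  ]
}}

```text
time: 6.27
position: [0.4634, -0.1587, 0.5389]
ee_rot: [0.837, -0.085, -0.536, -0.068]
contact_force: [-0.3, -0.1, -0.1]
gripper_width: 0.0852
```

```bash
python3 -c "
from h import *
go((.48,-.215,.188))"
```

```text
t 6.27 p [ 0.4634 -0.1587  0.5389] lean 24.58 az -9.6 y [-0.216 -0.976 -0.023] yaz -102.46 F [-0.27 -0.11 -0.05] w 0.0852 q [-0.25 -0.25  0.42  1.73  0.1   1.22 -1.63]
  units [2.1984 0.3964 0.7965] dist 0.3557
```

Call:
{"api": "step_arm", "payload": {
  "increments": [
    [1, 0.18, 0.36, 0, 1],
    [1, 0.18, 0.36, 0, 1],
    [1, 0.18, 0.36, 0, 1],
    [1, 0.18, 0.36, 0, 1],
    [1, 0.18, 0.36, 0, 1]
  ]
}}

```text
time: 6.68
position: [0.4684, -0.1842, 0.3725]
ee_rot: [0.834, -0.085, -0.54, -0.069]
contact_force: [-1.7, -0.0, -0.5]
gripper_width: 0.0852
```

Call:
{"api": "step_arm", "payload": {
  "increments": [
    [0.9, 0.17, 0.34, 0, 1],
    [0.9, 0.17, 0.34, 0, 1],
    [0.9, 0.17, 0.34, 0, 1],
    [0.9, 0.17, 0.34, 0, 1],
    [0.9, 0.17, 0.34, 0, 1]
  ]
}}

```text
time: 7.1
position: [0.4706, -0.207, 0.2245]
ee_rot: [0.833, -0.085, -0.543, -0.069]
contact_force: [-1.4, 1.8, -0.8]
gripper_width: 0.0852
```

```bash
python3 -c "
from h import *
go((.48,-.215,.188));go((.5302,-.2242,.0788))
snap('scene','s1',(130,180,270,330),5);snap('top','t1',(310,120,450,260),5)"
```

```text
t 7.1 p [ 0.4706 -0.207   0.2245] lean 23.71 az -9.6 y [-0.216 -0.976 -0.023] yaz -102.49 F [-1.43  1.77 -0.8 ] w 0.0852 q [-0.23  0.06  0.67  2.2  -0.3   0.51 -1.13]
  units [0.2514 0.0438 0.031 ] dist 0.0386
t 7.1 p [ 0.4706 -0.207   0.2245] lean 23.71 az -9.6 y [-0.216 -0.976 -0.023] yaz -102.49 F [-1.43  1.77 -0.8 ] w 0.0852 q [-0.23  0.06  0.67  2.2  -0.3   0.51 -1.13]
  units [1.0548 0.0477 0.012 ] dist 0.1584
```

View pics/s1.png

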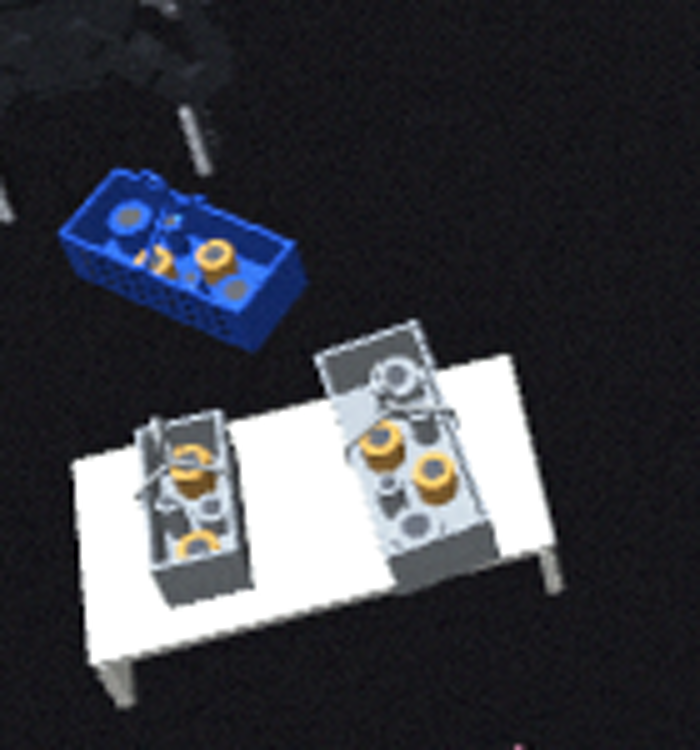

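View pics/t1.png

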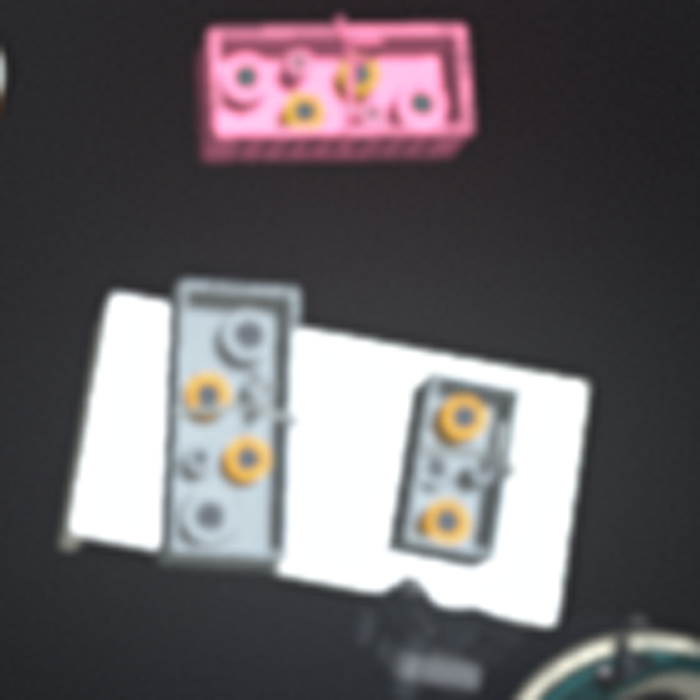

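Call:
{"api": "step_arm", "payload": {
  "increments": [
    [0.25, 0.04, 0, 0.002, 1],
    [0.5, 0.05, 0.01, 0.002, 1],
    [0.7, 0.05, 0.01, 0.002, 1],
    [0.7, 0.05, 0.01, 0.002, 1]
  ]
}}

```text
time: 7.53
position: [0.514, -0.2199, 0.1297]
ee_rot: [0.833, -0.087, -0.541, -0.075]
contact_force: [-2.0, 1.9, -1.0]
gripper_width: 0.0854
```

```bash
python3 -c "
from h import *
go((.5302,-.2242,.0788))"
```

```text
t 7.53 p [ 0.514  -0.2199  0.1297] lean 23.86 az -9.0 y [-0.225 -0.974 -0.031] yaz -103.01 F [-2.04  1.86 -1.02] w 0.0854 q [-0.01  0.33  0.48  2.18 -0.8   0.36 -0.68]
  units [0.3551 0.0137 0.0344] dist 0.0535
```

Call:
{"api": "step_arm", "payload": {
  "increments": [
    [0.12, 0, 0.01, 0, 1],
    [0.24, 0.01, 0.02, 0, 1],
    [0.35, 0.01, 0.03, 0, 1],
    [0.35, 0.01, 0.03, 0, 1]
  ]
}}

```text
time: 7.87
position: [0.5331, -0.2228, 0.0812]
ee_rot: [0.834, -0.085, -0.54, -0.075]
contact_force: [-1.3, 0.7, -0.4]
gripper_width: 0.0855
```

```bash
python3 -c "
from h import *
go((.5302,-.2242,.0788))
snap('scene','s2',(130,200,250,310),6);snap('top','t2',(350,160,450,260),6)"
```

```text
t 7.87 p [ 0.5331 -0.2228  0.0812] lean 24.03 az -8.6 y [-0.222 -0.974 -0.033] yaz -102.85 F [-1.34  0.73 -0.38] w 0.0855 q [ 0.13  0.44  0.31  2.15 -0.98  0.27 -0.5 ]
  units [0.0077 0.014  0.0214] dist 0.004
```

View pics/s2.png

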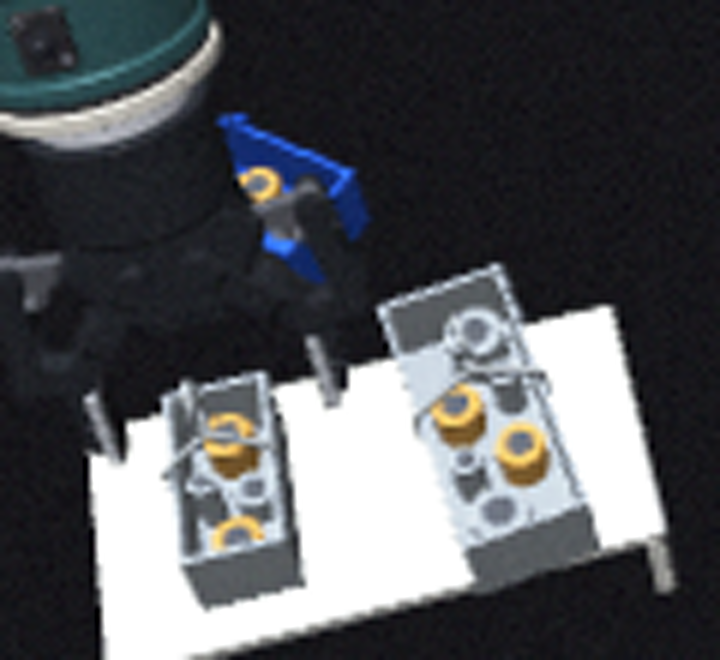

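View pics/t2.png

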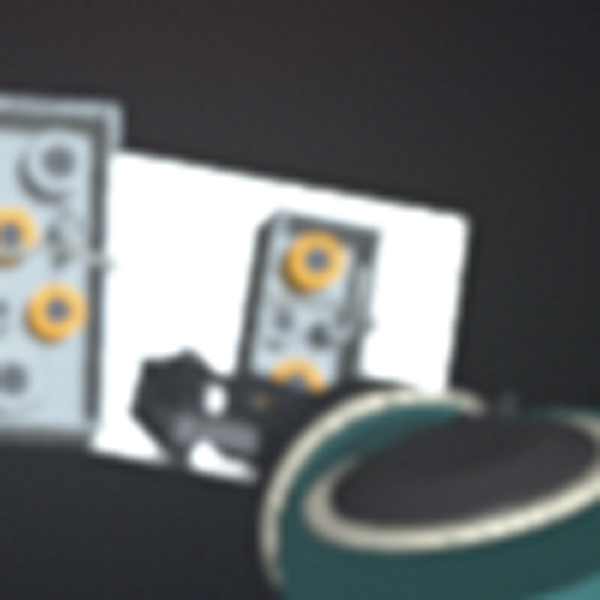

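```bash
python3 -c "
from h import *
s,M=tool()
for z in (.071,.083):
  a=onz('scene',(150,276.5),z);b=onz('scene',(185.5,266.5),z);print(z,a,b,(a+b)/2,np.linalg.norm(a-b))
for d in (.011,-.002): print(s['position']+M[:,0]*d, proj('scene',s['position']+M[:,0]*d))
"
```

```text
0.071 [ 0.51867348 -0.27018692  0.071     ] [ 0.53536933 -0.17855819  0.071     ] [ 0.5270214  -0.22437255  0.071     ] 0.09313739745450267
0.083 [ 0.52687751 -0.26933602  0.083     ] [ 0.54335777 -0.17889053  0.083     ] [ 0.53511764 -0.22411327  0.083     ] 0.09193468410107679
[ 0.5366815  -0.22426722  0.07256833] [168.97389436 273.96785677]
[ 0.53144248 -0.22345659  0.08443827] [167.55070333 269.98854897]
```

Call:
{"api": "step_arm", "payload": {
  "increments": [
    [0.05, 0.01, 0.03, 0, 1],
    [0.05, 0.01, 0.03, 0, 1],
    [0.05, 0.01, 0.03, 0, 0],
    [0.05, 0.01, 0.03, 0, -1],
    [0.05, 0.01, 0.03, 0, -1]
  ]
}}

```text
time: 8.38
position: [0.5314, -0.2244, 0.075]
ee_rot: [0.835, -0.086, -0.539, -0.075]
contact_force: [0.2, -0.2, 0.1]
gripper_width: 0.0518
```

Call:
{"api": "step_arm", "payload": {
  "increments": [
    [0, 0, 0, 0, -1],
    [0, 0, 0, 0, -1],
    [0, 0, 0, 0, -1],
    [0, 0, 0, 0, -1]
  ]
}}

```text
time: 8.72
position: [0.5317, -0.2243, 0.0755]
ee_rot: [0.835, -0.085, -0.539, -0.075]
contact_force: [-5.0, 3.2, 11.6]
gripper_width: 0.0433
```

```bash
python3 -c "
from h import *
go()
snap('scene','s3',(130,200,250,310),6)"
```

```text
t 8.72 p [ 0.5317 -0.2243  0.0755] lean 24.18 az -8.7 y [-0.223 -0.974 -0.032] yaz -102.89 F [-4.96  3.23 11.65] w 0.0433 q [ 0.16  0.45  0.28  2.16 -1.02  0.25 -0.46]
```

View pics/s3.png

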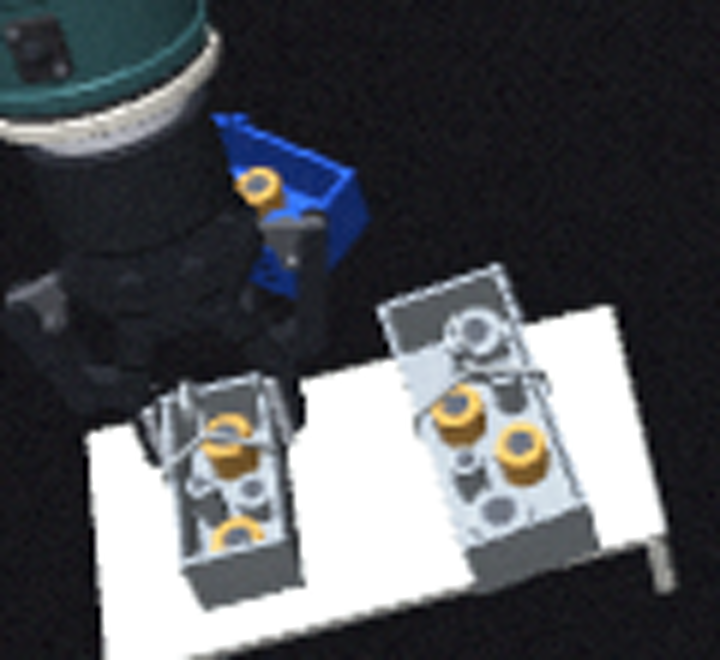

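Call:
{"api": "step_arm", "payload": {
  "increments": [
    [-0.15, 0, 0.07, 0, -1],
    [-0.3, -0.01, 0.135, 0, -1],
    [-0.45, -0.015, 0.2, 0, -1],
    [-0.6, -0.02, 0.27, 0, -1],
    [-0.6, -0.02, 0.27, 0, -1]
  ]
}}

```text
time: 9.18
position: [0.4579, -0.2067, 0.143]
ee_rot: [0.835, -0.085, -0.538, -0.075]
contact_force: [1.3, -0.1, -0.9]
gripper_width: 0.0426
```

Call:
{"api": "step_arm", "payload": {
  "increments": [
    [-0.2, -0.01, 0.09, 0, -1],
    [-0.4, -0.01, 0.18, 0, -1],
    [-0.6, -0.02, 0.27, 0, -1],
    [-0.6, -0.02, 0.27, 0, -1],
    [-0.6, -0.02, 0.27, 0, -1]
  ]
}}

```text
time: 9.6
position: [0.3852, -0.1891, 0.2103]
ee_rot: [0.836, -0.085, -0.537, -0.076]
contact_force: [0.7, -0.5, -1.1]
gripper_width: 0.0426
```

```bash
python3 -c "
from h import *
go()
snap('scene','s4');snap('top','t4')"
```

```text
t 9.6 p [ 0.3852 -0.1891  0.2103] lean 24.4 az -8.5 y [-0.224 -0.974 -0.035] yaz -102.93 F [ 0.68 -0.47 -1.11] w 0.0426 q [-0.21 -0.14  0.65  2.39 -0.1   0.46 -1.27]
```

View pics/s4.png

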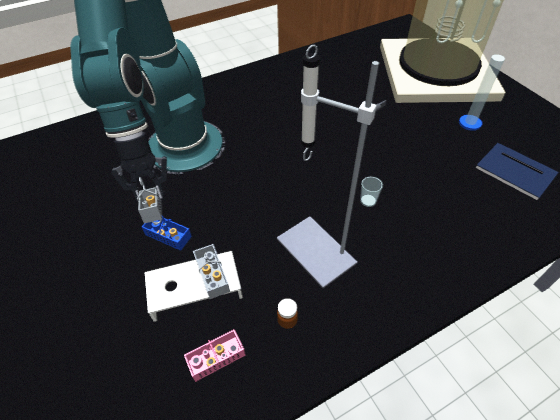

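View pics/t4.png

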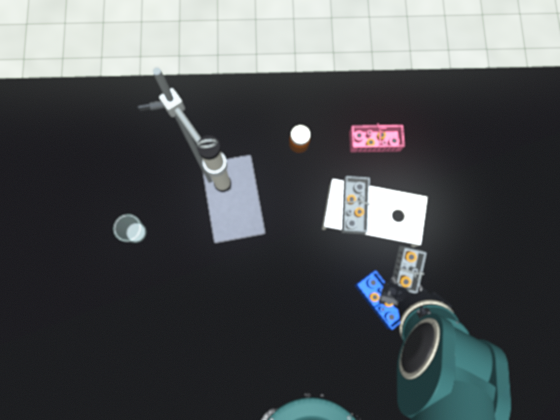

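```bash
python3 -c "
from h import *
crop('s4',(110,160,200,250),8,'s4a');crop('t4',(370,230,450,310),8,'t4a')"
```

```text
(no output)
```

View pics/s4a.png

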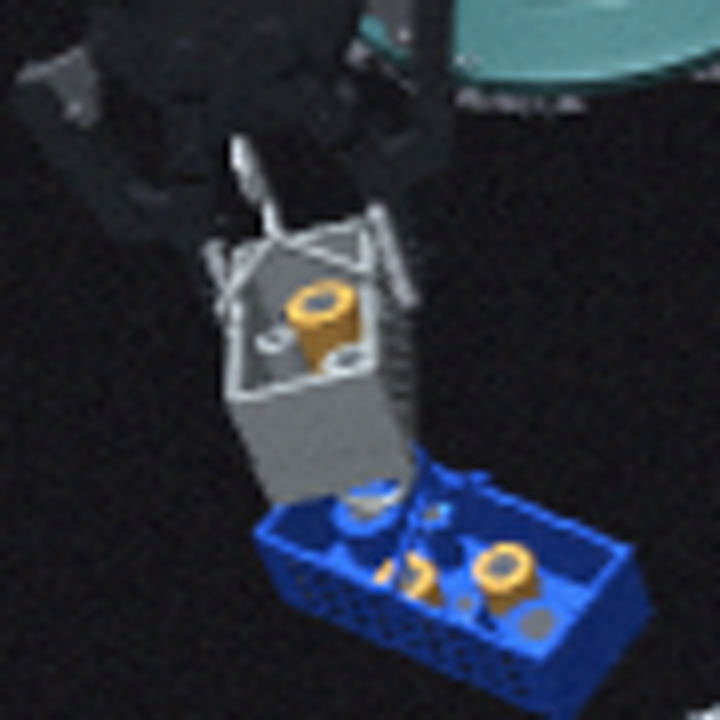

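View pics/t4a.png

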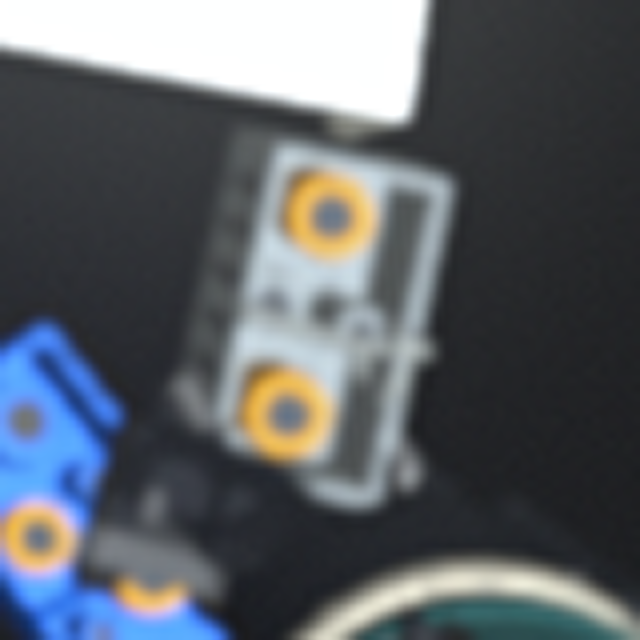

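```bash
cat > m4.py <<'E'
from h import *
S=lambda u,v:(110+u/8,160+v/8)
T=lambda u,v:(370+u/8,230+v/8)
A,ea=tri(S(232,400),T(457,178))  # +x,-y
B,eb=tri(S(377,367),T(275,145))  # +x,+y
C,ec=tri(S(366,220),T(225,430)) # -x,+y
H,eh=tri(S(237,140),T(370,312))
print(A,ea,B,eb,C,ec,H,eh)
print(np.linalg.norm(A-B),np.linalg.norm(B-C))
x=B-C; print("pitch",np.degrees(np.arcsin(x[2]/np.linalg.norm(x))),"yaw",np.degrees(np.arctan2(x[1],x[0])))
y=B-A; print("roll",np.degrees(np.arcsin(y[2]/np.linalg.norm(y))),"yaw",np.degrees(np.arctan2(y[1],y[0]))-90)
E
python3 m4.py
```

```text
[ 0.45078517 -0.22847037  0.2489978 ] 0.0028361986106029877 [ 0.45993458 -0.1851879   0.24834975] 6.844231231613074e-05 [ 0.39014054 -0.1696267   0.23816503] 0.00024625680060813836 [ 0.41315191 -0.19195469  0.30791428] 0.009507593707998368
0.04424368151649563 0.07222941134641547
pitch 8.106021402039085 yaw -12.569023531632684
roll -0.8392452909424901 yaw -11.935955121566636
```

```bash
python3 -c "
from h import *
go((.524,-.2225,.18))
print(onz('scene',(171,286),.056),onz('top',(398,215.5),.056))"
```

```text
t 9.7 p [ 0.3865 -0.1892  0.209 ] lean 24.34 az -8.5 y [-0.223 -0.974 -0.035] yaz -102.92 F [-0.02 -0.8  -1.69] w 0.0428 q [-0.2  -0.13  0.65  2.39 -0.11  0.45 -1.26]
  units [ 0.5635  0.0184 -0.7802] dist 0.1444
[ 0.5625722  -0.23151363  0.056     ] [ 0.55958881 -0.23102456  0.056     ]
```

Call:
{"api": "step_arm", "payload": {
  "increments": [
    [0.14, 0, -0.19, 0, -1],
    [0.28, 0.01, -0.39, 0, -1],
    [0.42, 0.015, -0.58, 0, -1],
    [0.56, 0.02, -0.78, 0, -1],
    [0.56, 0.02, -0.78, 0, -1]
  ]
}}

```text
time: 10.12
position: [0.5286, -0.223, 0.1768]
ee_rot: [0.835, -0.085, -0.539, -0.073]
contact_force: [-1.3, 0.9, -1.9]
gripper_width: 0.043
```

```bash
python3 -c "
from h import *
go((.524,-.2225,.13)); go((.524,-.2225,.078))
snap('scene','s5',(130,180,250,300),6)"
```

```text
t 10.12 p [ 0.5286 -0.223   0.1768] lean 24.12 az -8.8 y [-0.221 -0.975 -0.031] yaz -102.75 F [-1.29  0.93 -1.86] w 0.043 q [-0.19  0.29  0.68  2.12 -0.69  0.47 -0.8 ]
  units [0.2719 0.0131 0.1553] dist 0.047
t 10.12 p [ 0.5286 -0.223   0.1768] lean 24.12 az -8.8 y [-0.221 -0.975 -0.031] yaz -102.75 F [-1.29  0.93 -1.86] w 0.043 q [-0.19  0.29  0.68  2.12 -0.69  0.47 -0.8 ]
  units [0.5883 0.0237 0.2965] dist 0.0989
```

View pics/s5.png

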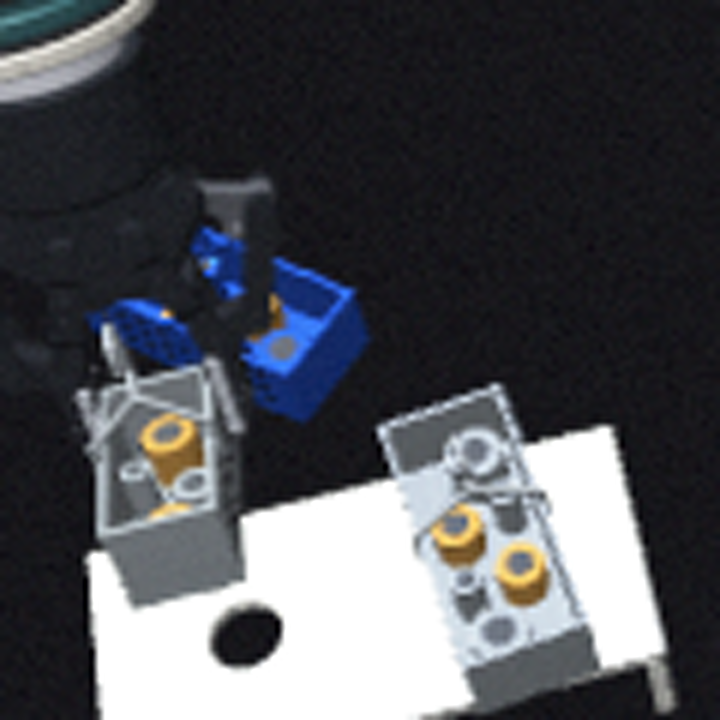

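Call:
{"api": "step_arm", "payload": {
  "increments": [
    [0.14, 0.01, 0.08, 0, -1],
    [0.27, 0.015, 0.155, 0, -1],
    [0.36, 0.02, 0.19, 0, -1],
    [0.4, 0.02, 0.2, 0, -1],
    [0.4, 0.02, 0.2, 0, -1]
  ]
}}

```text
time: 10.58
position: [0.5218, -0.2238, 0.1086]
ee_rot: [0.834, -0.086, -0.541, -0.074]
contact_force: [-0.4, 0.2, -1.4]
gripper_width: 0.0428
```

```bash
python3 -c "
from h import *
go((.524,-.2225,.078))
snap('scene','s6',(130,200,230,300),7)
snap('top','t6',(360,170,440,260),7)"
```

```text
t 10.58 p [ 0.5218 -0.2238  0.1086] lean 23.93 az -8.9 y [-0.223 -0.974 -0.031] yaz -102.92 F [-0.43  0.18 -1.42] w 0.0428 q [-0.    0.39  0.48  2.17 -0.95  0.34 -0.54]
  units [ 0.1916 -0.0052  0.0714] dist 0.0307
```

View pics/s6.png

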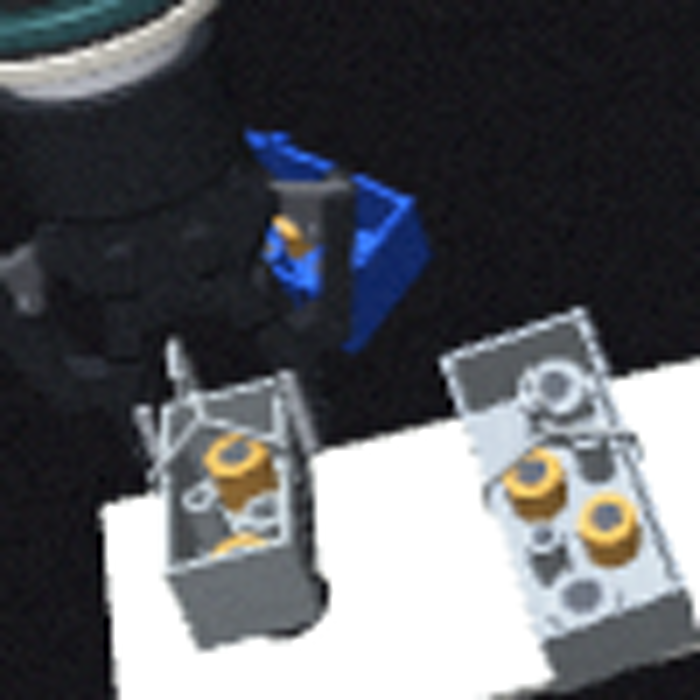

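View pics/t6.png

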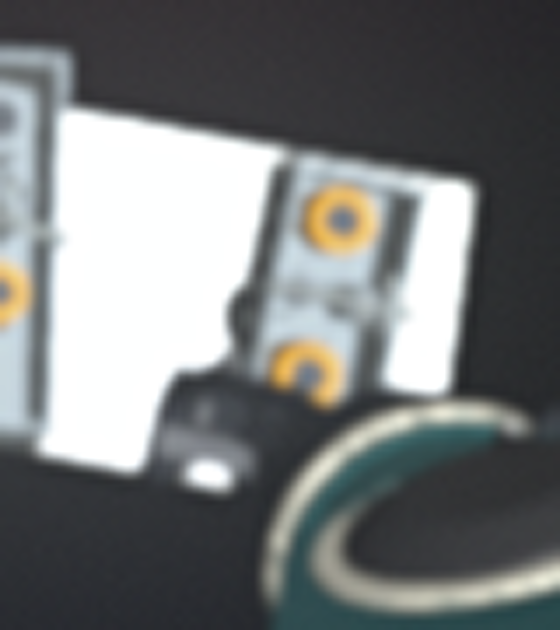

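```bash
python3 -c "
from h import *
S=lambda u,v:(130+u/7,200+v/7)
T=lambda u,v:(360+u/7,170+v/7)
print(tri(S(167,573),T(425,188)),tri(S(297,543),T(293,155)))
print(tri(S(237,452),T(310,370)), 'yellow')
print(tri(S(172,342),T(355,290)), 'hook')
"
```

```text
(array([ 0.58643003, -0.2616155 ,  0.14307146]), np.float64(0.0006754777717389364)) (array([ 0.59811441, -0.21898716,  0.14485784]), np.float64(0.0007813747304442648))
(array([ 0.53211365, -0.22684976,  0.1151034 ]), np.float64(0.0018514806244756706)) yellow
(array([ 0.54193473, -0.22452966,  0.19948655]), np.float64(0.010770201488245982)) hook
```

Call:
{"api": "step_arm", "payload": {
  "increments": [
    [0.06, 0, 0.025, 0, -1],
    [0.12, 0, 0.05, 0, -1],
    [0.12, 0, 0.05, 0, -1]
  ]
}}

```text
time: 10.93
position: [0.5233, -0.2233, 0.0909]
ee_rot: [0.834, -0.086, -0.539, -0.074]
contact_force: [-0.8, 0.4, -1.2]
gripper_width: 0.0428
```

```bash
python3 -c "
from h import *
go((.522,-.2225,.079))"
```

```text
t 10.93 p [ 0.5233 -0.2233  0.0909] lean 24.09 az -8.9 y [-0.223 -0.974 -0.031] yaz -102.88 F [-0.83  0.43 -1.16] w 0.0428 q [ 0.06  0.42  0.4   2.17 -1.03  0.3  -0.46]
  units [ 0.0687 -0.001   0.0414] dist 0.012
```

Eye is in the hole (no contact while below the shelf level). Lower on.

Call:
{"api": "step_arm", "payload": {
  "increments": [
    [0.035, 0, 0.02, 0, -1],
    [0.07, 0, 0.04, 0, -1],
    [0.07, 0, 0.04, 0, -1]
  ]
}}

```text
time: 11.18
position: [0.5224, -0.2226, 0.0793]
ee_rot: [0.834, -0.086, -0.539, -0.074]
contact_force: [-0.9, 0.5, -2.1]
gripper_width: 0.0426
```

```bash
python3 -c "
from h import *
go((.522,-.2225,.076))"
```

```text
t 11.18 p [ 0.5224 -0.2226  0.0793] lean 24.12 az -8.9 y [-0.222 -0.974 -0.031] yaz -102.86 F [-0.88  0.47 -2.11] w 0.0426 q [ 0.1   0.44  0.35  2.18 -1.08  0.28 -0.4 ]
  units [0.0189 0.0004 0.0112] dist 0.0033
```

Call:
{"api": "step_arm", "payload": {
  "increments": [
    [0.02, 0, 0.01, 0, -1],
    [0.02, 0, 0.01, 0, -1]
  ]
}}

```text
time: 11.35
position: [0.5236, -0.2229, 0.0778]
ee_rot: [0.835, -0.086, -0.538, -0.073]
contact_force: [1.3, 2.1, 8.6]
gripper_width: 0.043
```

Call:
{"api": "step_arm", "payload": {
  "increments": [
    [0, 0, 0, 0, 0.3],
    [0, 0, 0, 0, 0.6],
    [0, 0, 0, 0, 0.8],
    [0, 0, 0, 0, 0.8]
  ]
}}

```text
time: 11.68
position: [0.5238, -0.2229, 0.0781]
ee_rot: [0.836, -0.086, -0.538, -0.073]
contact_force: [0.1, 1.3, -1.2]
gripper_width: 0.077
```

```bash
python3 -c "
from h import *
go()
snap('scene','s7',(130,200,230,300),7)
snap('top','t7',(360,170,440,260),7)"
```

```text
t 11.68 p [ 0.5238 -0.2229  0.0781] lean 24.33 az -9.0 y [-0.222 -0.975 -0.03 ] yaz -102.83 F [ 0.1   1.27 -1.25] w 0.077 q [ 0.11  0.44  0.34  2.18 -1.09  0.27 -0.38]
```

View pics/s7.png

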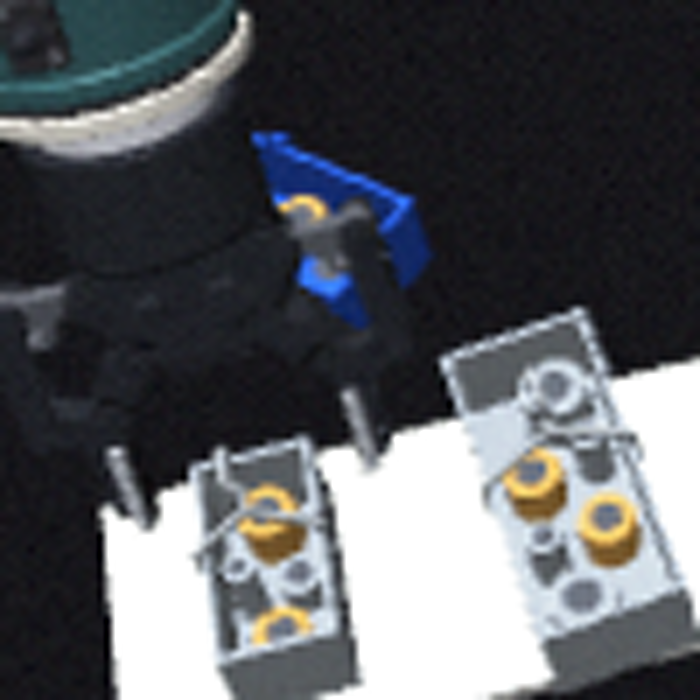

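View pics/t7.png

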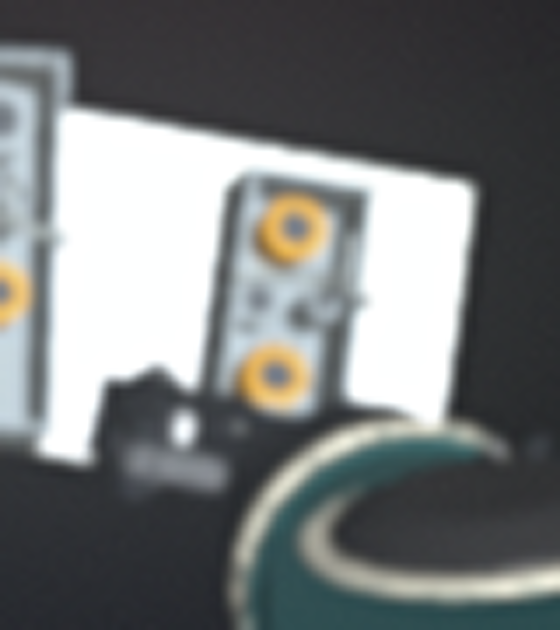

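```bash
python3 -c "
from h import *
P=np.array([onz('scene',(130+u/7,200+v/7),.098)[:2] for u,v in [(193,468),(308,437),(341,632),(222,661)]])
print(P,P.mean(0)); e=np.roll(P,-1,0)-P; print(np.linalg.norm(e,axis=1),np.degrees(np.arctan2(e[:,1],e[:,0])))
Q=np.array([onz('top',(360+u/7,170+v/7),.098)[:2] for u,v in [(248,175),(370,190)]]);print(Q.mean(0))
"
```

```text
[[ 0.519178   -0.24277119]
 [ 0.52718212 -0.20126489]
 [ 0.60951627 -0.21741727]
 [ 0.59990475 -0.2578233 ]] [ 0.56394529 -0.22981916]
[0.04227102 0.08390358 0.04153346 0.08211805] [  79.08499834  -11.09937467 -103.38046337  169.43805462]
[ 0.59872596 -0.23761649]
```

```bash
python3 -c "
from h import *
go((.5315,-.223,.0755)); s,M=tool(); print((M.T@[0,0,.1/.15]).round(3))"
```

```text
t 11.78 p [ 0.5236 -0.2229  0.0778] lean 24.31 az -9.0 y [-0.222 -0.975 -0.031] yaz -102.84 F [-0.17 -0.24 -0.47] w 0.0769 q [ 0.11  0.44  0.34  2.18 -1.09  0.27 -0.38]
  units [ 0.0355 -0.0104 -0.0402] dist 0.0082
[-0.608 -0.02  -0.274]
```

Call:
{"api": "step_arm", "payload": {
  "increments": [
    [0.035, -0.01, -0.04, 0, 0.8],
    [0.035, -0.01, -0.04, 0, 0.8],
    [0.035, -0.01, -0.04, 0, 0],
    [0.035, -0.01, -0.04, 0, -1],
    [0.035, -0.01, -0.04, 0, -1]
  ]
}}

```text
time: 12.2
position: [0.5314, -0.2231, 0.0756]
ee_rot: [0.835, -0.086, -0.538, -0.073]
contact_force: [-6.3, 3.4, 18.8]
gripper_width: 0.0428
```

Call:
{"api": "step_arm", "payload": {
  "increments": [
    [0, 0, 0, 0, -1],
    [0, 0, 0, 0, -1],
    [0, 0, 0, 0, -1],
    [0, 0, 0, 0, -1]
  ]
}}

```text
time: 12.53
position: [0.5314, -0.2232, 0.0758]
ee_rot: [0.836, -0.086, -0.538, -0.073]
contact_force: [-1.4, 0.4, 4.1]
gripper_width: 0.0429
```

```bash
python3 -c "
from h import *
go(); s,M=tool(); print((M.T@[0,0,.1/.15]).round(3))"
```

```text
t 12.53 p [ 0.5314 -0.2232  0.0758] lean 24.33 az -9.0 y [-0.222 -0.975 -0.031] yaz -102.85 F [-1.41  0.39  4.08] w 0.0429 q [ 0.11  0.45  0.34  2.16 -1.09  0.27 -0.39]
[-0.607 -0.02  -0.274]
```

Call:
{"api": "step_arm", "payload": {
  "increments": [
    [-0.09, 0, -0.04, 0, -1],
    [-0.18, -0.01, -0.08, 0, -1],
    [-0.27, -0.01, -0.12, 0, -1],
    [-0.36, -0.01, -0.16, 0, -1],
    [-0.36, -0.01, -0.16, 0, -1]
  ]
}}

```text
time: 12.95
position: [0.5318, -0.2237, 0.137]
ee_rot: [0.836, -0.086, -0.537, -0.073]
contact_force: [0.8, 0.1, -0.7]
gripper_width: 0.0435
```

```bash
python3 -c "
from h import *
go((.5314,-.2232,.22))"
```

```text
t 12.95 p [ 0.5318 -0.2237  0.137 ] lean 24.47 az -9.0 y [-0.222 -0.975 -0.03 ] yaz -102.85 F [ 0.79  0.06 -0.67] w 0.0435 q [-0.09  0.36  0.57  2.14 -0.85  0.39 -0.64]
  units [-0.5051 -0.0197 -0.2256] dist 0.083
```

Call:
{"api": "step_arm", "payload": {
  "increments": [
    [-0.2, -0.01, -0.09, 0, -1],
    [-0.4, -0.015, -0.18, 0, -1],
    [-0.6, -0.02, -0.27, 0, -1],
    [-0.8, -0.03, -0.36, 0, -1],
    [-0.8, -0.03, -0.36, 0, -1]
  ]
}}

```text
time: 13.37
position: [0.5333, -0.224, 0.2737]
ee_rot: [0.838, -0.086, -0.534, -0.073]
contact_force: [1.4, -1.0, -0.0]
gripper_width: 0.0433
```

```bash
python3 -c "
from h import *
go()
for uv,z in (((305.4,160.8),.328),((306.5,142.5),.383)): print(onz('scene',uv,z))
for p in ((.570,.165,.33),(.570,.165,.38),(.570,.165,.0)): print(proj('scene',p),proj('top',p))
crop('t4',(190,130,250,220),8,'t4s')
snap('scene','s8');snap('top','t8')
crop('s8',(130,130,260,260),6,'s8a');crop('t8',(340,170,450,300),6,'t8a')"
```

```text
t 13.37 p [ 0.5333 -0.224   0.2737] lean 24.84 az -9.0 y [-0.222 -0.975 -0.031] yaz -102.83 F [ 1.42 -1.   -0.03] w 0.0433 q [-0.4   0.15  0.88  2.03 -0.4   0.63 -1.08]
[0.57212312 0.16026241 0.328     ]
[0.57074473 0.16223822 0.383     ]
[306.70073493 158.93308865] [225.84309194 189.72129707]
[307.34828831 142.89970469] [223.40505054 183.3061518 ]
[303.4708081  238.90588953] [237.05697021 219.22803877]
```

View pics/t4s.png

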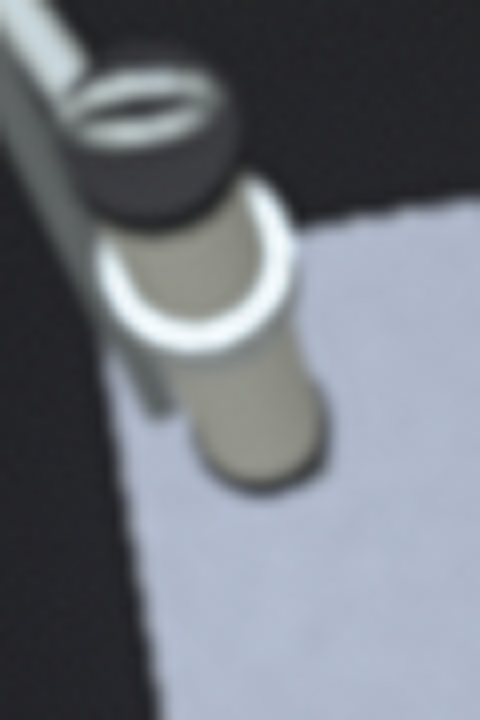

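View pics/s8a.png

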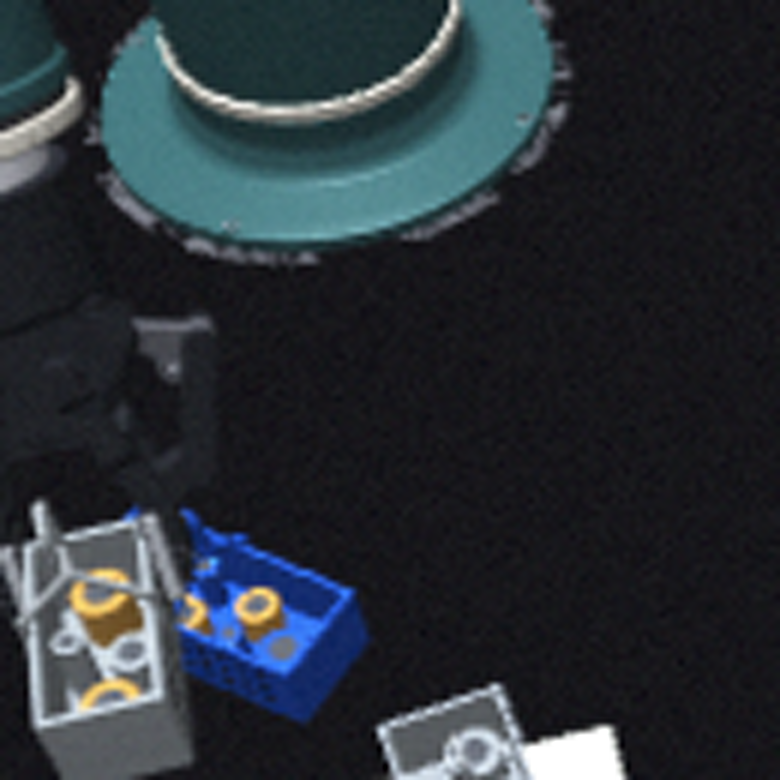

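View pics/t8a.png

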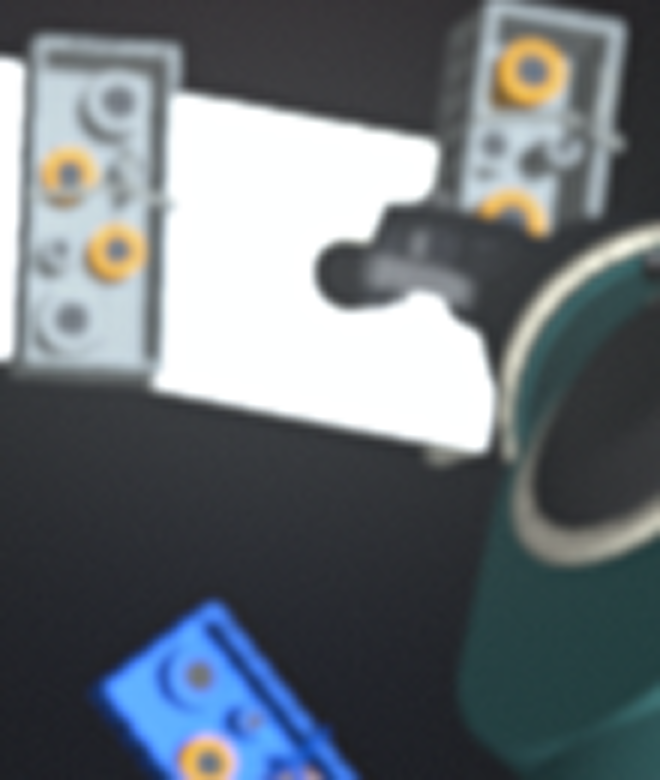

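```bash
python3 -c "
from h import *
p=np.array([.5333,-.224,.2737])
c=p+[.0296,-.0068,.0802]
for q in (c+[0,0,.002],):
  print(q,(proj('scene',q)-[130,130])*6,(proj('top',q)-[340,170])*6)
a=np.radians(-12.5);X=np.array([np.cos(a),np.sin(a),0]);Y=np.array([-X[1],X[0],0])
for sx,sy,sz in ((1,1,1),(1,-1,1),(-1,-1,1),(-1,1,1),(1,1,-1),(1,-1,-1)):
  q=c-[0,0,.079]+X*.042*sx+Y*.022*sy+np.array([0,0,.021*sz]); print(sx,sy,sz,(proj('scene',q)-[130,130])*6,(proj('top',q)-[340,170])*6)
crop('s8',(125,205,175,265),12,'s8b');crop('t8',(405,165,455,215),12,'t8b')
"
```

```text
[ 0.5629 -0.2308  0.3559] [ 43.45807551 510.77185588] [605.25755063  89.87322588]
1 1 1 [165.90007096 693.3957568 ] [490.29580307  -1.14627879]
1 -1 1 [ 37.13643414 724.01011048] [623.27010841  23.72279613]
-1 -1 1 [ 23.91440712 538.64533063] [591.94663153 271.05818935]
-1 1 1 [145.48168787 511.22840169] [456.67504999 245.36910736]
1 1 -1 [195.69399045 758.04576044] [452.12053467  31.7343454 ]
1 -1 -1 [ 71.98877448 788.03951857] [579.51126038  55.61737008]
```

View pics/s8b.png

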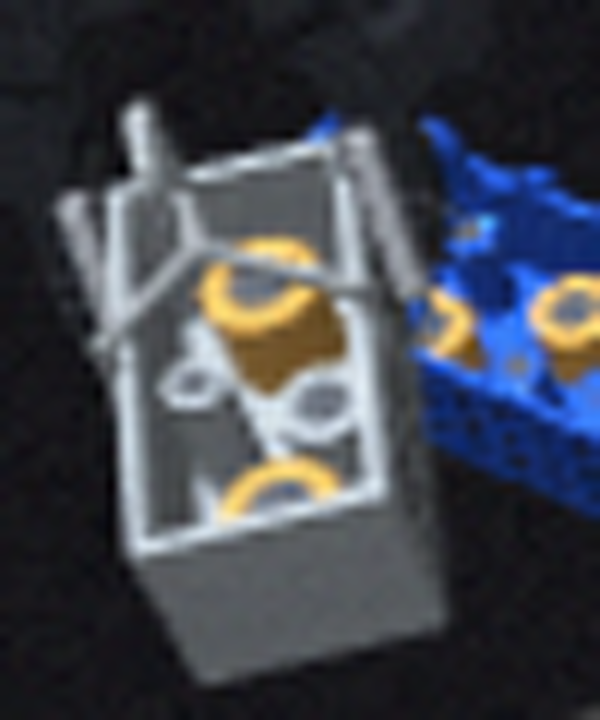

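View pics/t8b.png

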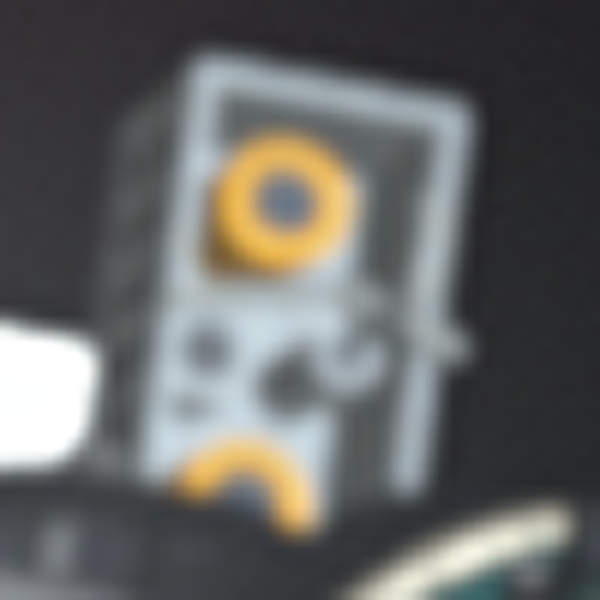

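```bash
cat > g.py <<'E'
from h import *
import json
# grasp of short: hook & axes in tool frame
p0=np.array([.5333,-.224,.2737]); M0=R.from_quat([0.838,-0.086,-0.534,-0.073]).as_matrix()
hook0=p0+[.0296,-.0068,.0802]; a=np.radians(-12.5)
B0=np.array([[np.cos(a),-np.sin(a),0],[np.sin(a),np.cos(a),0],[0,0,1]])
ht=M0.T@(hook0-p0); Bt=M0.T@B0
seat=np.array([.570,.165,.330]); sy=np.radians(9.0)
SX=np.array([np.cos(sy),np.sin(sy),0]); SY=np.array([-SX[1],SX[0],0])
def plan(dx,dz,twist=0,dy=0):
    """units for hook crown at seat + dx*SX + dz*Z after twist (turns)"""
    s,M=tool(); p=s['position']
    M2=M@R.from_euler('x',twist*2*np.pi).as_matrix()
    tgt=seat+dx*SX+dy*SY+np.array([0,0,dz])
    hook=p+M@ht; rel=hook-seat
    B=M2@Bt
    print("t",round(s['time'],2),"TCP",p.round(4),"hook rel seat (stand x,y,z) mm",(1e3*np.array([rel@SX,rel@SY,rel[2]])).round(1),"F",s['contact_force'].round(2),"w",round(s['gripper_width'],4))
    print(" basket yaw",np.degrees(np.arctan2(B[1,0],B[0,0])).round(1),"pitch",np.degrees(np.arcsin(B[2,0])).round(1),"roll",np.degrees(np.arcsin(B[2,1])).round(1),"q",s['joint_positions'].round(2))
    d=tgt-M2@ht-p
    print(" units",(M.T@d/.15).round(4),"mm",(1e3*np.linalg.norm(d)).round(1))
E
python3 -c "
from g import *
plan(-.07,.0195,-.03); plan(-.07,.0195,0)"
```

```text
t 13.47 TCP [ 0.532  -0.2224  0.269 ] hook rel seat (stand x,y,z) mm [ -69.6 -388.2   19.1] F [-0.32  0.25 -1.98] w 0.0433
 basket yaw -2.6 pitch -0.4 roll -4.4 q [-0.4   0.15  0.87  2.03 -0.4   0.63 -1.07]
 units [-0.3328 -2.3254  0.8942] mm 377.0
t 13.47 TCP [ 0.532  -0.2224  0.269 ] hook rel seat (stand x,y,z) mm [ -69.6 -388.2   19.1] F [-0.32  0.25 -1.98] w 0.0433
 basket yaw -12.4 pitch -0.3 roll 0.0 q [-0.4   0.15  0.87  2.03 -0.4   0.63 -1.07]
 units [-0.3328 -2.4016  0.9044] mm 388.2
```

Call:
{"api": "step_arm", "payload": {
  "increments": [
    [-0.03, -0.16, 0.06, -0.006, -1],
    [-0.05, -0.32, 0.12, -0.012, -1],
    [-0.07, -0.48, 0.18, -0.018, -1],
    [-0.09, -0.64, 0.24, -0.024, -1],
    [-0.11, -0.78, 0.3, -0.03, -1]
  ]
}}

```text
time: 13.88
position: [0.5102, -0.0957, 0.2675]
ee_rot: [0.839, -0.033, -0.542, 0.007]
contact_force: [0.4, 1.3, -2.3]
gripper_width: 0.0433
```

```bash
python3 -c "
from g import *
plan(-.07,.0195,0)"
```

```text
t 13.88 TCP [ 0.5102 -0.0957  0.2675] hook rel seat (stand x,y,z) mm [ -68.2 -248.4   17.2] F [ 0.35  1.27 -2.32] w 0.0433
 basket yaw -2.4 pitch -0.5 roll -4.5 q [-0.68 -0.03  0.79  2.16  0.07  0.58 -1.54]
 units [-0.2281 -1.6161  0.2795] mm 248.4
```

Call:
{"api": "step_arm", "payload": {
  "increments": [
    [-0.03, -0.2, 0.035, 0, -1],
    [-0.06, -0.4, 0.07, 0, -1],
    [-0.09, -0.6, 0.105, 0, -1],
    [-0.115, -0.8, 0.14, 0, -1],
    [-0.115, -0.8, 0.14, 0, -1]
  ]
}}

```text
time: 14.3
position: [0.4881, 0.0308, 0.2671]
ee_rot: [0.839, -0.03, -0.544, 0.009]
contact_force: [0.0, -0.1, -2.1]
gripper_width: 0.0431
```

```bash
python3 -c "
from g import *
plan(-.07,.0195,0)"
```

```text
t 14.3 TCP [0.4881 0.0308 0.2671] hook rel seat (stand x,y,z) mm [ -70.  -119.7   16.7] F [ 0.05 -0.05 -2.09] w 0.0431
 basket yaw -2.0 pitch -0.6 roll -4.5 q [-0.78 -0.08  0.54  2.21  0.34  0.63 -2.07]
 units [-0.1157 -0.7807  0.1204] mm 119.8
```

Call:
{"api": "step_arm", "payload": {
  "increments": [
    [-0.03, -0.2, 0.03, 0, -1],
    [-0.06, -0.4, 0.06, 0, -1],
    [-0.09, -0.6, 0.09, 0, -1],
    [-0.115, -0.78, 0.12, 0, -1],
    [-0.115, -0.78, 0.12, 0, -1]
  ]
}}

```text
time: 14.72
position: [0.4678, 0.1537, 0.268]
ee_rot: [0.838, -0.028, -0.545, 0.011]
contact_force: [-0.6, 0.7, -2.0]
gripper_width: 0.0429
```

```bash
python3 -c "
from g import *
plan(-.07,.0195,0)
snap('scene','s9',(230,80,360,210),6);snap('top','t9',(170,150,290,290),5)"
```

```text
t 14.72 TCP [0.4678 0.1537 0.268 ] hook rel seat (stand x,y,z) mm [-70.6   5.1  17.6] F [-0.61  0.72 -2.04] w 0.0429
 basket yaw -1.7 pitch -0.8 roll -4.6 q [-0.9  -0.03  0.35  2.17  0.42  0.72 -2.42]
 units [-0.0061  0.0332 -0.0142] mm 5.5
```

View pics/s9.png

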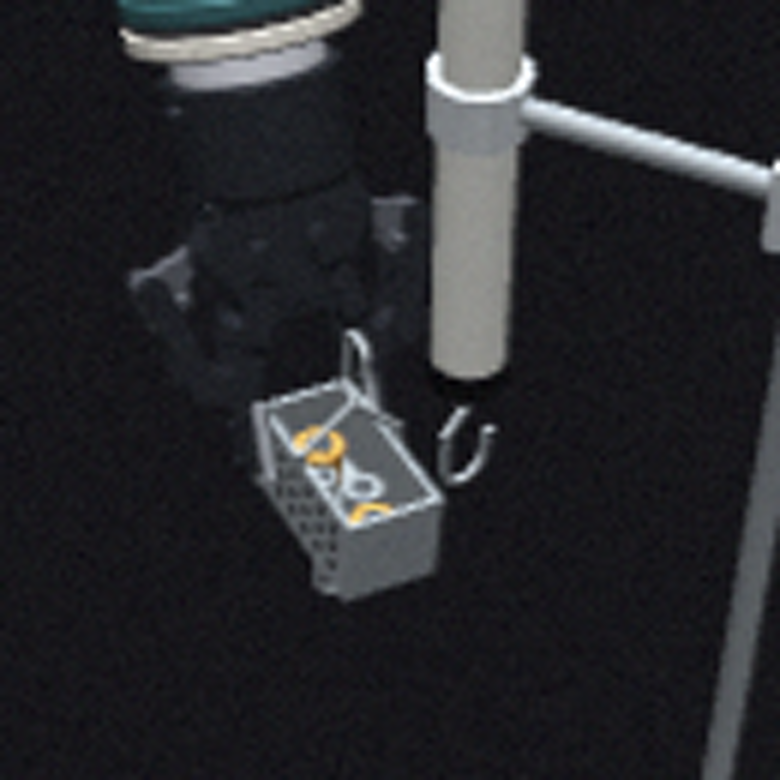

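View pics/t9.png

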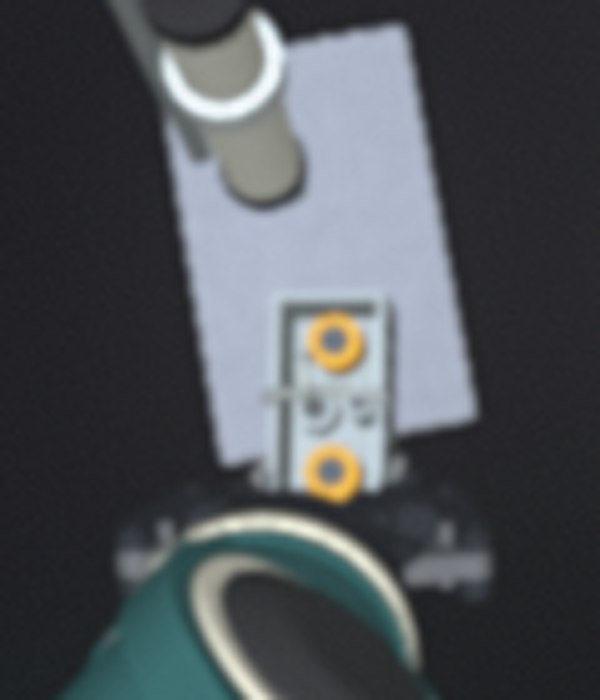

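```bash
python3 -c "
from g import *
s,M=tool(); p=s['position']; h=p+M@ht; B=M@Bt
S=lambda q:((proj('scene',q)-[230,80])*6).round(0); T=lambda q:((proj('top',q)-[170,150])*5).round(0)
print('crown',S(h+[0,0,.004]),'tip',S(h+B@[.008,0,-.013]),'bailtop',S(h+B@[0,0,-.03]))
for y,z in((0,-.004),(.008,.006),(-.01,.006),(.01,.019)): print('J',y,z,S(seat+SY*y+[0,0,z]))
for c in((1,1,1),(1,-1,1),(-1,1,1),(-1,-1,1)): q=h+B@(np.array(c)*[.042,.022,.021]-[0,0,.079]); print(c,S(q),T(q))
crop('s9',(275,120,325,175),14,'s9a')
"
```

```text
crown [350. 337.] tip [357. 382.] bailtop [345. 402.]
J 0 -0.004 [460. 481.]
J 0.008 0.006 [476. 454.]
J -0.01 0.006 [441. 474.]
J 0.01 0.019 [482. 427.]
(1, 1, 1) [434. 502.] [275. 294.]
(1, -1, 1) [339. 531.] [387. 293.]
(-1, 1, 1) [341. 378.] [269. 508.]
(-1, -1, 1) [250. 404.] [383. 508.]
```

View pics/s9a.png

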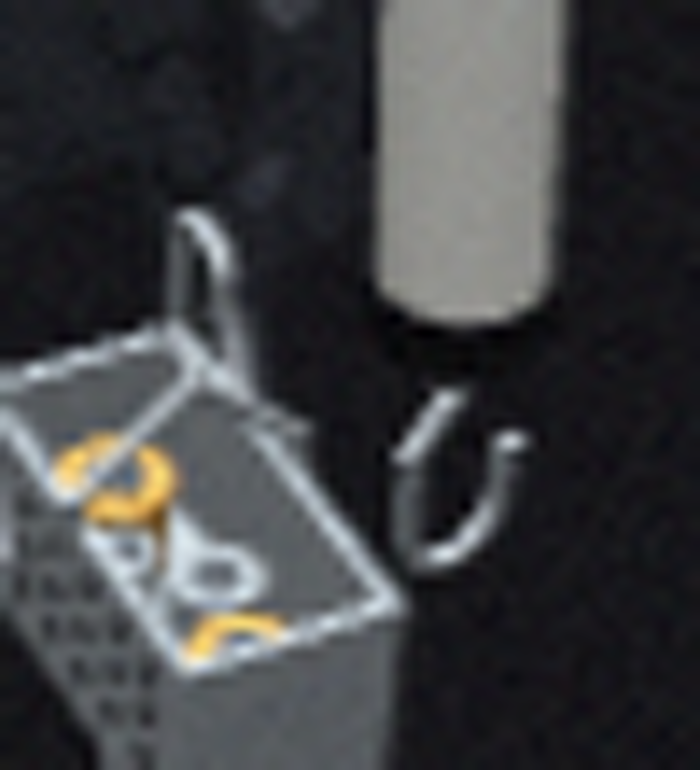

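```bash
python3 -c "
from g import *
s,M=tool(); p=s['position']; h=p+M@ht; B=M@Bt
S=lambda q:((proj('scene',q)-[275,120])*14).round(0)
for x in(.008,-.008):
  for z in (.002,-.006,-.013,-.02,-.028): print(x,z,S(h+B@[x,0,z]))
"
```

```text
0.008 0.002 [210. 263.]
0.008 -0.006 [206. 299.]
0.008 -0.013 [203. 331.]
0.008 -0.02 [200. 361.]
0.008 -0.028 [197. 396.]
-0.008 0.002 [167. 207.]
-0.008 -0.006 [164. 243.]
-0.008 -0.013 [161. 274.]
-0.008 -0.02 [158. 305.]
-0.008 -0.028 [155. 340.]
```

```bash
python3 -c "
from g import *
S=lambda q:((proj('scene',q)-[125,205])*12).round(0)
for x in(.008,-.008):
  for z in (.002,-.006,-.013,-.02,-.028): print(x,z,S(hook0+B0@[x,0,z]))
crop('s8',(128,208,158,238),24,'s8c')
"
```

```text
0.008 0.002 [150. 157.]
0.008 -0.006 [164. 186.]
0.008 -0.013 [176. 211.]
0.008 -0.02 [188. 236.]
0.008 -0.028 [201. 263.]
-0.008 0.002 [144.  86.]
-0.008 -0.006 [158. 115.]
-0.008 -0.013 [170. 140.]
-0.008 -0.02 [182. 165.]
-0.008 -0.028 [195. 193.]
```

View pics/s8c.png

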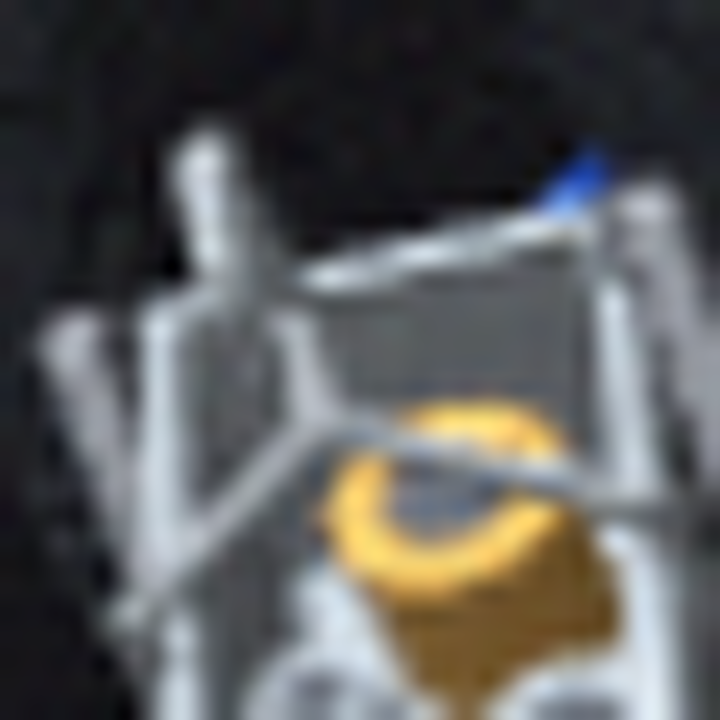

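```bash
python3 -c "
from g import *
plan(-.025,.018,0)"
```

```text
t 14.82 TCP [0.4686 0.1495 0.2681] hook rel seat (stand x,y,z) mm [-70.5   0.7  17.6] F [-0.35 -0.91 -1.5 ] w 0.0432
 basket yaw -1.9 pitch -0.8 roll -4.6 q [-0.89 -0.04  0.36  2.17  0.42  0.72 -2.41]
 units [ 0.1162 -0.0544 -0.2748] mm 45.5
```

Call:
{"api": "step_arm", "payload": {
  "increments": [
    [0.03, -0.02, -0.07, 0, -1],
    [0.06, -0.04, -0.14, 0, -1],
    [0.09, -0.055, -0.21, 0, -1],
    [0.115, -0.065, -0.275, 0, -1],
    [0.115, -0.065, -0.275, 0, -1]
  ]
}}

```text
time: 15.23
position: [0.5148, 0.1566, 0.2679]
ee_rot: [0.838, -0.031, -0.545, 0.011]
contact_force: [-0.5, -0.9, -0.7]
gripper_width: 0.0431
```

Call:
{"api": "step_arm", "payload": {
  "increments": [
    [0, 0, 0, 0, -1],
    [0, 0, 0, 0, -1]
  ]
}}

```text
time: 15.4
position: [0.5145, 0.1558, 0.2673]
ee_rot: [0.837, -0.031, -0.546, 0.011]
contact_force: [-1.0, -0.1, -0.1]
gripper_width: 0.0434
```

```bash
cat >> g.py <<'E'
def pred(box,k):
    s,M=tool(); p=s['position']; h=p+M@ht; B=M@Bt
    S=lambda q:((proj('scene',q)-np.array(box[:2]))*k).round(0)
    print('crown',S(h+[0,0,.004]),'tip',S(h+B@[.008,0,-.013]),'+x+y rim',S(h+B@[.042,.022,-.058]),'+x-y rim',S(h+B@[.042,-.022,-.058]))
    print('Jseat',S(seat),'Jtip',S(seat+SY*.010+[0,0,.019]),'Jleft',S(seat-SY*.010+[0,0,.015]))
E
python3 -c "
from g import *
b=(275,115,335,175)
pred(b,12)
snap('scene','s10',b,12)
plan(-.0,.018,0,.0015)"
```

```text
crown [304. 383.] tip [316. 474.] +x+y rim [470. 718.] +x-y rim [277. 779.]
Jseat [380. 527.] Jtip [423. 434.] Jleft [343. 494.]
t 15.45 TCP [0.5144 0.1561 0.2675] hook rel seat (stand x,y,z) mm [-24.1   0.   17. ] F [-0.15 -0.19 -1.12] w 0.043
 basket yaw -2.0 pitch -0.9 roll -4.7 q [-0.87  0.06  0.39  2.08  0.35  0.69 -2.31]
 units [ 0.0547 -0.0407 -0.1457] mm 24.1
```

View pics/s10.png

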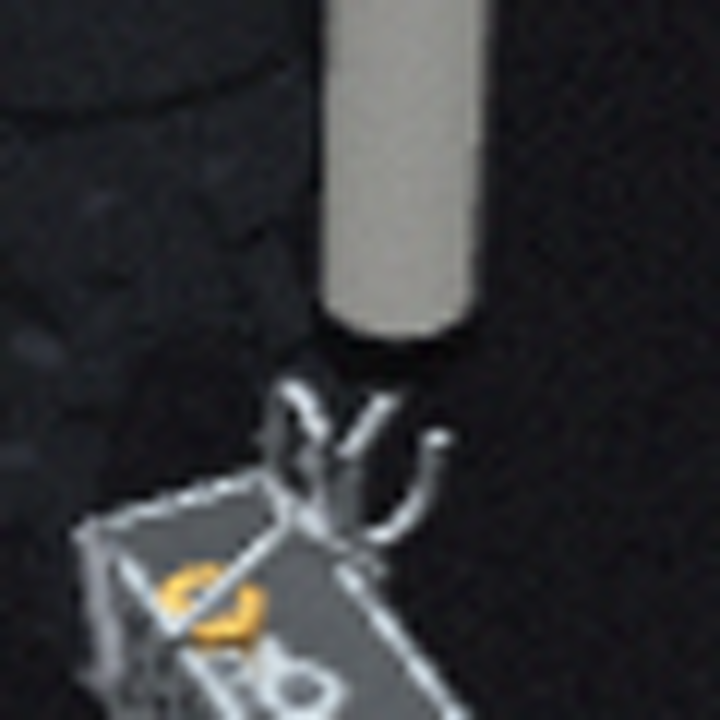

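```bash
python3 -c "
from g import *
plan(-.016,.018,0,.005)
plan(0.0,.018,0,.005)"
```

```text
t 15.45 TCP [0.5144 0.1561 0.2675] hook rel seat (stand x,y,z) mm [-24.1   0.   17. ] F [-0.15 -0.19 -1.12] w 0.043
 basket yaw -2.0 pitch -0.9 roll -4.7 q [-0.87  0.06  0.39  2.08  0.35  0.69 -2.31]
 units [ 0.0104 -0.0427 -0.0459] mm 9.5
t 15.45 TCP [0.5144 0.1561 0.2675] hook rel seat (stand x,y,z) mm [-24.1   0.   17. ] F [-0.15 -0.19 -1.12] w 0.043
 basket yaw -2.0 pitch -0.9 roll -4.7 q [-0.87  0.06  0.39  2.08  0.35  0.69 -2.31]
 units [ 0.0518 -0.0636 -0.142 ] mm 24.6
```

Call:
{"api": "step_arm", "payload": {
  "increments": [
    [0.005, -0.02, -0.02, 0, -1],
    [0.01, -0.043, -0.046, 0, -1],
    [0.01, -0.043, -0.046, 0, -1],
    [0.01, -0.043, -0.046, 0, -1]
  ]
}}

```text
time: 15.78
position: [0.5216, 0.1626, 0.2686]
ee_rot: [0.838, -0.031, -0.545, 0.011]
contact_force: [-1.5, 0.3, -0.7]
gripper_width: 0.0435
```

```bash
python3 -c "
from g import *
b=(275,115,335,175)
pred(b,12)
snap('scene','s11',b,12)
plan(-.0,.018,0,.005)"
```

```text
crown [353. 388.] tip [365. 479.] +x+y rim [518. 723.] +x-y rim [326. 785.]
Jseat [380. 527.] Jtip [423. 434.] Jleft [343. 494.]
t 15.83 TCP [0.5215 0.1624 0.2686] hook rel seat (stand x,y,z) mm [-16.    5.2  18. ] F [-0.06 -0.13 -1.89] w 0.0432
 basket yaw -2.0 pitch -0.9 roll -4.7 q [-0.87  0.08  0.39  2.06  0.34  0.69 -2.31]
 units [ 0.0417 -0.0195 -0.0964] mm 16.0
```

View pics/s11.png

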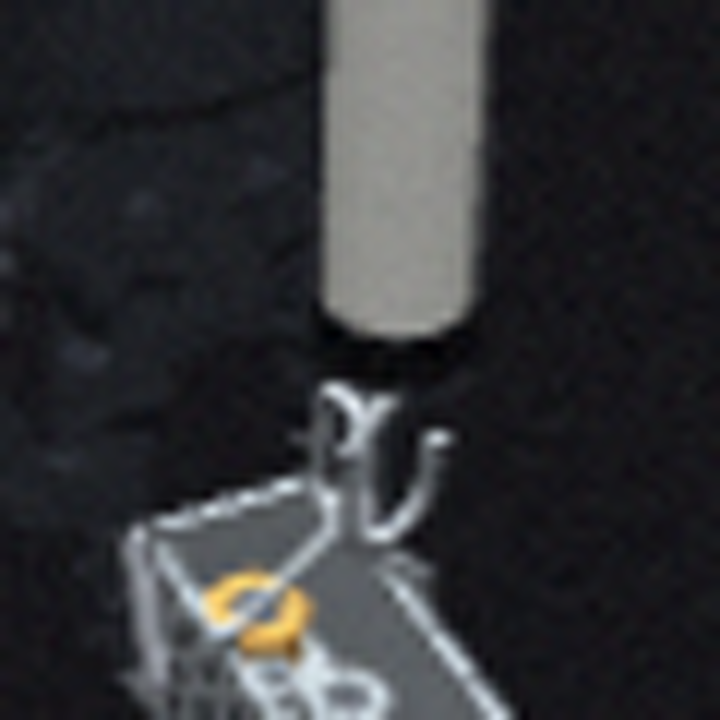

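```bash
python3 -c "
from g import *
plan(-.016,.0205,0,.006)
plan(0,.0205,0,.006)"
```

```text
t 15.83 TCP [0.5215 0.1624 0.2686] hook rel seat (stand x,y,z) mm [-16.    5.2  18. ] F [-0.06 -0.13 -1.89] w 0.0432
 basket yaw -2.0 pitch -0.9 roll -4.7 q [-0.87  0.08  0.39  2.06  0.34  0.69 -2.31]
 units [-0.0158 -0.0043 -0.006 ] mm 2.6
t 15.83 TCP [0.5215 0.1624 0.2686] hook rel seat (stand x,y,z) mm [-16.    5.2  18. ] F [-0.06 -0.13 -1.89] w 0.0432
 basket yaw -2.0 pitch -0.9 roll -4.7 q [-0.87  0.08  0.39  2.06  0.34  0.69 -2.31]
 units [ 0.0256 -0.0252 -0.1021] mm 16.2
```

Call:
{"api": "step_arm", "payload": {
  "increments": [
    [-0.016, -0.004, -0.006, 0, -1],
    [-0.003, -0.012, -0.035, 0, -1],
    [0.01, -0.018, -0.065, 0, -1],
    [0.026, -0.025, -0.102, 0, -1],
    [0.026, -0.025, -0.102, 0, -1]
  ]
}}

```text
time: 16.25
position: [0.5383, 0.1657, 0.271]
ee_rot: [0.838, -0.031, -0.545, 0.011]
contact_force: [-1.0, -0.4, -1.4]
gripper_width: 0.0432
```

```bash
python3 -c "
from g import *
b=(275,115,335,175)
pred(b,12)
snap('scene','s12',b,12)
plan(-.0,.0205,0,.006)"
```

```text
crown [411. 425.] tip [423. 516.] +x+y rim [576. 763.] +x-y rim [383. 826.]
Jseat [380. 527.] Jtip [423. 434.] Jleft [343. 494.]
t 16.3 TCP [0.5378 0.1656 0.2709] hook rel seat (stand x,y,z) mm [ 0.6  5.8 20.3] F [ 1.22 -1.26 -2.11] w 0.0436
 basket yaw -2.0 pitch -0.9 roll -4.7 q [-0.85  0.11  0.4   2.02  0.31  0.69 -2.27]
 units [-0.0026 -0.0006  0.0032] mm 0.6
```

View pics/s12.png

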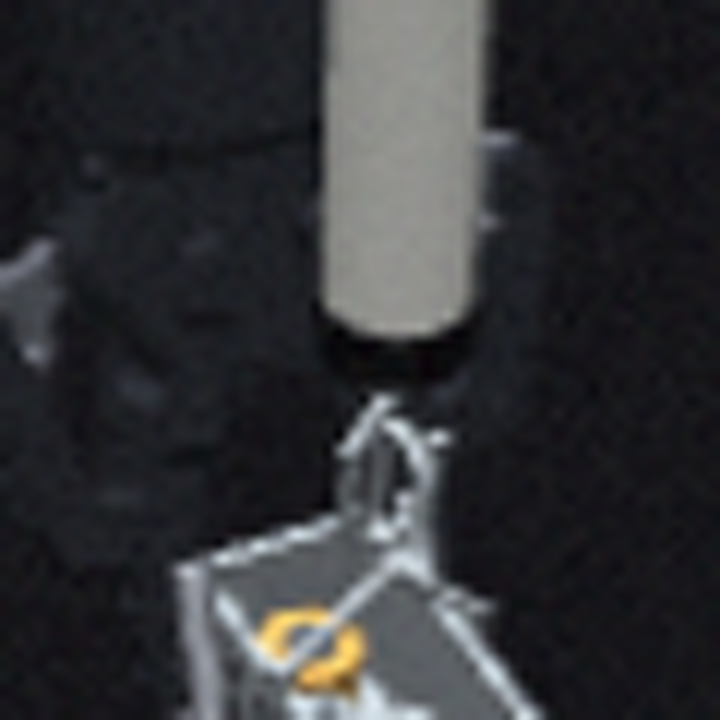

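```bash
python3 -c "
from g import *
plan(-.002,.013,0,.006); s,M=tool(); print((M.T@[0,0,-.01/.15]).round(4))"
```

```text
t 16.3 TCP [0.5378 0.1656 0.2709] hook rel seat (stand x,y,z) mm [ 0.6  5.8 20.3] F [ 1.22 -1.26 -2.11] w 0.0436
 basket yaw -2.0 pitch -0.9 roll -4.7 q [-0.85  0.11  0.4   2.02  0.31  0.69 -2.27]
 units [ 0.0379 -0.0006  0.0355] mm 7.8
[ 0.0609 -0.0035  0.027 ]
```

Call:
{"api": "step_arm", "payload": {
  "increments": [
    [0.008, 0, 0.009, 0, -1],
    [0.016, 0, 0.018, 0, -1],
    [0.024, 0, 0.027, 0, -1],
    [0.031, 0, 0.032, 0, -1],
    [0.038, -0.001, 0.036, 0, -1]
  ]
}}

```text
time: 16.72
position: [0.535, 0.1654, 0.2633]
ee_rot: [0.837, -0.031, -0.546, 0.011]
contact_force: [0.2, -0.4, -1.0]
gripper_width: 0.0433
```

Call:
{"api": "step_arm", "payload": {
  "increments": [
    [0.009, 0, 0.004, 0, -1],
    [0.018, -0.001, 0.008, 0, -1],
    [0.027, -0.001, 0.012, 0, -1],
    [0.036, -0.002, 0.016, 0, -1],
    [0.046, -0.003, 0.02, 0, -1]
  ]
}}

```text
time: 17.13
position: [0.535, 0.1655, 0.2556]
ee_rot: [0.837, -0.031, -0.546, 0.011]
contact_force: [-0.2, 0.1, -1.6]
gripper_width: 0.0433
```

```bash
python3 -c "
from g import *
b=(275,115,335,175)
pred(b,12)
snap('scene','s13',b,12)
plan(-.002,.0,0,.006)"
```

```text
crown [399. 474.] tip [410. 563.] +x+y rim [562. 805.] +x-y rim [371. 868.]
Jseat [380. 527.] Jtip [423. 434.] Jleft [343. 494.]
t 17.18 TCP [0.5349 0.1654 0.2553] hook rel seat (stand x,y,z) mm [-2.3  6.1  4.7] F [-0.36 -0.94 -2.83] w 0.0431
 basket yaw -2.0 pitch -0.9 roll -4.7 q [-0.85  0.13  0.4   2.05  0.32  0.66 -2.29]
 units [ 0.0295 -0.0011  0.0111] mm 4.7
```

View pics/s13.png

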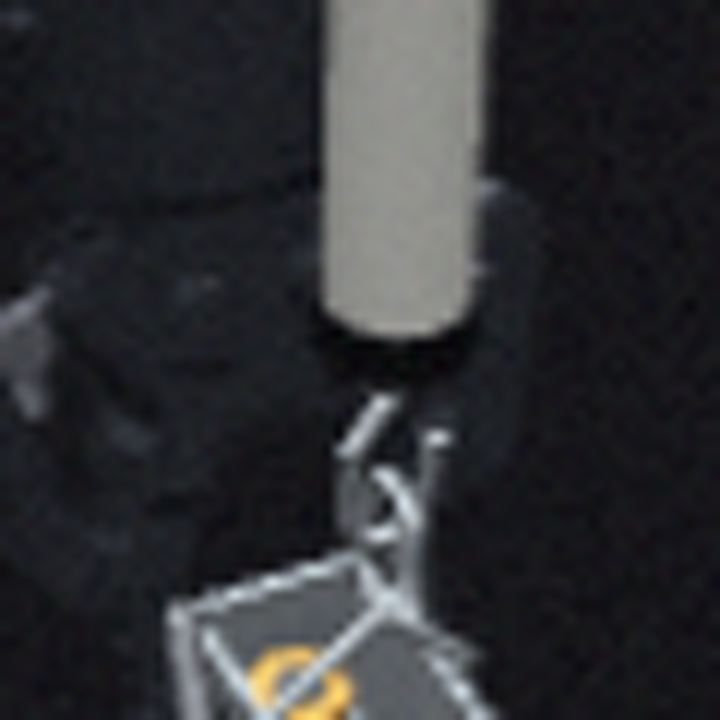

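Call:
{"api": "step_arm", "payload": {
  "increments": [
    [0.009, 0, 0.004, 0, -1],
    [0.018, -0.001, 0.008, 0, -1],
    [0.027, -0.001, 0.012, 0, -1],
    [0.036, -0.002, 0.016, 0, -1],
    [0.046, -0.003, 0.02, 0, -1]
  ]
}}

```text
time: 17.6
position: [0.535, 0.1655, 0.2476]
ee_rot: [0.837, -0.031, -0.546, 0.011]
contact_force: [0.4, -0.0, -1.2]
gripper_width: 0.0432
```

Call:
{"api": "step_arm", "payload": {
  "increments": [
    [0.009, 0, 0.004, 0, -1],
    [0.018, -0.001, 0.008, 0, -1],
    [0.027, -0.001, 0.012, 0, -1],
    [0.036, -0.002, 0.016, 0, -1],
    [0.046, -0.003, 0.02, 0, -1]
  ]
}}

```text
time: 18.02
position: [0.5351, 0.1655, 0.2401]
ee_rot: [0.837, -0.031, -0.546, 0.011]
contact_force: [-0.2, -1.9, 0.8]
gripper_width: 0.0431
```

```bash
python3 -c "
from g import *
b=(275,115,335,175)
snap('scene','s14',b,12)
plan(-.002,.0,0,.006)"
```

```text
t 18.07 TCP [0.535  0.1655 0.2397] hook rel seat (stand x,y,z) mm [ -2.2   6.2 -10.8] F [ 0.6  -1.04 -0.44] w 0.0429
 basket yaw -2.0 pitch -0.9 roll -4.7 q [-0.85  0.15  0.4   2.06  0.32  0.62 -2.29]
 units [-0.0654  0.0046 -0.0303] mm 10.8
```

View pics/s14.png

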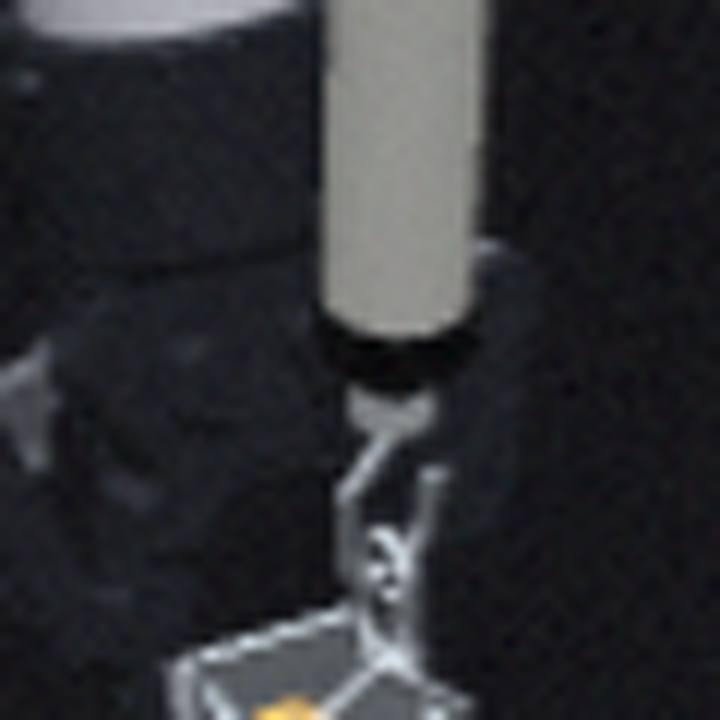

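```bash
cat > avg.py <<'E'
from h import *
import sys
n=int(sys.argv[1]); F=[];E=[];Tq=[]
for i in range(n):
    im=imaging.get_image("scene" if i%2 else "top"); s=readout.sense(); F.append(s['contact_force']);E.append(s['joint_efforts']);Tq.append(s['wrist_torque'])
    if i%2: last=im
np.save("pics/last.npy",last)
F=np.array(F); print("F",F.mean(0).round(3),"sd",F.std(0).round(2)," Tq",np.mean(Tq,0).round(4),"sd",np.std(Tq,0).round(4)); print("E",np.mean(E,0).round(3),"sd",np.std(E,0).round(3)); print(s['time'],s['position'].round(4),s['gripper_width'])
E
python3 avg.py 16
```

```text
F [ 0.146 -0.82   0.281] sd [0.49 0.46 0.37]  Tq [-0.0394  0.382  -0.1118] sd [0.0348 0.0286 0.0355]
E [ -0.537 -51.218   2.464 -40.845   0.796  -1.382   0.061] sd [0.061 0.097 0.057 0.088 0.008 0.018 0.015]
18.8667 [0.5351 0.1655 0.2401] 0.04321914096789871
```

Call:
{"api": "step_arm", "payload": {
  "increments": [
    [-0.005, 0, -0.002, 0, -1],
    [-0.01, 0.001, -0.005, 0, -1],
    [-0.01, 0.001, -0.005, 0, -1]
  ]
}}

```text
time: 19.12
position: [0.5352, 0.1655, 0.242]
ee_rot: [0.837, -0.031, -0.546, 0.011]
contact_force: [-0.1, -0.4, -0.2]
gripper_width: 0.0433
```

```bash
python3 avg.py 16; python3 -c "
from h import *
crop('last',(275,115,335,175),12,'s15')"
```

```text
F [ 0.049 -0.59  -0.144] sd [0.41 0.43 0.5 ]  Tq [ 0.0088  0.4216 -0.0713] sd [0.0298 0.0268 0.0276]
E [-3.0300e-01 -5.1326e+01  2.6600e+00 -4.1088e+01  8.4100e-01 -1.3430e+00
  4.1000e-02] sd [0.041 0.037 0.04  0.055 0.005 0.004 0.01 ]
19.9167 [0.5351 0.1655 0.2418] 0.0432000121844316
```

View pics/s15.png

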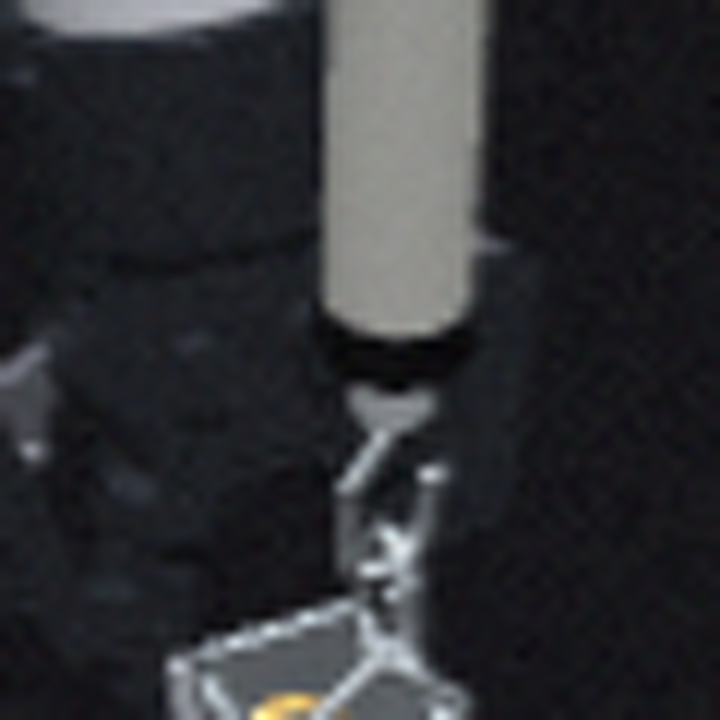

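Call:
{"api": "step_arm", "payload": {
  "increments": [
    [0, 0, 0, 0, -0.3],
    [0, 0, 0, 0, -0.15],
    [0, 0, 0, 0, -0.08],
    [0, 0, 0, 0, -0.04],
    [0, 0, 0, 0, -0.02]
  ]
}}

```text
time: 20.33
position: [0.5351, 0.1655, 0.2418]
ee_rot: [0.837, -0.031, -0.546, 0.011]
contact_force: [-1.3, -0.3, -1.4]
gripper_width: 0.0431
```

```bash
python3 avg.py 4
```

```text
F [-0.2   -0.584  0.109] sd [0.38 0.31 0.16]  Tq [ 0.0118  0.412  -0.0443] sd [0.0297 0.0139 0.0194]
E [-2.5500e-01 -5.1301e+01  2.7070e+00 -4.1060e+01  8.4700e-01 -1.3380e+00
  3.4000e-02] sd [0.001 0.001 0.001 0.001 0.    0.    0.   ]
20.5333 [0.5351 0.1655 0.2418] 0.04314246864295539
```

Call:
{"api": "step_arm", "payload": {
  "increments": [
    [0, 0, 0, 0, -0.01],
    [0, 0, 0, 0, 0],
    [0, 0, 0, 0, 0.01],
    [0, 0, 0, 0, 0.015],
    [0, 0, 0, 0, 0.02]
  ]
}}

```text
time: 20.95
position: [0.5352, 0.1654, 0.2418]
ee_rot: [0.837, -0.031, -0.546, 0.011]
contact_force: [1.2, -0.6, 0.1]
gripper_width: 0.0433
```

```bash
python3 avg.py 2
```

```text
F [ 0.772 -0.949  0.27 ] sd [0.91 0.6  0.25]  Tq [-0.0154  0.3827 -0.1029] sd [0.0512 0.0223 0.0166]
E [ -0.515 -51.308   2.454 -40.984   0.803  -1.333   0.054] sd [0.007 0.002 0.007 0.003 0.001 0.002 0.001]
21.05 [0.5351 0.1654 0.2418] 0.04349382838807419
```

Call:
{"api": "step_arm", "payload": {
  "increments": [
    [0, 0, 0, 0, 0.025],
    [0, 0, 0, 0, 0.03],
    [0, 0, 0, 0, 0.035],
    [0, 0, 0, 0, 0.04],
    [0, 0, 0, 0, 0.045]
  ]
}}

```text
time: 21.47
position: [0.5352, 0.1656, 0.2418]
ee_rot: [0.837, -0.031, -0.546, 0.011]
contact_force: [0.5, 0.6, 0.1]
gripper_width: 0.045
```

```bash
python3 avg.py 2;python3 -c "
from h import *
crop('last',(275,115,335,175),12,'s16')"
```

```text
F [ 0.05  -0.062  0.477] sd [0.4  0.13 0.33]  Tq [ 0.0932  0.4296 -0.0044] sd [0.0207 0.0034 0.017 ]
E [ 5.8000e-02 -5.1362e+01  3.0040e+00 -4.0932e+01  8.7200e-01 -1.2490e+00
 -2.0000e-03] sd [0.007 0.001 0.005 0.002 0.    0.001 0.   ]
21.5667 [0.5351 0.1656 0.2418] 0.044729959525175125
```

View pics/s16.png

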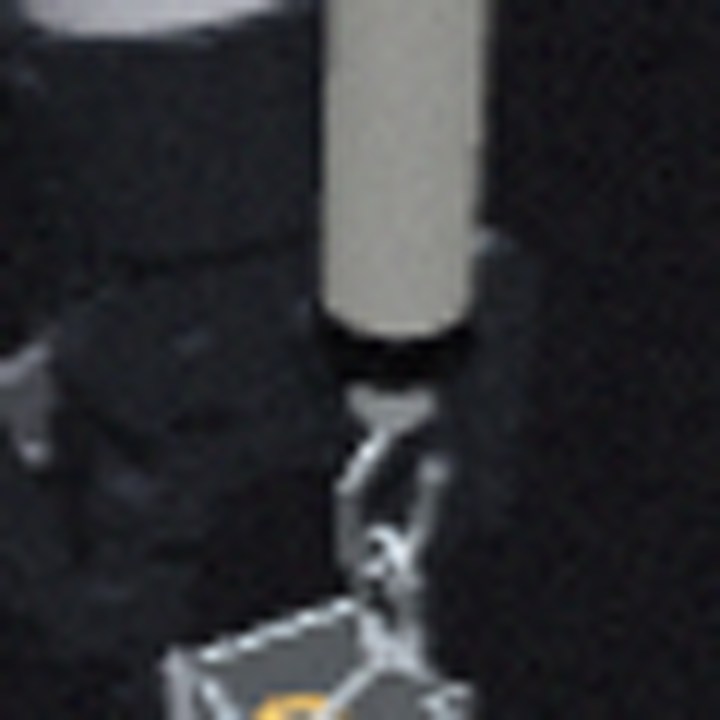

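Call:
{"api": "step_arm", "payload": {
  "increments": [
    [0, 0, 0, 0, 0.06],
    [0, 0, 0, 0, 0.09],
    [0, 0, 0, 0, 0.13],
    [0, 0, 0, 0, 0.18],
    [0, 0, 0, 0, 0.25]
  ]
}}

```text
time: 21.98
position: [0.5351, 0.1655, 0.2418]
ee_rot: [0.837, -0.031, -0.546, 0.011]
contact_force: [0.3, 0.3, 1.0]
gripper_width: 0.0535
```

Call:
{"api": "step_arm", "payload": {
  "increments": [
    [0, 0, 0, 0, 0.4],
    [0, 0, 0, 0, 0.55],
    [0, 0, 0, 0, 0.7],
    [0, 0, 0, 0, 0.85],
    [0, 0, 0, 0, 1]
  ]
}}

```text
time: 22.4
position: [0.5351, 0.1655, 0.2418]
ee_rot: [0.837, -0.031, -0.546, 0.011]
contact_force: [-0.6, 0.2, 0.9]
gripper_width: 0.0851
```

```bash
python3 avg.py 2;python3 -c "
from h import *
crop('last',(255,85,345,205),6,'s17')
snap('top','t17',(170,150,290,290),5)
go()"
```

```text
F [ 0.136  0.262 -0.509] sd [0.24 0.43 0.18]  Tq [ 0.0735  0.4412 -0.0239] sd [0.003  0.011  0.0113]
E [ 1.0000e-03 -5.1342e+01  2.9540e+00 -4.0955e+01  8.6200e-01 -1.2690e+00
 -0.0000e+00] sd [0.    0.003 0.    0.002 0.    0.    0.   ]
22.5 [0.5351 0.1656 0.2418] 0.08548776041138607
t 22.55 p [0.5351 0.1656 0.2418] lean 24.05 az -9.0 y [-0.04  -0.998  0.052] yaz -92.32 F [-0.29  0.25 -0.44] w 0.0856 q [-0.85  0.15  0.4   2.06  0.32  0.63 -2.29]
```

View pics/s17.png

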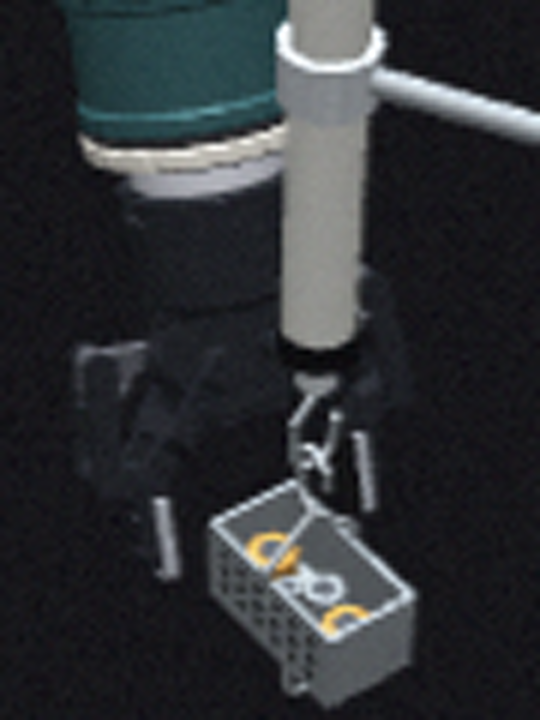

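View pics/t17.png

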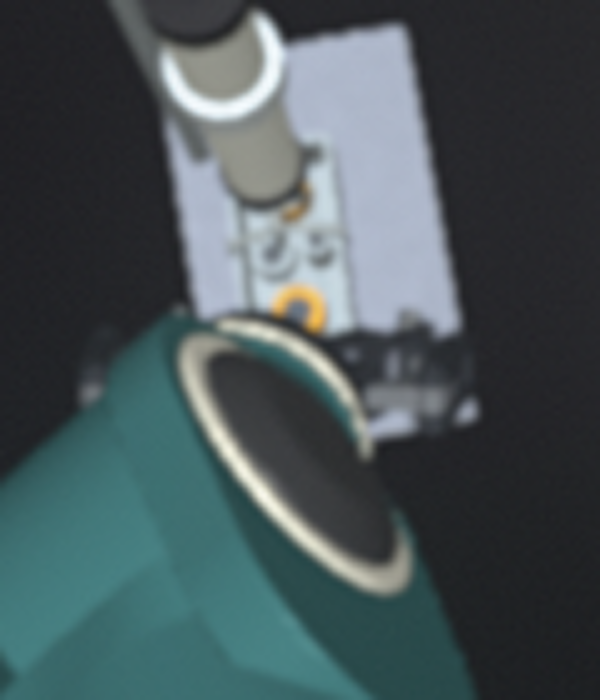

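```bash
python3 -c "
from h import *
go((.43,.15,.26))"
```

```text
t 22.55 p [0.5351 0.1656 0.2418] lean 24.05 az -9.0 y [-0.04  -0.998  0.052] yaz -92.32 F [-0.29  0.25 -0.44] w 0.0856 q [-0.85  0.15  0.4   2.06  0.32  0.63 -2.29]
  units [-0.3864  0.1382  0.5902] dist 0.1078
```

```bash
python3 -c "
from h import *
go((.43,.17,.245))"
```

```text
t 22.55 p [0.5351 0.1656 0.2418] lean 24.05 az -9.0 y [-0.04  -0.998  0.052] yaz -92.32 F [-0.29  0.25 -0.44] w 0.0856 q [-0.85  0.15  0.4   2.06  0.32  0.63 -2.29]
  units [-0.3036 -0.      0.6328] dist 0.1053
```

Call:
{"api": "step_arm", "payload": {
  "increments": [
    [-0.06, 0, 0.13, 0, 1],
    [-0.12, 0, 0.25, 0, 1],
    [-0.18, 0, 0.38, 0, 1],
    [-0.24, 0, 0.5, 0, 1],
    [-0.3, 0, 0.63, 0, 1]
  ]
}}

```text
time: 22.97
position: [0.4298, 0.1698, 0.2448]
ee_rot: [0.837, -0.031, -0.545, 0.011]
contact_force: [0.4, 0.7, 0.6]
gripper_width: 0.0858
```

```bash
python3 -c "
from h import *
go((.45,-.10,.26))
snap('scene','s18');snap('top','t18')
crop('s18',(265,110,345,220),7,'s18a');crop('t18',(180,150,270,250),7,'t18a')"
```

```text
t 22.97 p [0.4298 0.1698 0.2448] lean 24.08 az -9.0 y [-0.041 -0.998  0.052] yaz -92.33 F [0.44 0.71 0.57] w 0.0858 q [-0.98 -0.05  0.34  2.24  0.49  0.71 -2.58]
  units [ 0.0767  1.7948 -0.1932] dist 0.271
```

View pics/s18a.png

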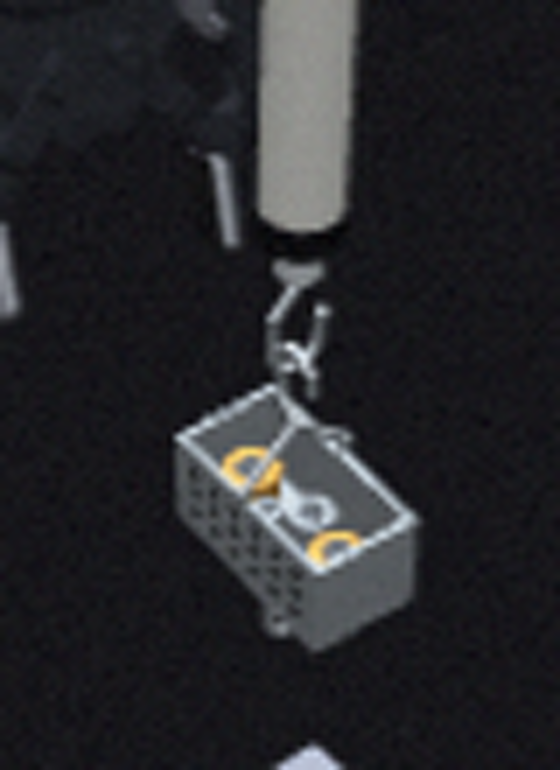

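View pics/t18a.png

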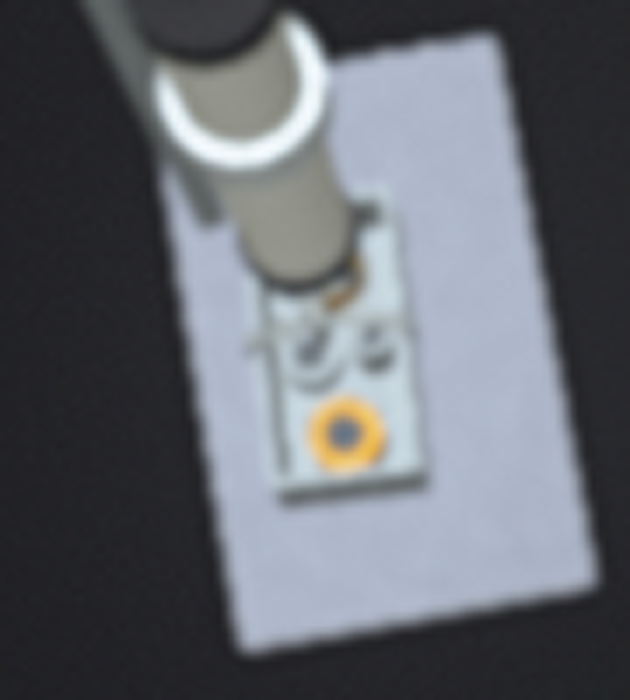

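Call:
{"api": "step_arm", "payload": {
  "increments": [
    [0.01, 0.25, -0.02, 0.003, 1],
    [0.02, 0.5, -0.05, 0.006, 1],
    [0.03, 0.75, -0.08, 0.01, 1],
    [0.04, 0.95, -0.1, 0.01, 1],
    [0.04, 0.95, -0.1, 0.01, 1]
  ]
}}

```text
time: 23.48
position: [0.4395, 0.0225, 0.253]
ee_rot: [0.837, -0.05, -0.544, -0.018]
contact_force: [0.3, 0.6, 0.9]
gripper_width: 0.0854
```

```bash
python3 -c "
from h import *
go((.489,-.1107,.177))
P=np.array([onz('scene',(265+u/7,110+v/7),.265) for u,v in [(178,437),(274,385),(415,520),(320,572)]])
print(P.mean(0)); e=np.roll(P,-1,0)-P; print(np.linalg.norm(e,axis=1),np.degrees(np.arctan2(e[:,1],e[:,0])))
"
```

```text
t 23.48 p [0.4395 0.0225 0.253 ] lean 24.05 az -9.0 y [-0.102 -0.994  0.025] yaz -95.86 F [0.34 0.59 0.86] w 0.0854 q [-0.84 -0.19  0.55  2.32  0.46  0.65 -2.26]
  units [ 0.6523  0.8373 -0.1682] dist 0.1612
[0.57218413 0.16743354 0.265     ]
[0.04350331 0.08171278 0.04144999 0.0807246 ] [  97.45123139    6.44606795  -83.90088091 -172.1006111 ]
```

Call:
{"api": "step_arm", "payload": {
  "increments": [
    [0.13, 0.17, -0.03, 0, 1],
    [0.26, 0.34, -0.07, 0, 1],
    [0.4, 0.5, -0.1, 0, 1],
    [0.52, 0.67, -0.13, 0, 1],
    [0.65, 0.84, -0.17, 0, 1]
  ]
}}

```text
time: 23.9
position: [0.4776, -0.0806, 0.1913]
ee_rot: [0.835, -0.047, -0.548, -0.019]
contact_force: [0.2, 1.3, 0.4]
gripper_width: 0.0848
```

```bash
python3 -c "
from h import *
go((.5338,-.1177,.0765))
snap('scene','s19',(150,190,270,310),6)"
```

```text
t 23.9 p [ 0.4776 -0.0806  0.1913] lean 23.55 az -8.1 y [-0.099 -0.995  0.019] yaz -95.67 F [0.19 1.28 0.41] w 0.0848 q [-0.78  0.06  0.91  2.31 -0.09  0.39 -1.47]
  units [ 0.8637  0.1948 -0.057 ] dist 0.1331
```

View pics/s19.png

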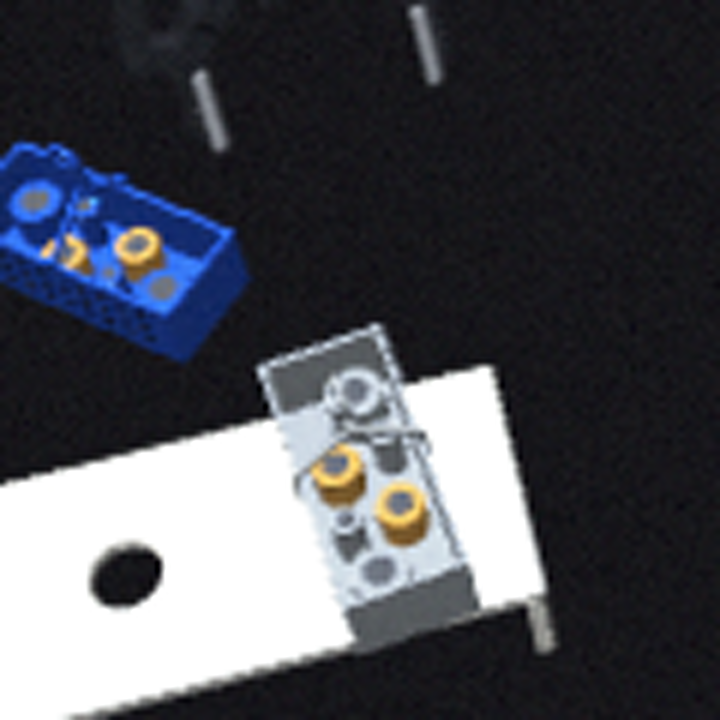

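Call:
{"api": "step_arm", "payload": {
  "increments": [
    [0.1, 0.12, -0.06, 0, 1],
    [0.22, 0.19, -0.06, 0, 1],
    [0.35, 0.195, -0.06, 0, 1],
    [0.5, 0.195, -0.06, 0, 1],
    [0.5, 0.195, -0.06, 0, 1]
  ]
}}

```text
time: 24.37
position: [0.5134, -0.1167, 0.1232]
ee_rot: [0.834, -0.046, -0.549, -0.018]
contact_force: [-0.3, 0.3, 0.1]
gripper_width: 0.0852
```

```bash
python3 -c "
from h import *
go((.5338,-.1177,.0765))"
```

```text
t 24.37 p [ 0.5134 -0.1167  0.1232] lean 23.39 az -8.3 y [-0.097 -0.995  0.021] yaz -95.56 F [-0.25  0.29  0.07] w 0.0852 q [-0.35  0.3   0.59  2.26 -0.71  0.28 -0.82]
  units [ 0.3396 -0.0132 -0.0013] dist 0.051
```

Call:
{"api": "step_arm", "payload": {
  "increments": [
    [0.12, -0.01, 0, 0, 1],
    [0.24, -0.013, 0, 0, 1],
    [0.3, -0.013, 0, 0, 1],
    [0.34, -0.013, 0, 0, 1],
    [0.34, -0.013, 0, 0, 1]
  ]
}}

```text
time: 24.78
position: [0.5337, -0.1183, 0.0751]
ee_rot: [0.834, -0.047, -0.55, -0.018]
contact_force: [-0.5, 0.5, -0.9]
gripper_width: 0.0857
```

```bash
python3 -c "
from h import *
go((.5338,-.1177,.0765))
snap('scene','s20',(150,190,270,310),6)
s,M=tool()
for d in (.011,-.002): print((proj('scene',s['position']+M[:,0]*d)-[150,190])*6)"
```

```text
t 24.78 p [ 0.5337 -0.1183  0.0751] lean 23.31 az -8.4 y [-0.098 -0.995  0.021] yaz -95.6 F [-0.45  0.5  -0.89] w 0.0857 q [-0.18  0.42  0.4   2.23 -0.99  0.2  -0.56]
  units [-0.0085 -0.0041 -0.0039] dist 0.0015
[343.1293942  413.32622367]
[336.12094529 389.92637675]
```

View pics/s20.png

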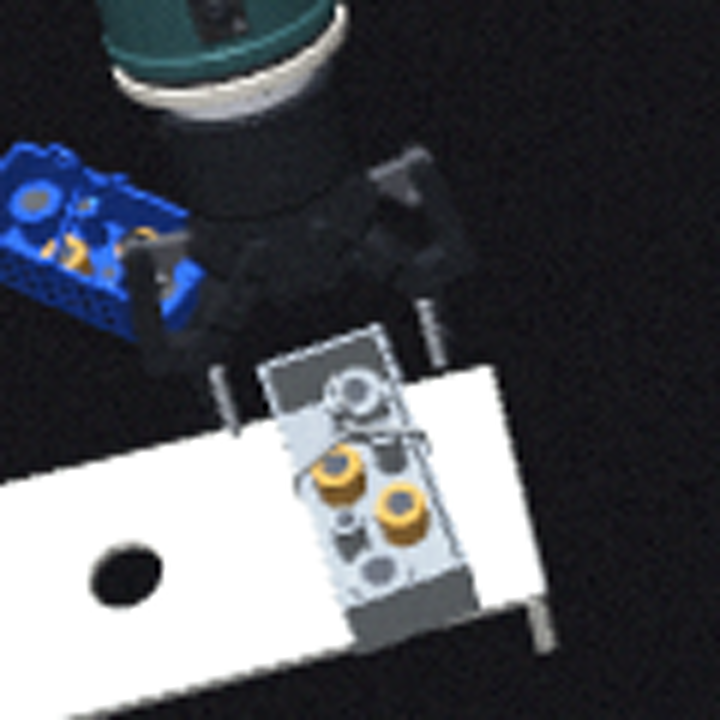

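Call:
{"api": "step_arm", "payload": {
  "increments": [
    [0, 0, 0, 0, 0.4],
    [0, 0, 0, 0, 0],
    [0, 0, 0, 0, -1],
    [0, 0, 0, 0, -1],
    [0, 0, 0, 0, -1]
  ]
}}

```text
time: 25.25
position: [0.5339, -0.1182, 0.0766]
ee_rot: [0.834, -0.047, -0.549, -0.018]
contact_force: [-2.9, -0.3, 8.0]
gripper_width: 0.055
```

Call:
{"api": "step_arm", "payload": {
  "increments": [
    [0, 0, 0, 0, -1],
    [0, 0, 0, 0, -1]
  ]
}}

```text
time: 25.42
position: [0.5339, -0.118, 0.0769]
ee_rot: [0.835, -0.046, -0.549, -0.018]
contact_force: [-0.1, -0.1, -3.1]
gripper_width: 0.0549
```

```bash
python3 -c "
from h import *
go()
snap('scene','s21',(180,210,250,300),8)
s,M=tool(); print((M.T@[0,0,.1/.15]).round(3),s['ee_rot'])"
```

```text
t 25.42 p [ 0.5339 -0.118   0.0769] lean 23.43 az -8.3 y [-0.097 -0.995  0.021] yaz -95.57 F [-0.09 -0.13 -3.1 ] w 0.0549 q [-0.19  0.42  0.41  2.23 -0.99  0.2  -0.56]
[-0.612  0.014 -0.265] [ 0.83445217 -0.04636308 -0.54883478 -0.0179003 ]
```

View pics/s21.png

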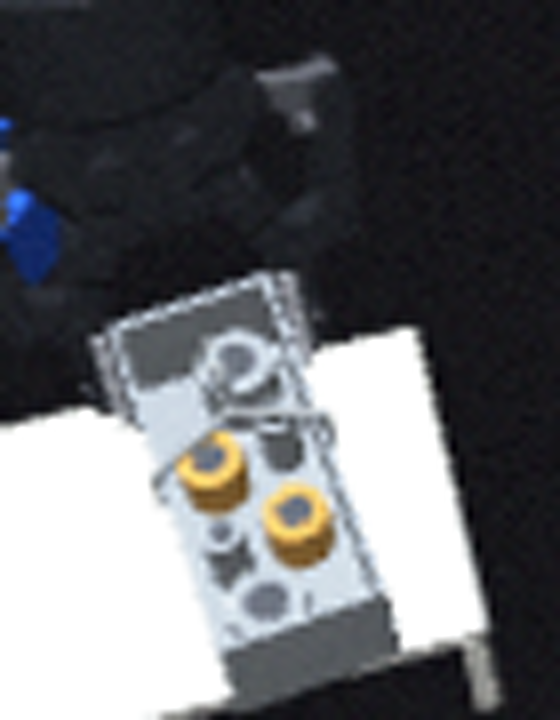

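```bash
python3 -c "
from h import *
P=np.array([onz('scene',(180+u/8,210+v/8),.098) for u,v in [(112,330),(270,275),(390,598),(222,652)]])
print(P.mean(0)); e=np.roll(P,-1,0)-P; print(np.linalg.norm(e,axis=1),np.degrees(np.arctan2(e[:,1],e[:,0])))
"
```

```text
[ 0.58719923 -0.12293145  0.098     ]
[0.05437662 0.13097737 0.05338996 0.12799567] [ 84.41656884  -5.9784025  -98.78170451 174.49129209]
```

Call:
{"api": "step_arm", "payload": {
  "increments": [
    [-0.06, 0, -0.026, 0, -1],
    [-0.12, 0, -0.053, 0, -1],
    [-0.18, 0.005, -0.08, 0, -1],
    [-0.24, 0.005, -0.106, 0, -1],
    [-0.24, 0.005, -0.106, 0, -1]
  ]
}}

```text
time: 25.88
position: [0.5347, -0.1178, 0.1175]
ee_rot: [0.835, -0.046, -0.548, -0.018]
contact_force: [1.0, 0.3, -3.5]
gripper_width: 0.0553
```

```bash
python3 -c "
from h import *
go((.5339,-.118,.22))"
```

```text
t 25.88 p [ 0.5347 -0.1178  0.1175] lean 23.51 az -8.3 y [-0.096 -0.995  0.021] yaz -95.54 F [ 0.99  0.33 -3.45] w 0.0553 q [-0.38  0.36  0.63  2.22 -0.83  0.3  -0.73]
  units [-0.629   0.0164 -0.2673] dist 0.1025
```

```bash
sed -e 's/^p0=.*/p0=np.array([.5339,-.118,.0769]); M0=R.from_quat([0.83445,-0.04636,-0.54883,-0.0179]).as_matrix()/' -e 's/^hook0=.*/hook0=p0+[.0511,-.005,.0791]; a=np.radians(-6.)/' -e 's/^seat=.*/seat=np.array([.571,.1665,.185]); sy=np.radians(7.0)/' g.py > g2.py
python3 -c "
from g2 import *
print('jar',onz('scene',(288,305),.075),onz('top',(300,134),.075),'beaker',onz('top',(130,230),.04))
plan(-.1,.0185,0);plan(-.1,.0185,-.022)
snap('scene','s22');snap('top','t22')
crop('s22',(170,190,270,300),7,'s22a');crop('t22',(320,140,400,240),8,'t22a')
s,M=tool(); h=s['position']+M@ht; B=M@Bt
for c in((1,1),(1,-1),(-1,1),(-1,-1)):
  q=h+B@[.065*c[0],.028*c[1],-.058]; print(c,((proj('scene',q)-[170,190])*7).round(),((proj('top',q)-[320,140])*8).round())
print('crown',((proj('scene',h+[0,0,.004])-[170,190])*7).round())
"
```

```text
jar [0.76492547 0.00461328 0.075     ] [0.76761722 0.00159161 0.075     ] beaker [0.54303406 0.42514226 0.04      ]
t 25.88 TCP [ 0.5347 -0.1178  0.1175] hook rel seat (stand x,y,z) mm [ -20.6 -288.9   11.6] F [ 0.99  0.33 -3.45] w 0.0553
 basket yaw -6.0 pitch 0.1 roll 0.0 q [-0.38  0.36  0.63  2.22 -0.83  0.3  -0.73]
 units [-0.4483 -1.7637  0.8242] mm 299.7
t 25.88 TCP [ 0.5347 -0.1178  0.1175] hook rel seat (stand x,y,z) mm [ -20.6 -288.9   11.6] F [ 0.99  0.33 -3.45] w 0.0553
 basket yaw 1.3 pitch -0.2 roll -3.1 q [-0.38  0.36  0.63  2.22 -0.83  0.3  -0.73]
 units [-0.4483 -1.6914  0.8207] mm 289.9
(1, 1) [399. 600.] [225. 248.]
(1, -1) [242. 657.] [418. 263.]
(-1, 1) [293. 317.] [204. 692.]
(-1, -1) [146. 366.] [402. 707.]
crown [239. 382.]
```

View pics/s22a.png

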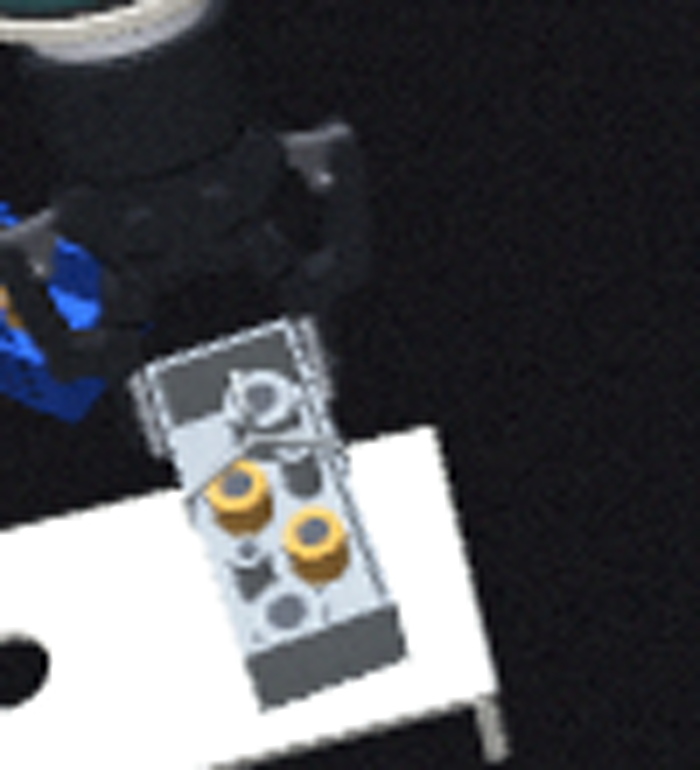

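View pics/t22a.png

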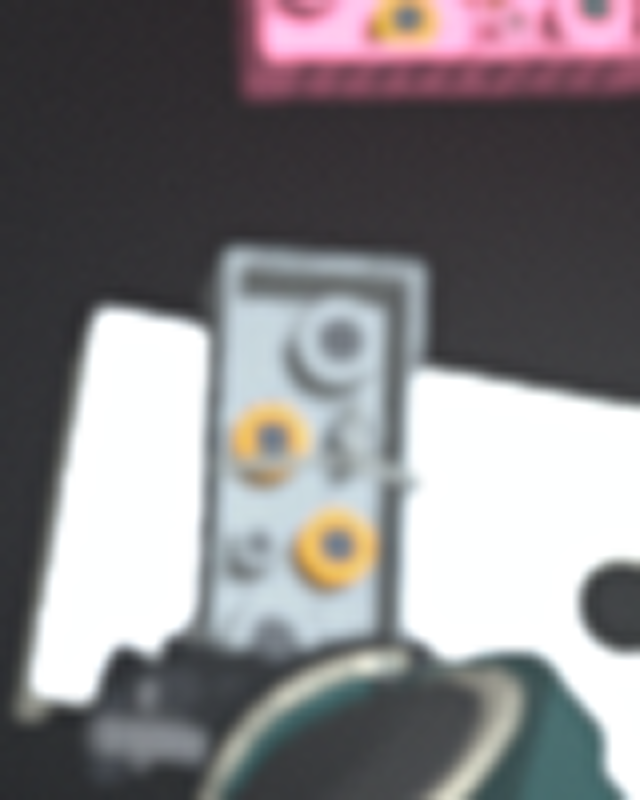

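Call:
{"api": "step_arm", "payload": {
  "increments": [
    [-0.05, -0.17, 0.08, -0.005, -1],
    [-0.1, -0.34, 0.16, -0.01, -1],
    [-0.15, -0.51, 0.24, -0.015, -1],
    [-0.19, -0.68, 0.32, -0.02, -1],
    [-0.22, -0.84, 0.41, -0.022, -1]
  ]
}}

```text
time: 26.4
position: [0.4841, -0.0002, 0.1193]
ee_rot: [0.834, -0.011, -0.551, 0.036]
contact_force: [1.1, -0.1, -2.1]
gripper_width: 0.0549
```

```bash
python3 -c "
from g2 import *
plan(-.1,.0185,0)"
```

```text
t 26.4 TCP [ 4.841e-01 -2.000e-04  1.193e-01] hook rel seat (stand x,y,z) mm [ -54.6 -156.2   13. ] F [ 1.08 -0.13 -2.08] w 0.0549
 basket yaw 0.8 pitch -0.4 roll -2.9 q [-0.92  0.3   0.89  2.36 -0.64  0.23 -1.04]
 units [-0.259  -1.0002  0.331 ] mm 162.7
```

```bash
python3 -c "
from g2 import *
plan(-.05,.0185,0)"
```

```text
t 26.4 TCP [ 4.841e-01 -2.000e-04  1.193e-01] hook rel seat (stand x,y,z) mm [ -54.6 -156.2   13. ] F [ 1.08 -0.13 -2.08] w 0.0549
 basket yaw 0.8 pitch -0.4 roll -2.9 q [-0.92  0.3   0.89  2.36 -0.64  0.23 -1.04]
 units [-0.1315 -1.0336  0.0248] mm 156.3
```

Call:
{"api": "step_arm", "payload": {
  "increments": [
    [-0.03, -0.17, 0.005, 0, -1],
    [-0.06, -0.34, 0.01, 0, -1],
    [-0.08, -0.51, 0.015, 0, -1],
    [-0.1, -0.68, 0.02, 0, -1],
    [-0.11, -0.85, 0.02, 0, -1]
  ]
}}

```text
time: 26.82
position: [0.4714, 0.1297, 0.1237]
ee_rot: [0.833, -0.01, -0.551, 0.036]
contact_force: [0.1, 0.3, -3.2]
gripper_width: 0.0551
```

```bash
python3 -c "
from g2 import *
plan(-.05,.0185,0)"
```

```text
t 26.82 TCP [0.4714 0.1297 0.1237] hook rel seat (stand x,y,z) mm [-51.3 -25.5  17.3] F [ 0.05  0.25 -3.17] w 0.0551
 basket yaw 0.8 pitch -0.4 roll -2.9 q [-1.42  0.43  1.12  2.33 -0.61  0.31 -1.39]
 units [-0.0215 -0.1692 -0.0005] mm 25.6
```

Call:
{"api": "step_arm", "payload": {
  "increments": [
    [-0.01, -0.06, 0, 0, -1],
    [-0.02, -0.12, 0, 0, -1],
    [-0.02, -0.17, 0, 0, -1],
    [-0.02, -0.17, 0, 0, -1],
    [-0.02, -0.17, 0, 0, -1]
  ]
}}

```text
time: 27.23
position: [0.4695, 0.155, 0.1242]
ee_rot: [0.833, -0.011, -0.551, 0.037]
contact_force: [0.2, 0.2, -2.6]
gripper_width: 0.0547
```

```bash
python3 -c "
from g2 import *
b=(265,140,345,240)
pred(b,7)
im=snap('scene','s23',b,7)
plan(-.02,.0185,0)
im=snap('top','t23',(180,150,290,290),5)"
```

```text
crown [206. 294.] tip [214. 338.] +x+y rim [301. 454.] +x-y rim [204. 494.]
Jseat [285. 412.] Jtip [308. 367.] Jleft [265. 398.]
t 27.28 TCP [0.4695 0.1545 0.1243] hook rel seat (stand x,y,z) mm [-50.1  -0.7  17.9] F [-0.2  -0.35 -2.42] w 0.0553
 basket yaw 0.8 pitch -0.4 roll -2.9 q [-1.49  0.47  1.14  2.31 -0.62  0.33 -1.44]
 units [ 0.0727 -0.0244 -0.1855] mm 30.1
```

View pics/s23.png

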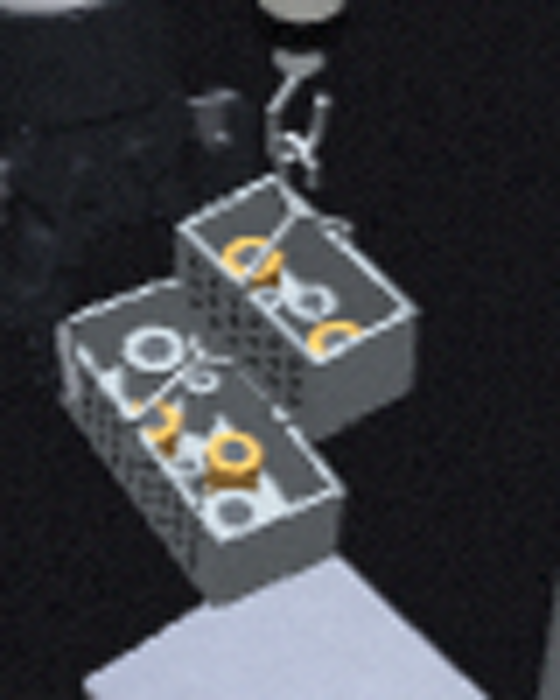

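View pics/t23.png

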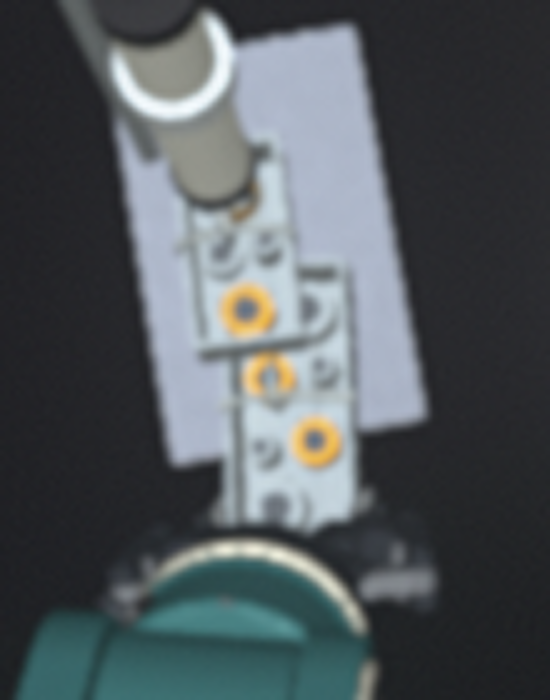

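```bash
cat >> g2.py <<'E'
def pred2(bs,ks,bt,kt):
    s,M=tool(); p=s['position']; h=p+M@ht; B=M@Bt
    S=lambda q:((proj('scene',q)-np.array(bs[:2]))*ks).round(0); T=lambda q:((proj('top',q)-np.array(bt[:2]))*kt).round(0)
    for c in((1,1),(1,-1),(-1,1),(-1,-1)):
        q=h+B@[.065*c[0],.028*c[1],-.058]; print('long',c,S(q),T(q))
    A=np.stack([SX,SY,[0,0,1]],1)
    for c in((1,1),(1,-1),(-1,1),(-1,-1)):
        q=seat+A@[.042*c[0],.022*c[1],.08]; print('short',c,S(q),T(q))
    q=h+B@[0,0,-.03]; print('long bail top',S(q),T(q)); print('crown',S(h+[0,0,.004]),'eye outer bottom',S(seat-[0,0,.004]),'eye inner top',S(seat+[0,0,.028]))
E
python3 -c "
from g2 import *
pred2((265,140),7,(180,150),5)
crop('s23',(270,155,330,215),12,'s23a')"
```

```text
long (1, 1) [344. 489.] [220. 260.]
long (1, -1) [219. 542.] [343. 254.]
long (-1, 1) [176. 274.] [225. 548.]
long (-1, -1) [ 56. 320.] [352. 542.]
short (1, 1) [415. 309.] [172. 141.]
short (1, -1) [316. 366.] [280. 125.]
short (-1, 1) [269. 172.] [198. 343.]
short (-1, -1) [171. 223.] [308. 327.]
long bail top [200. 355.] [277. 389.]
crown [204. 294.] eye outer bottom [285. 419.] eye inner top [288. 363.]
```

View pics/s23a.png

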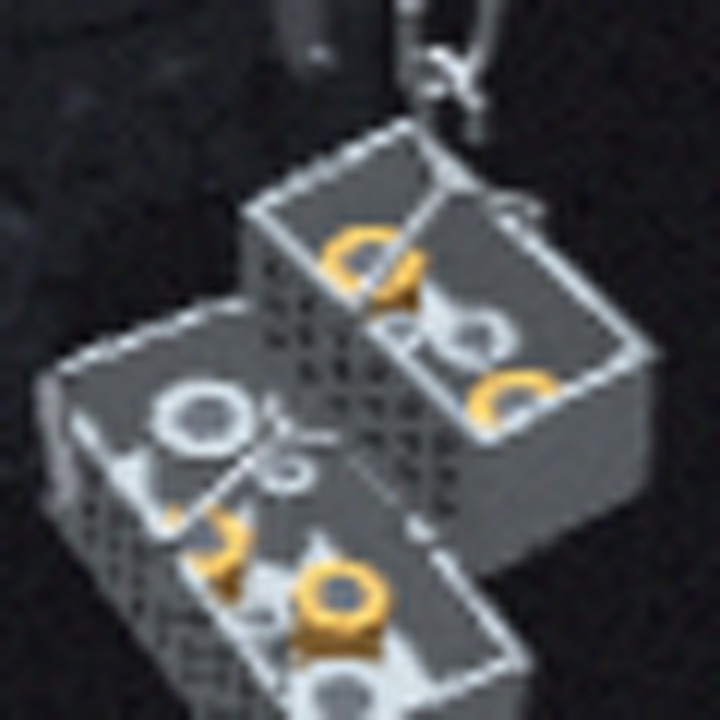

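Call:
{"api": "step_arm", "payload": {
  "increments": [
    [0.02, -0.01, -0.04, 0, -1],
    [0.035, -0.015, -0.08, 0, -1],
    [0.05, -0.02, -0.12, 0, -1],
    [0.073, -0.024, -0.185, 0, -1],
    [0.073, -0.024, -0.185, 0, -1]
  ]
}}

```text
time: 27.75
position: [0.5013, 0.1585, 0.1255]
ee_rot: [0.834, -0.011, -0.551, 0.036]
contact_force: [0.8, -0.0, -2.4]
gripper_width: 0.055
```

```bash
python3 -c "
from g2 import *
plan(-.001,.0185,0)
im=snap('scene','s24',(270,150,330,220),10)
pred2((270,150),10,(180,150),5)"
```

```text
t 27.75 TCP [0.5013 0.1585 0.1255] hook rel seat (stand x,y,z) mm [-18.3  -0.7  19.2] F [ 0.8  -0.04 -2.38] w 0.055
 basket yaw 0.7 pitch -0.3 roll -2.9 q [-1.39  0.5   1.08  2.24 -0.63  0.36 -1.42]
 units [ 0.048  -0.0168 -0.1035] mm 17.3
long (1, 1) [513. 670.] [211. 194.]
long (1, -1) [333. 748.] [334. 188.]
long (-1, 1) [265. 354.] [216. 478.]
long (-1, -1) [ 93. 422.] [342. 473.]
short (1, 1) [543. 342.] [172. 141.]
short (1, -1) [401. 422.] [280. 125.]
short (-1, 1) [334. 145.] [198. 343.]
short (-1, -1) [195. 219.] [308. 327.]
long bail top [305. 475.] [268. 320.]
crown [312. 388.] eye outer bottom [357. 498.] eye inner top [361. 418.]
```

View pics/s24.png

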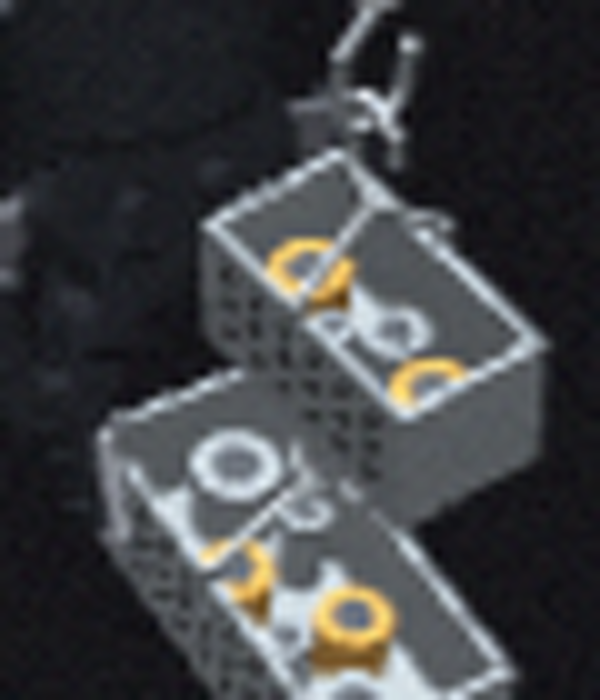

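Call:
{"api": "step_arm", "payload": {
  "increments": [
    [0.01, -0.004, -0.02, 0, -1],
    [0.02, -0.008, -0.04, 0, -1],
    [0.03, -0.011, -0.06, 0, -1],
    [0.037, -0.014, -0.08, 0, -1],
    [0.043, -0.016, -0.094, 0, -1]
  ]
}}

```text
time: 28.22
position: [0.516, 0.161, 0.1246]
ee_rot: [0.834, -0.011, -0.551, 0.036]
contact_force: [-0.8, -0.6, -2.6]
gripper_width: 0.055
```

Call:
{"api": "step_arm", "payload": {
  "increments": [
    [0, 0, 0, 0, -1]
  ]
}}

```text
time: 28.3
position: [0.5165, 0.1611, 0.1247]
ee_rot: [0.834, -0.011, -0.551, 0.036]
contact_force: [-0.4, 0.5, -3.0]
gripper_width: 0.0551
```

```bash
python3 -c "
from g2 import *
plan(-.002,.0185,0)
im=snap('scene','s25',(270,130,330,220),8)
pred2((270,130),8,(180,150),5)"; python3 avg.py 6; python3 -c "
from h import *
np.save('pics/t25.npy',imaging.get_image('top')); crop('t25',(180,150,290,270),6,'t25')"
```

```text
t 28.3 TCP [0.5165 0.1611 0.1247] hook rel seat (stand x,y,z) mm [-2.8 -0.  18.4] F [-0.36  0.54 -3.01] w 0.0551
 basket yaw 0.7 pitch -0.3 roll -2.9 q [-1.35  0.51  1.05  2.2  -0.64  0.37 -1.41]
 units [ 0.0012 -0.0008 -0.0055] mm 0.8
long (1, 1) [444. 727.] [205. 160.]
long (1, -1) [299. 790.] [327. 154.]
long (-1, 1) [242. 471.] [210. 443.]
long (-1, -1) [103. 526.] [335. 437.]
short (1, 1) [435. 433.] [172. 141.]
short (1, -1) [321. 498.] [280. 125.]
short (-1, 1) [267. 276.] [198. 343.]
short (-1, -1) [156. 335.] [308. 327.]
long bail top [275. 570.] [261. 285.]
crown [282. 501.] eye outer bottom [286. 559.] eye inner top [289. 495.]
F [ 0.035 -0.058 -2.637] sd [0.31 0.32 0.46]  Tq [ 0.1112  0.7872 -0.0129] sd [0.014  0.0093 0.0316]
E [ 1.6400e-01 -5.4075e+01  1.8734e+01 -2.9644e+01  9.0000e-03 -2.3270e+00
 -3.0000e-03] sd [0.089 0.045 0.032 0.143 0.009 0.003 0.009]
28.65 [0.5159 0.1611 0.1246] 0.055198370886133497
```

View pics/s25.png

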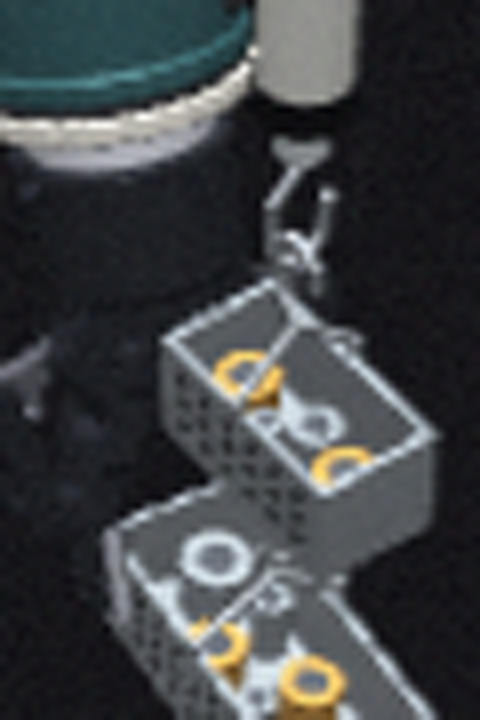

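View pics/t25.png

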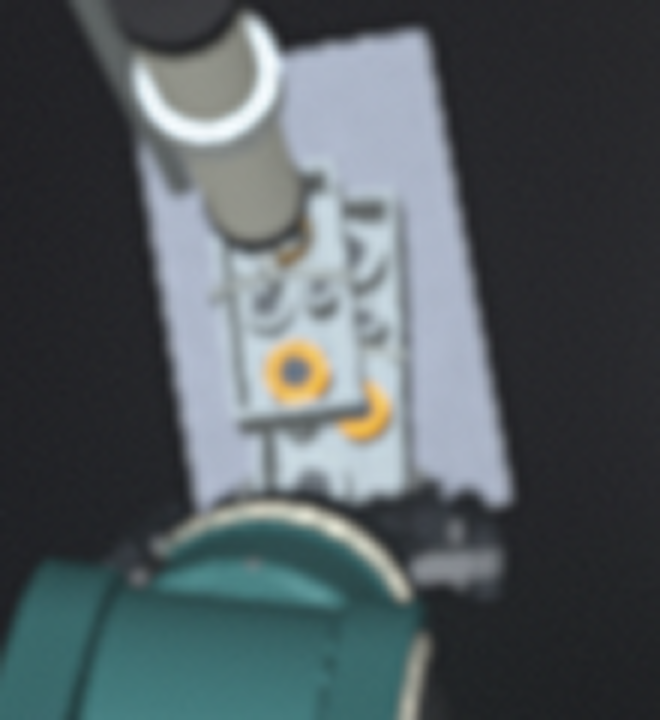

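```bash
python3 -c "
from h import *
s,M=tool(); print((M.T@[0,0,-.0075/.15]).round(4)); crop('s25',(295,185,325,215),20,'s25a')"
```

```text
[ 0.0459 -0.0036  0.0195]
```

View pics/s25a.png

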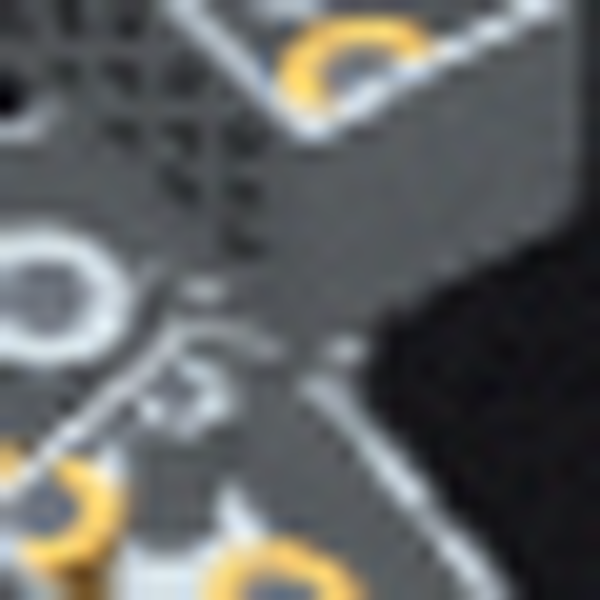

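Call:
{"api": "step_arm", "payload": {
  "increments": [
    [0.009, -0.001, 0.004, 0, -1],
    [0.018, -0.001, 0.008, 0, -1],
    [0.027, -0.002, 0.012, 0, -1],
    [0.036, -0.003, 0.016, 0, -1],
    [0.046, -0.004, 0.02, 0, -1]
  ]
}}

```text
time: 29.12
position: [0.5158, 0.1611, 0.1168]
ee_rot: [0.834, -0.011, -0.551, 0.036]
contact_force: [0.1, -0.4, -2.3]
gripper_width: 0.0552
```

Call:
{"api": "step_arm", "payload": {
  "increments": [
    [0.009, -0.001, 0.004, 0, -1],
    [0.018, -0.001, 0.008, 0, -1],
    [0.027, -0.002, 0.012, 0, -1],
    [0.036, -0.003, 0.016, 0, -1],
    [0.046, -0.004, 0.02, 0, -1]
  ]
}}

```text
time: 29.53
position: [0.5158, 0.1611, 0.1092]
ee_rot: [0.834, -0.011, -0.551, 0.036]
contact_force: [0.4, -0.7, -1.6]
gripper_width: 0.0549
```

Call:
{"api": "step_arm", "payload": {
  "increments": [
    [0.009, -0.001, 0.004, 0, -1],
    [0.018, -0.001, 0.008, 0, -1],
    [0.027, -0.002, 0.012, 0, -1],
    [0.036, -0.003, 0.016, 0, -1],
    [0.046, -0.004, 0.02, 0, -1]
  ]
}}

```text
time: 29.95
position: [0.5158, 0.1612, 0.1015]
ee_rot: [0.834, -0.011, -0.551, 0.036]
contact_force: [0.1, -0.2, -2.1]
gripper_width: 0.0553
```

```bash
python3 -c "
from g2 import *
plan(-.002,.0,0)"; python3 avg.py 4; python3 -c "
from h import *
crop('last',(265,130,345,225),8,'s26')"
```

```text
t 29.95 TCP [0.5158 0.1612 0.1015] hook rel seat (stand x,y,z) mm [-3.5  0.2 -4.8] F [ 0.09 -0.17 -2.08] w 0.0553
 basket yaw 0.7 pitch -0.3 roll -2.9 q [-1.27  0.53  0.95  2.22 -0.69  0.31 -1.37]
 units [-0.0256  0.0026 -0.0215] mm 5.0
F [ 0.113  0.244 -2.115] sd [0.63 0.08 0.46]  Tq [0.0739 0.6947 0.0124] sd [0.015  0.0408 0.0221]
E [ 1.0000e-01 -5.7824e+01  1.8189e+01 -2.7117e+01 -2.4000e-02 -2.2500e+00
  5.0000e-03] sd [0.172 0.537 0.454 0.276 0.099 0.078 0.076]
30.15 [0.5158 0.1612 0.1016] 0.05531575901061371
```

View pics/s26.png

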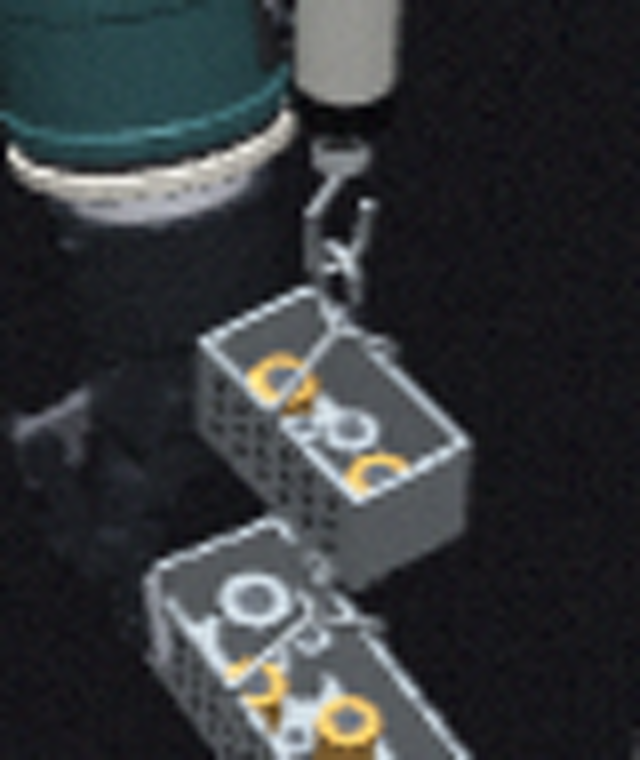

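Call:
{"api": "step_arm", "payload": {
  "increments": [
    [0.009, -0.001, 0.004, 0, -1],
    [0.018, -0.001, 0.008, 0, -1],
    [0.027, -0.002, 0.012, 0, -1],
    [0.036, -0.003, 0.016, 0, -1],
    [0.046, -0.004, 0.02, 0, -1]
  ]
}}

```text
time: 30.57
position: [0.5158, 0.1612, 0.094]
ee_rot: [0.834, -0.011, -0.551, 0.036]
contact_force: [0.5, 0.1, -1.5]
gripper_width: 0.0552
```

Call:
{"api": "step_arm", "payload": {
  "increments": [
    [0.006, 0, 0.003, 0, -1],
    [0.012, -0.001, 0.006, 0, -1],
    [0.018, -0.001, 0.008, 0, -1],
    [0.018, -0.001, 0.008, 0, -1],
    [0.018, -0.001, 0.008, 0, -1]
  ]
}}

```text
time: 30.98
position: [0.5158, 0.1611, 0.091]
ee_rot: [0.834, -0.011, -0.551, 0.036]
contact_force: [0.6, -0.6, -0.6]
gripper_width: 0.0554
```

```bash
python3 avg.py 14; python3 -c "
from h import *
crop('last',(265,130,345,225),8,'s27')"
```

```text
F [ 0.176 -0.065 -0.403] sd [0.33 0.49 0.55]  Tq [ 0.0901  0.4609 -0.0116] sd [0.0258 0.0323 0.0301]
E [ 5.1000e-02 -5.8794e+01  1.7548e+01 -2.5393e+01 -2.0000e-03 -1.9440e+00
 -1.0000e-03] sd [0.037 0.028 0.028 0.008 0.003 0.003 0.003]
31.6833 [0.5157 0.1612 0.091 ] 0.05485164142915165
```

View pics/s27.png

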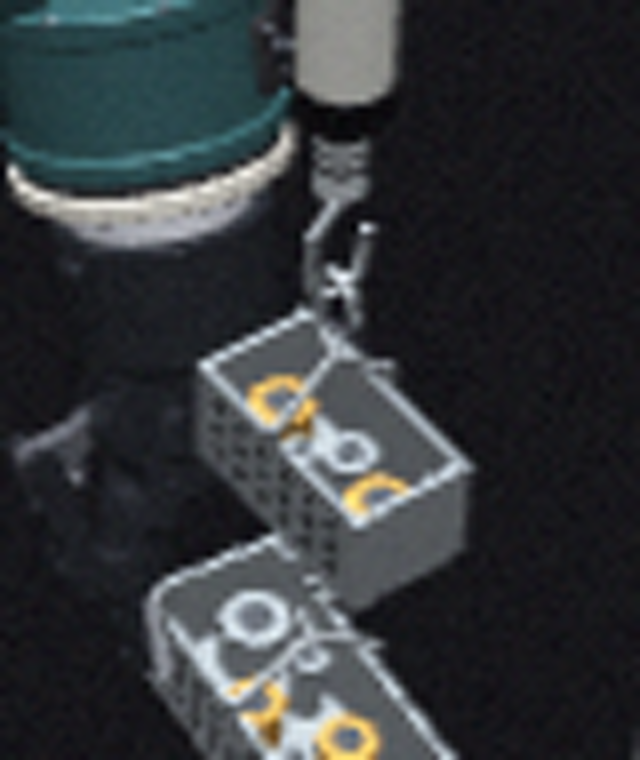

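Call:
{"api": "step_arm", "payload": {
  "increments": [
    [0.004, 0, 0.002, 0, -1],
    [0.008, -0.001, 0.003, 0, -1],
    [0.008, -0.001, 0.003, 0, -1]
  ]
}}

```text
time: 31.93
position: [0.5158, 0.1612, 0.0896]
ee_rot: [0.834, -0.011, -0.551, 0.036]
contact_force: [0.4, -0.9, 0.4]
gripper_width: 0.055
```

```bash
python3 avg.py 20
```

```text
F [ 0.08  -0.06  -0.221] sd [0.59 0.53 0.65]  Tq [0.0922 0.44   0.0148] sd [0.019  0.0298 0.0243]
E [ 3.9000e-02 -5.8943e+01  1.7467e+01 -2.5195e+01 -4.0000e-03 -1.9110e+00
  1.0000e-03] sd [0.016 0.019 0.028 0.007 0.009 0.007 0.006]
32.9333 [0.5158 0.1612 0.0897] 0.05503500288198093
```

Call:
{"api": "step_arm", "payload": {
  "increments": [
    [0, 0, 0, 0, 0],
    [0, 0, 0, 0, 0.12],
    [0, 0, 0, 0, 0.19],
    [0, 0, 0, 0, 0.23],
    [0, 0, 0, 0, 0.25]
  ]
}}

```text
time: 33.35
position: [0.5158, 0.1612, 0.0897]
ee_rot: [0.834, -0.011, -0.551, 0.036]
contact_force: [-0.6, 0.2, -0.2]
gripper_width: 0.0549
```

Call:
{"api": "step_arm", "payload": {
  "increments": [
    [0, 0, 0, 0, 0.26],
    [0, 0, 0, 0, 0.267],
    [0, 0, 0, 0, 0.274],
    [0, 0, 0, 0, 0.28],
    [0, 0, 0, 0, 0.285]
  ]
}}

```text
time: 33.77
position: [0.5158, 0.1612, 0.0897]
ee_rot: [0.834, -0.011, -0.551, 0.036]
contact_force: [0.9, 0.3, -0.3]
gripper_width: 0.0554
```

Call:
{"api": "step_arm", "payload": {
  "increments": [
    [0, 0, 0, 0, 0.29],
    [0, 0, 0, 0, 0.295],
    [0, 0, 0, 0, 0.3],
    [0, 0, 0, 0, 0.305],
    [0, 0, 0, 0, 0.31]
  ]
}}

```text
time: 34.18
position: [0.5158, 0.1612, 0.0897]
ee_rot: [0.834, -0.011, -0.551, 0.036]
contact_force: [0.4, -0.4, 0.2]
gripper_width: 0.056
```

Call:
{"api": "step_arm", "payload": {
  "increments": [
    [0, 0, 0, 0, 0.315],
    [0, 0, 0, 0, 0.32],
    [0, 0, 0, 0, 0.325],
    [0, 0, 0, 0, 0.33],
    [0, 0, 0, 0, 0.335]
  ]
}}

```text
time: 34.6
position: [0.5158, 0.1612, 0.0897]
ee_rot: [0.834, -0.011, -0.551, 0.036]
contact_force: [-0.3, 0.5, 0.6]
gripper_width: 0.0572
```

```bash
python3 avg.py 4; python3 -c "
from h import *
crop('last',(265,130,345,225),8,'s28')"
```

```text
F [ 0.238 -0.163 -0.372] sd [0.44 0.41 0.52]  Tq [0.1061 0.4285 0.0167] sd [0.0228 0.0241 0.0209]
E [ 3.1000e-02 -5.8892e+01  1.7439e+01 -2.5132e+01 -1.0000e-03 -1.8790e+00
 -2.0000e-03] sd [0.003 0.011 0.007 0.018 0.    0.007 0.   ]
34.8 [0.5158 0.1612 0.0897] 0.056768428094104
```

View pics/s28.png

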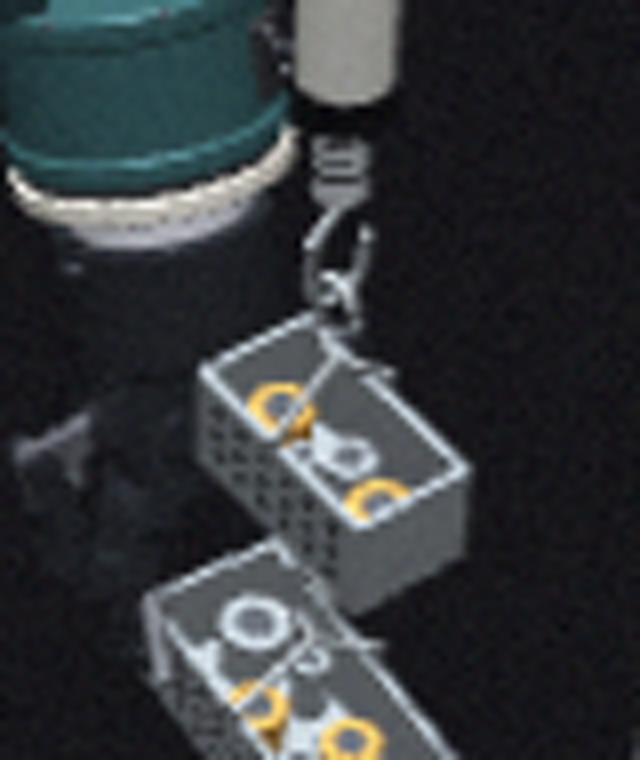

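Call:
{"api": "step_arm", "payload": {
  "increments": [
    [0, 0, 0, 0, 0.35],
    [0, 0, 0, 0, 0.38],
    [0, 0, 0, 0, 0.42],
    [0, 0, 0, 0, 0.47],
    [0, 0, 0, 0, 0.53]
  ]
}}

```text
time: 35.22
position: [0.5158, 0.1612, 0.0897]
ee_rot: [0.834, -0.011, -0.551, 0.036]
contact_force: [0.9, -1.3, -0.5]
gripper_width: 0.0655
```

Call:
{"api": "step_arm", "payload": {
  "increments": [
    [0, 0, 0, 0, 0.6],
    [0, 0, 0, 0, 0.7],
    [0, 0, 0, 0, 0.8],
    [0, 0, 0, 0, 0.9],
    [0, 0, 0, 0, 1]
  ]
}}

```text
time: 35.63
position: [0.5158, 0.1612, 0.0897]
ee_rot: [0.834, -0.011, -0.551, 0.036]
contact_force: [0.2, -0.4, -0.2]
gripper_width: 0.0852
```

```bash
python3 -c "
from h import *
go((.40,.162,.11))
snap('scene','s29',(240,120,350,240),6);snap('top','t29',(180,150,290,290),5)"
```

```text
t 35.63 p [0.5158 0.1612 0.0897] lean 23.37 az -8.4 y [ 0.02  -0.997  0.072] yaz -88.83 F [ 0.16 -0.42 -0.18] w 0.0852 q [-1.24  0.54  0.9   2.22 -0.72  0.28 -1.35]
  units [-0.4273 -0.0112  0.6567] dist 0.1175
```

View pics/s29.png

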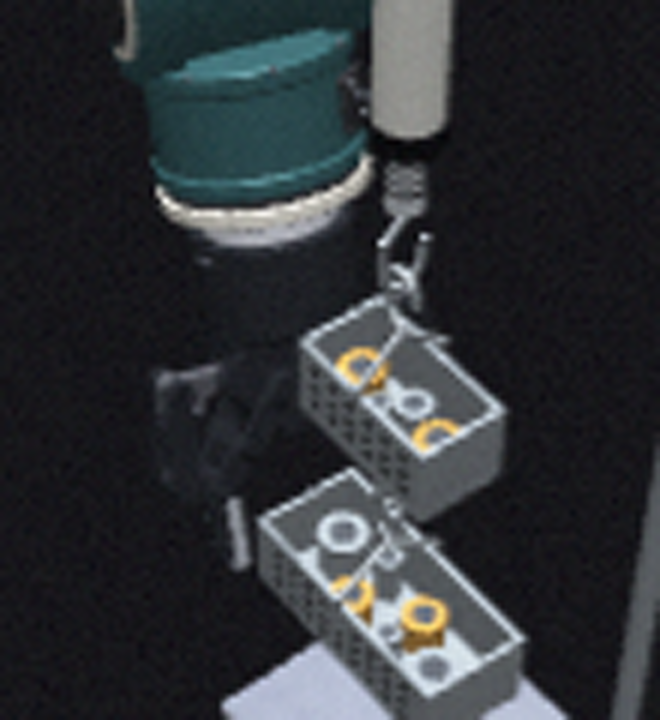

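View pics/t29.png

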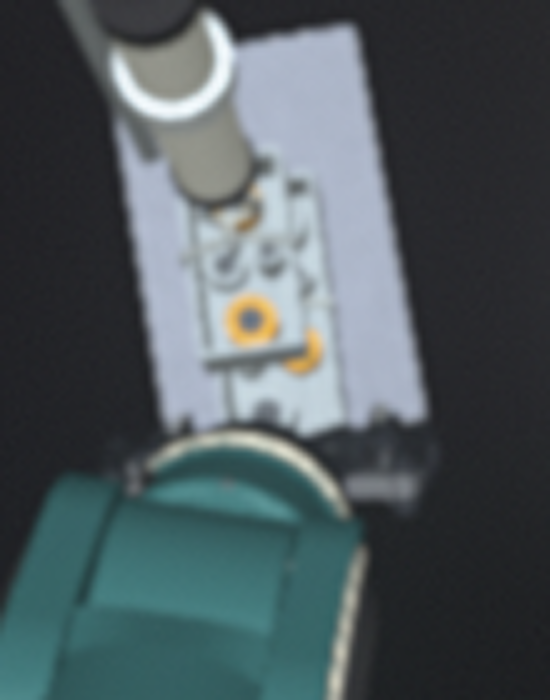

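```bash
python3 -c "
from h import *
go((.47,.157,.095));go((.40,.151,.125))"
```

```text
t 35.73 p [0.5158 0.1612 0.0897] lean 23.37 az -8.4 y [ 0.02  -0.997  0.072] yaz -88.84 F [ 1.4  -0.34 -0.34] w 0.0853 q [-1.24  0.54  0.9   2.22 -0.72  0.28 -1.35]
  units [-0.1505  0.0241  0.2683] dist 0.0463
t 35.73 p [0.5158 0.1612 0.0897] lean 23.37 az -8.4 y [ 0.02  -0.997  0.072] yaz -88.84 F [ 1.4  -0.34 -0.34] w 0.0853 q [-1.24  0.54  0.9   2.22 -0.72  0.28 -1.35]
  units [-0.5149  0.0689  0.6212] dist 0.1215
```

Call:
{"api": "step_arm", "payload": {
  "increments": [
    [-0.05, 0.008, 0.09, 0, 1],
    [-0.1, 0.016, 0.18, 0, 1],
    [-0.15, 0.024, 0.27, 0, 1],
    [-0.27, 0.04, 0.39, 0, 1],
    [-0.4, 0.055, 0.5, 0, 1]
  ]
}}

```text
time: 36.15
position: [0.4286, 0.1528, 0.1131]
ee_rot: [0.833, -0.012, -0.551, 0.036]
contact_force: [0.3, 0.6, -0.0]
gripper_width: 0.0857
```

Call:
{"api": "step_arm", "payload": {
  "increments": [
    [-0.06, 0.01, 0.06, 0, 1],
    [-0.12, 0.02, 0.12, 0, 1],
    [-0.18, 0.02, 0.18, 0, 1],
    [-0.24, 0.03, 0.24, 0, 1],
    [-0.3, 0.03, 0.3, 0, 1]
  ]
}}

```text
time: 36.57
position: [0.3804, 0.1494, 0.1294]
ee_rot: [0.828, -0.013, -0.559, 0.036]
contact_force: [-1.2, 0.8, -0.0]
gripper_width: 0.085
```

```bash
python3 -c "
from h import *
go()
snap('scene','s30',(240,100,360,250),5)
for i in range(8): imaging.get_image('scene')
snap('scene','s31',(240,100,360,250),5); snap('top','t31',(180,150,290,290),5)
d=np.abs(np.load('pics/s30.npy').astype(int)-np.load('pics/s31.npy').astype(int))[130:240,260:360].max(2); print((d>60).sum())
a=np.load('pics/s31.npy');np.save('pics/full31.npy',a); crop('full31',None,1,'full31')
go()"
```

```text
t 36.57 p [0.3804 0.1494 0.1294] lean 22.3 az -9.3 y [ 0.019 -0.997  0.074] yaz -88.89 F [-1.17  0.79 -0.  ] w 0.085 q [-1.79  0.23  1.25  2.46  0.14  0.32 -2.24]
154
t 37.12 p [0.3807 0.1492 0.1292] lean 22.27 az -9.4 y [ 0.019 -0.997  0.074] yaz -88.92 F [-0.1  -0.77 -0.82] w 0.0852 q [-1.79  0.23  1.25  2.46  0.13  0.31 -2.23]
```

View pics/s31.png

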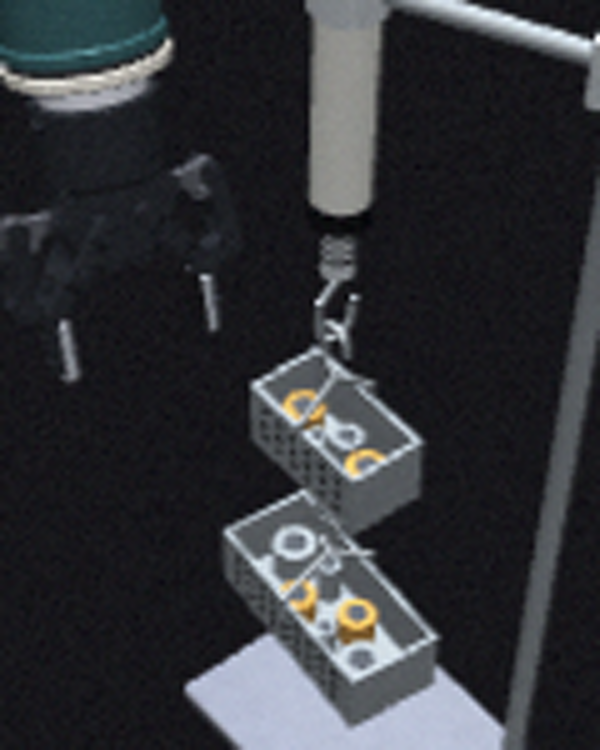

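View pics/full31.png

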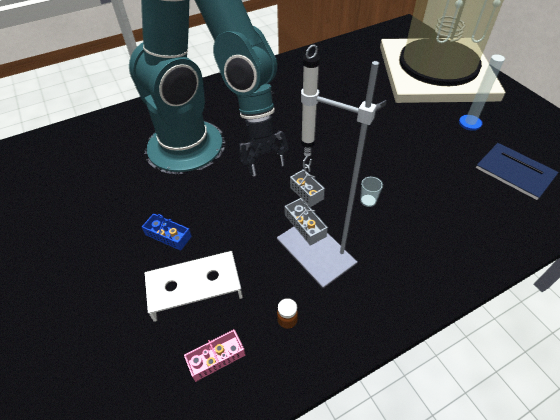

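```bash
python3 -c "
from h import *
print(readout.sense()['joint_positions']); go((.38,.12,.2))"
```

```text
[-1.78635159  0.22903268  1.25109565  2.46381053  0.13271298  0.31467235
 -2.23319021]
t 37.12 p [0.3807 0.1492 0.1292] lean 22.27 az -9.4 y [ 0.019 -0.997  0.074] yaz -88.92 F [-0.1  -0.77 -0.82] w 0.0852 q [-1.79  0.23  1.25  2.46  0.13  0.31 -2.23]
  units [-0.4264  0.2292 -0.1622] dist 0.0766
```

Call:
{"api": "step_arm", "payload": {
  "increments": [
    [-0.1, 0.05, -0.04, 0, 1],
    [-0.2, 0.1, -0.08, 0, 1],
    [-0.3, 0.17, -0.12, 0, 1],
    [-0.43, 0.23, -0.16, 0, 1],
    [-0.43, 0.23, -0.16, 0, 1]
  ]
}}

```text
time: 37.53
position: [0.3786, 0.1207, 0.1991]
ee_rot: [0.828, -0.012, -0.56, 0.037]
contact_force: [0.0, 0.1, -1.7]
gripper_width: 0.0857
```

```bash
python3 - <<'E'
from h import *
a=[]
for i in range(60): a.append(imaging.get_image('scene')[130:250,265:360].astype(int))
print([int((np.abs(a[i+6]-a[i]).max(2)>50).sum()) for i in range(0,54,6)], 'consec',[int((np.abs(a[i+1]-a[i]).max(2)>50).sum()) for i in range(0,59,8)])
# box side dark-rim centroid motion
def cen(im):
    g=im.mean(2); m=(g>150)&(np.ptp(im,axis=2)<60); m[95:]=0; ys,xs=np.nonzero(m); return xs.mean(),ys.mean()
print(np.array([cen(x) for x in a[::5]]).round(2).tolist())
go()
snap('scene','s32',(270,130,340,240),7);
E
```

```text
[26, 69, 2, 19, 2, 1, 0, 0, 0] consec [5, 2, 2, 0, 1, 0, 0, 0]
[[38.23, 67.92], [38.13, 67.9], [38.37, 67.75], [38.43, 67.3], [38.29, 67.19], [38.24, 67.41], [38.25, 67.5], [38.34, 67.34], [38.37, 67.42], [38.27, 67.54], [38.32, 67.3], [38.34, 67.49]]
t 40.53 p [0.379  0.1207 0.1986] lean 22.12 az -9.4 y [ 0.02  -0.997  0.074] yaz -88.86 F [-0.01 -1.35 -0.5 ] w 0.0854 q [-1.68 -0.27  0.99  2.42  0.79  0.76 -2.77]
```

View pics/s32.png

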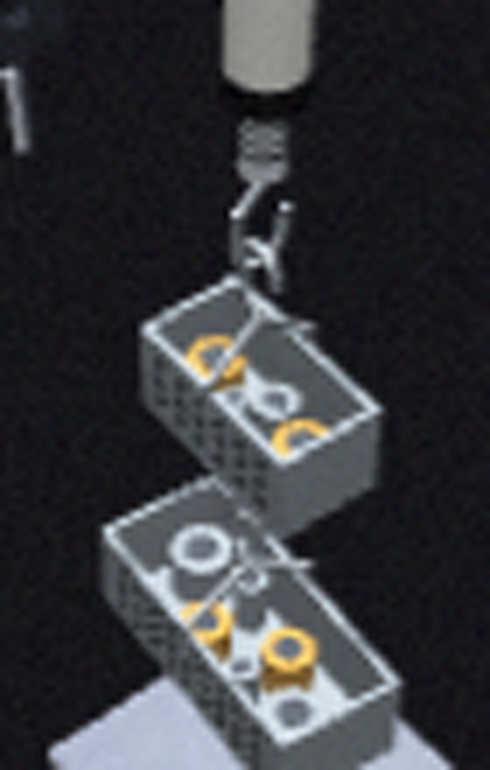

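The chain hangs still (almost no pixels change from frame to frame), both baskets look level, about two scale rings are showing, and the gripper is clear. I'm handing in.

```bash
python3 -c "
from h import *
print(env.sign_off())"
```

```text
the job is handed in; nothing more can be done
None
```

The two baskets hang as a chain from the balance and the job is handed in. I signed off at about 40.6 s of the 72 s; no verdict was reported.

**What I did**
- **Lean:** the move interface can't tilt the tool. I got about 24° of lean by pushing the arm against its wrist-joint limit high up, then kept that lean for both grasps.
- **Short basket:** hung on the balance, lowered at about 18 mm/s until the spring carried it, then let go by opening the fingers slowly.
- **Long basket:** hooked into the short basket's eye and released the same way.

**Last checks**
- **Still:** over the last second of a 3 s picture series no more than a pixel changed, and both baskets looked level.
- **Balance:** I put the plunger at about 22 mm, roughly 3.5 N. That is from how far the hook moved in the pictures, with about two scale rings showing.
- **Clear of everything:** the gripper stood about 0.2 m away from the baskets. The jar and beaker looked untouched in the pictures.

**What went wrong or stayed uncertain**
- **Bad first lift:** I had one sign wrong, so the short basket's eye caught on the rack and it pitched about 10° in the grip. I set it back in the rack, regripped it and lifted it straight.
- **Eye not seen directly:** the other basket hid the hook in the short basket's eye for most of the threading. That it is seated shows from the plunger dropping under the long basket's weight and the chain holding after release.
- **Release step:** the plunger's speed was never measured. The short basket rose about 1 mm when let go. For the long basket, force (−0.2 N) and wrist moment (about zero) disagreed slightly on whether it was fully balanced.
- **Joint 3:** it briefly read 1.251 rad while backing away, against a stated limit of 1.25, and I moved it off again. I can't tell whether that counts as passing its range.

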